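# Scoop the walnuts into the pot and close up

### The job

Using the scoop, never the fingers, move all the walnuts from the white bin into the pot; it will take several scoops. Then hang the scoop by its hook on the top edge of the bin's upright end wall and put the lid properly on the pot, leaving the other things on the table where they are.

Things in the scene. Friction and masses are not known exactly. Their poses are not given: they have to be found in the camera images.
- bin: White open bin, fixed: x = -160..+140, 142 wide (y), 100 high, side walls 6. Origin: on its underside, mid-width. The end at -x (towards the robot) is an upright wall, 8 thick. Inside, 130 wide, the floor falls at 6 degrees from x = -152 to x = -10, is level (5 mm high) from there to x = +87, and then the other end rises outwards at 65 degrees to the rim at x = +131
- bin_rim (a point): Middle of the top edge of the bin's upright end wall (bin x = -156 mm, z = 100 mm); axes as the bin's: x across this wall, y along it
- pot: Open steel pot, fixed to the table, 180 mm across the rim, 90 high, wall 4 (bore about 172), two small side handles. Origin: centre of its underside
- lid: Steel pot lid, loose, 280 g: a disc 188 mm across (z = 8..12.5 mm), beneath it a round step 152 mm across and 8 deep that drops into the pot, on top a black round knob. Origin: centre of the step's underside (0 high on the table; 82 mm above the pot's underside when seated)
- bin_foot (a point): Middle of the line in the bin where level floor and sloping end meet (bin x = +87 mm, z = 5 mm); axes as the bin's
- lid_knob (a point): Centre of the lid's knob, 37 mm above the lid's origin; the knob is 32 mm across and stands from 24 to 50 mm above the origin
- scoop: Loose aluminium scoop, 200 g: pan 90 long (x) x 66 wide (y), floor 2 thick, side walls 39 high, mouth open at +x, back plate x = -45..-42 mm, 62 high. Black bar handle over the pan along x (x = -45..+35, 16 wide in y, z = 115..135). Behind the back plate a downward hook 30 wide. Origin: centre of the pan's underside, on the table at first
- scoop_grip (a point): Middle of the scoop's grip, 125 mm above the scoop's origin (near the balance point)
- scoop_hook (a point): Point under the bridge of the scoop's hook that rests on a rim: scoop x = -54.5 mm, z = 52 mm. The open slot below it is 19 mm wide, between the back plate (x = -45) and the hook's tab (x = -64..-67, reaching down to z = 29). Hung, the scoop leans nose down by about 0.2 rad
- nut0: A walnut in its shell: a ball of 30 mm, 12 g, which rolls easily; origin at its centre. At first it lies in the far, level half of the bin. Five to nine are there; None if absent
- nut1: A walnut in its shell: a ball of 30 mm, 12 g, which rolls easily; origin at its centre. At first it lies in the far, level half of the bin. Five to nine are there; None if absent
- nut2: A walnut in its shell: a ball of 30 mm, 12 g, which rolls easily; origin at its centre. At first it lies in the far, level half of the bin. Five to nine are there; None if absent
- nut3: A walnut in its shell: a ball of 30 mm, 12 g, which rolls easily; origin at its centre. At first it lies in the far, level half of the bin. Five to nine are there; None if absent
- nut4: A walnut in its shell: a ball of 30 mm, 12 g, which rolls easily; origin at its centre. At first it lies in the far, level half of the bin. Five to nine are there; None if absent
- nut5: A walnut in its shell: a ball of 30 mm, 12 g, which rolls easily; origin at its centre. At first it lies in the far, level half of the bin. Five to nine are there; None if absent
- nut6: A walnut in its shell: a ball of 30 mm, 12 g, which rolls easily; origin at its centre. At first it lies in the far, level half of the bin. Five to nine are there; None if absent
- nut7: A walnut in its shell: a ball of 30 mm, 12 g, which rolls easily; origin at its centre. At first it lies in the far, level half of the bin. Five to nine are there; None if absent
- nut8: A walnut in its shell: a ball of 30 mm, 12 g, which rolls easily; origin at its centre. At first it lies in the far, level half of the bin. Five to nine are there; None if absent
- jar_a: Lidded glass jar, 56 mm across, 85 high; not part of the job. Origin: centre of its underside
- timer: White kitchen timer, 60 x 60 x 30; not part of the job. Origin: centre of its underside
- bowl: Small red bowl, 110 mm across, 50 high; not part of the job. Origin: centre of its underside
- roll: Paper roll standing up, 90 mm across, 90 high; not part of the job. Origin: centre of its underside
- spoon: Wooden-handled spoon lying flat, about 200 long; not part of the job. Origin: centre of its underside
- jar_b: Lidded glass jar, 76 mm across, 120 high; not part of the job. Origin: centre of its underside
Not all that is in view belongs to the job. What is shaped like the lid but green is not meant.

How it is judged:
By the outcome, as a careful person would: the job done as asked, in the order asked, and still so for the second after the job is handed in, with the robot touching nothing.
Of nut0, nut1, nut2, nut3, nut4, nut5, nut6, nut7, nut8 only 5 to 9 are there at a start; the rules pass over those that are not, and their reading is None.
At some moment in a run one of lid may be knocked a few centimetres aside while the robot is not near it.
It also fails if it takes over 210 s, if anything falls off the work surface, if the arm or the gripper's body presses on something with over 40 N, if the wrist force passes 120 N, or if a joint passes its speed limit or range.

### The arm

A 6-joint arm with a two-finger parallel gripper is mounted at the origin on the work surface. World frame = base frame: x ahead of the robot, y to its left, z up, the work surface at z = 0. Lengths are in mm, angles in rad, forces in N, time in s.
With the tool pointing down it reaches from about 275 to 750 mm from the base axis. Payload 10.2 kg.
Tool frame: the origin (TCP) lies midway between the tips of the shut fingers; the grasp point (between the pads) lies grasp_offset behind it (grasp_offset is the distance from the TCP to the grasp point, in mm); x points along the fingers, z is the direction in which the jaws open and shut, and the axes are right-handed (so a half turn about x gives the same grasp; the last joint's range is limited). The gripper opens to 85 mm and grips with 20 to 120 N. Pads are 22 mm wide; open, the fingers measure 114 mm over their backs; the gripper's body (76 mm by 85 mm) begins 54 mm behind the grasp point. The pads swing forward as they close: fully open they stand 13 mm farther back than shut.
Start: joints at [1.086, 0.313, 1.498, -0, 1.331, -0.223], TCP at [135.893, 507.113, 210.194] pointing down, gripper open.
Joint ranges: [-2.94, 2.94], [-0.97, 2.17], [0.19, 2.56], [-1.23, 4.37], [0.02, 3.11], [-2.88, 2.88]. Speed limits (rad/s): [2.39, 2.39, 3.01, 3.14, 3.14, 3.14].

### API

Orientations are given as a unit quaternion [w, x, y, z].
In Python, from rig import sense, capture, calibration, finish_job, grasp_offset gives the robot as it stands.
- The arm moves only by the shell command python3 -m jog 'ROWS' [FORCE]. ROWS is JSON, a list of rows, each an object with "linear": the shift along the tool's x, y, z scaled (see below), a list of three; "rotation": the turn, a rotation vector about the tool's x, y, z scaled (see below), a list of three; "grip": the finger opening in mm, from 0 to 85.4. A call has 1 to 20 rows; each row is the pose to reach, as a shift and turn from the pose measured when the call began, along the tool's axes at that moment; what a row does not reach only later rows make up. The controller multiplies each number of a shift by 0.3 m and each number of a turn by 0.5 rad. A row lasts 1/12 s, in which the tool goes at most 41.7 mm and 7.16 degrees, less where a joint would pass 70% of its speed; a pose out of reach is approached as far as the arm can. A call with a number of a shift or a turn outside -1 to 1 is refused whole. A call with a gripper value outside its range is refused whole. The fingers move at their own pace and stop on an object; FORCE is the grip in N (left out, the last holds). Time passes only in rows, so rows that repeat a pose let the fingers close. It gives the time, the measured TCP pose, the force and the opening at its end, in the units of the state.
- sense(): the state, without advancing time (a new reading comes with each control period).
- capture(name): name is "side" or "top" or "wrist"; returns (picture, depth): 400x640x3 uint8, red, green, blue; 400x640 float32, mm along the optical axis (not along the pixel's ray), 0 where there is no reading.
- calibration(name): a dict with "intrinsics" (3x3 intrinsics, pixels), "dist" ([k1, k2, p1, p2, k3] as OpenCV has them; the pictures are not rectified), "world_from_camera" (4x4, takes a point from camera to world coordinates). Camera axes: x right, y up, looking along -z (the intrinsics and any distortion apply to the point x, -y, -z); pixel columns grow to the right and rows downward; lengths in mm; the calibration is good to about 2 mm. A picture is of the moment at which its call begins: read the wrist's pose just before it. calibration takes no time and is no camera call; for the wrist camera it gives the pose at the moment of the call.
- finish_job(): hands the job in, once; it reports no verdict.
The state is a dict: "time_s": time; "joints": joint angles; "dq": joint speeds; "tau": joint torques, N m; "eef_pos": TCP position; "ee_rot": TCP orientation; "force": force on the tool from outside, world axes, zero at the start; "wrist_torque": the same for the moment, N m; "grip_width": opening from 0.0 (shut) to 1.0 (fully open).
Only numpy, scipy, OpenCV 4.12 (cv2) and the standard library are available. Lean on these libraries where they do the work, as an engineer would, in place of code of your own. Each camera call takes 0.05 s, during which the arm holds its last target.

## Working session

There is one attempt and no reset: what is moved stays moved. The work goes in short steps, Python scripts to look and compute and a shell command to move; the robot and the scene stay as the last step left them, time stands still between calls to the robot, and variables do not carry over. Pictures are saved under pics/ and viewed, and the job is handed in when it is done.

```bash
ls; mkdir -p pics; python3 - <<'E'
from rig import sense,capture,calibration,grasp_offset
import cv2
print(sense(),grasp_offset)
for n in("top","side","wrist"):
    c=calibration(n);print(n,c)
    p,d=capture(n);cv2.imwrite(f"pics/{n}0.png",p[:,:,::-1])
E
```

```text
pics
{'time_s': 0.0, 'joints': array([ 1.08558454e+00,  3.13448231e-01,  1.49848810e+00, -1.49735360e-05,
        1.33099608e+00, -2.23394400e-01]), 'dq': array([ 0.0003793 , -0.00283711,  0.00091374, -0.00104097,  0.0005533 ,
        0.0003343 ]), 'tau': array([ 1.77374888e-03, -4.12261069e+01, -2.59750199e+01, -8.67402218e-05,
        4.07206608e-03,  1.83318218e-05]), 'eef_pos': array([135.75670977, 506.82956313, 209.61680017]), 'ee_rot': array([ 0.56056032, -0.4306578 ,  0.5614167 ,  0.43025259]), 'force': array([0.14048825, 0.58208108, 0.47322552]), 'wrist_torque': array([ 0.02505386,  0.02727275, -0.01886677]), 'grip_width': 0.9948694737235806} 18.700000000000003
top {'intrinsics': array([[509.0269653 ,   0.        , 319.01004307],
       [  0.        , 509.0269653 , 198.66334574],
       [  0.        ,   0.        ,   1.        ]]), 'dist': array([0.02802446, 0.        , 0.        , 0.        , 0.        ]), 'world_from_camera': array([[-9.85173964e-02,  9.70293764e-01, -2.20962292e-01,
         1.63948547e+02],
       [-9.95133267e-01, -9.65098915e-02,  1.98902387e-02,
      
[... 732 characters left out ...]
[ 0.00000000e+00,  0.00000000e+00,  0.00000000e+00,
         1.00000000e+00]])}
wrist {'intrinsics': array([[302.58182181,   0.        , 317.39533556],
       [  0.        , 302.58182181, 205.94142273],
       [  0.        ,   0.        ,   1.        ]]), 'dist': array([-0.01237555,  0.        ,  0.        ,  0.        ,  0.        ]), 'world_from_camera': array([[ 2.58797149e-01, -9.18776674e-01, -2.98116518e-01,
         6.00084561e+01],
       [ 9.65930185e-01,  2.45617322e-01,  8.15537240e-02,
         5.26789261e+02],
       [-1.70707860e-03, -3.09065615e-01,  9.51039185e-01,
         3.73819072e+02],
       [ 0.00000000e+00,  0.00000000e+00,  0.00000000e+00,
         1.00000000e+00]])}
```

View pics/top0.png

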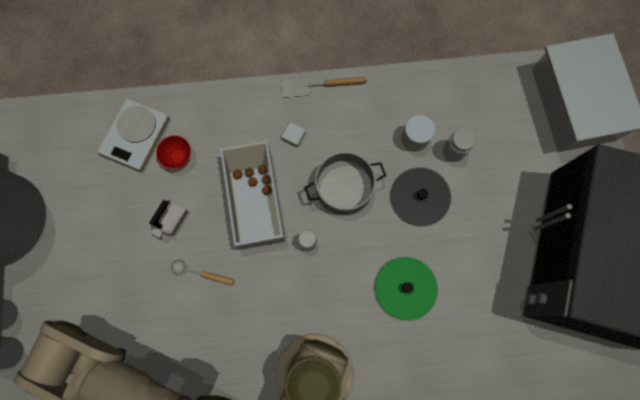

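View pics/side0.png

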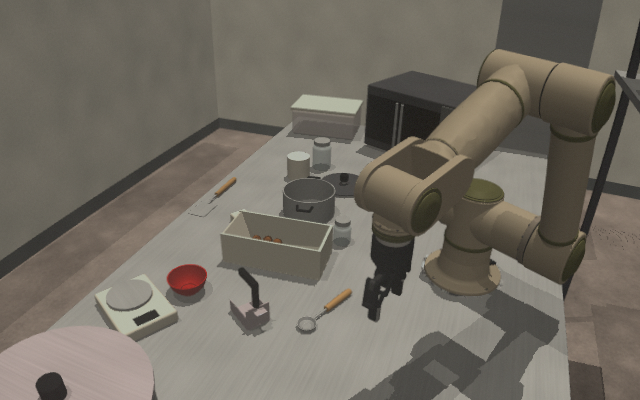

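View pics/wrist0.png

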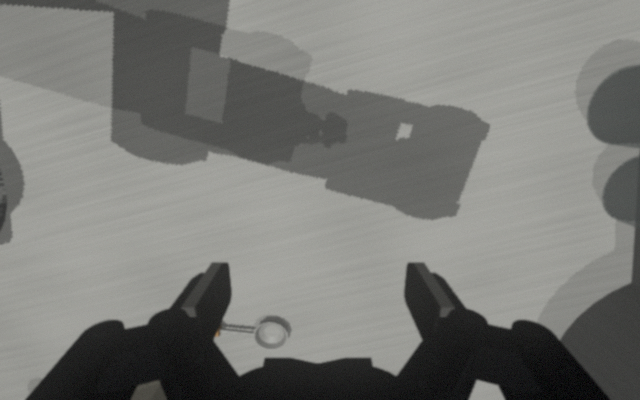

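The top view shows the bin (252,193), the pot (343,183) and the scoop (168,219). There are two lid-like discs: the dark steel one at (421,196) and a green one at (407,288). The green one is ruled out by the task. Next I'll measure positions and check the crops.

```bash
cat > h.py <<'E'
import numpy as np,cv2
from rig import sense,capture,calibration,grasp_offset
from scipy.spatial.transform import Rotation as R
def cloud(name,cal=None):
    cal=cal or calibration(name)
    p,d=capture(name)
    K=cal["intrinsics"];D=cal["dist"];T=cal["world_from_camera"]
    v,u=np.mgrid[0:400,0:640]
    uv=np.stack([u.ravel(),v.ravel()],1).astype(np.float64)
    n=cv2.undistortPoints(uv[:,None],K,D)[:,0]
    z=d.ravel()
    P=np.stack([n[:,0]*z,-n[:,1]*z,-z],1)
    W=P@T[:3,:3].T+T[:3,3]
    W[z==0]=np.nan
    return p,d,W.reshape(400,640,3)
def save(p,f,box=None,s=1):
    q=p[:,:,::-1]
    if box: x0,y0,x1,y1=box;q=q[y0:y1,x0:x1]
    cv2.imwrite("pics/"+f,cv2.resize(q,None,fx=s,fy=s,interpolation=cv2.INTER_CUBIC))
def fromuv(name,uv,z):
    """world point at height z on ray through pixel"""
    c=calibration(name);T=c["world_from_camera"]
    n=cv2.undistortPoints(np.array([[uv]],float),c["intrinsics"],c["dist"])[0,0]
    r=T[:3,:3]@np.array([n[0],-n[1],-1]);o=T[:3,3]
    return o+r*(z-o[2])/r[2]
def proj(name,X):
    c=calibration(name);T=c["world_from_camera"]
    q=(np.atleast_2d(X)-T[:3,3])@T[:3,:3]
    q=q*[1,-1,-1]
    return cv2.projectPoints(q,np.zeros(3),np.zeros(3),c["intrinsics"],c["dist"])[0][:,0]
def quat():
    s=sense();q=s["ee_rot"];return s["eef_pos"],R.from_quat(q,scalar_first=True)
E
python3 - <<'E'
from h import *
p,d,W=cloud("top")
np.save("W0.npy",W);np.save("p0.npy",p)
for n,(u,v) in dict(scoop=(168,219),pot=(343,185),lid=(421,196),knob=(422,194),green=(407,288),jar=(308,240),roll=(420,132),bowl=(173,154),timer=(293,134),jarb=(461,142),binfloor=(255,220),table=(350,300)).items(): print(n,W[v,u].round())
save(p,"c1.png",(210,130,300,255),5)
save(p,"c2.png",(140,190,250,295),5)
save(p,"c3.png",(290,120,480,330),3)
E
```

```text
scoop [499. 407.   3.]
pot [ 551. -145.   10.]
lid [ 484. -374.   48.]
knob [ 490. -378.   47.]
green [ 214. -292.   57.]
jar [378. -20.  84.]
roll [ 673. -389.   93.]
bowl [709. 384.   3.]
timer [729.  -3.  26.]
jarb [ 620. -499.  119.]
binfloor [467. 138.   9.]
table [ 198. -127.   -2.]
```

View pics/c1.png

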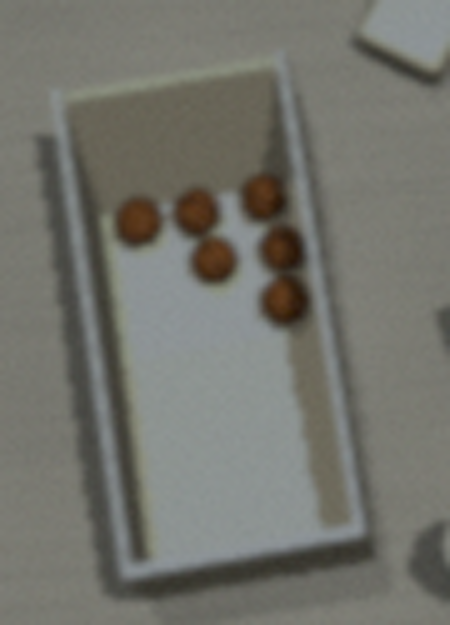

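View pics/c2.png

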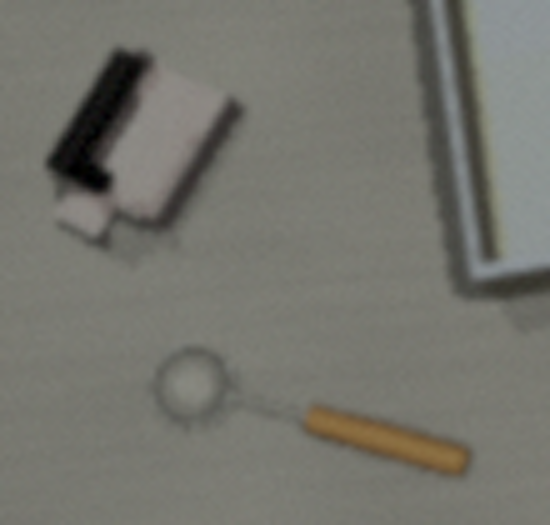

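View pics/c3.png

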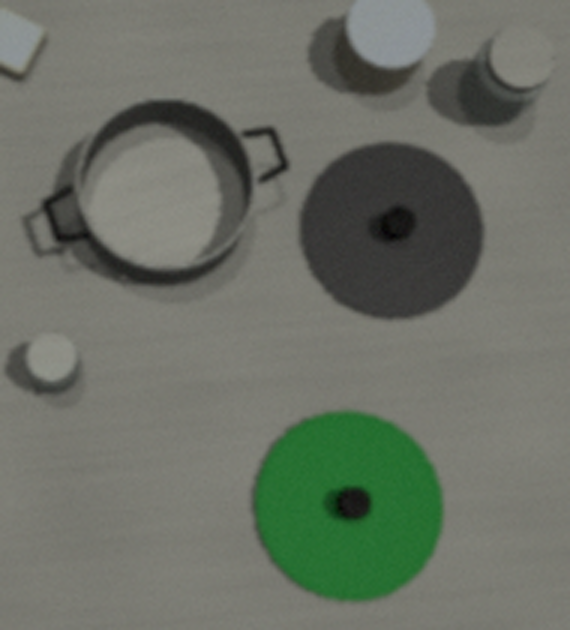

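```bash
python3 - <<'E'
from h import *
W=np.load("W0.npy");p=np.load("p0.npy")
# scoop
m=(np.abs(W[...,0]-500)<110)&(np.abs(W[...,1]-400)<90)&(W[...,2]>105)
Q=W[m];print("handle",len(Q),Q.min(0).round(),Q.max(0).round(),np.median(Q,0).round())
H=Q[Q[:,2]>122];r=cv2.minAreaRect(H[:,:2].astype(np.float32));print(r, np.median(H[:,2]));print(cv2.boxPoints(r).round())
m=(np.abs(W[...,0]-480)<110)&(np.abs(W[...,1]-400)<90)&(W[...,2]>25)&(W[...,2]<70)
Q=W[m];print("walls",len(Q));
for q in Q[::max(1,len(Q)//30)]:print(q.round())
def rim(c,z0,z1,rad):
    m=(np.hypot(W[...,0]-c[0],W[...,1]-c[1])<rad)&(W[...,2]>z0)&(W[...,2]<z1);return W[m]
Q=rim((555,-150),84,96,115);h=cv2.convexHull(Q[:,:2].astype(np.float32));print("pot",len(Q),cv2.minEnclosingCircle(h),cv2.fitEllipse(Q[:,:2].astype(np.float32)))
Q=rim((484,-374),6,18,110);h=Q[:,:2].astype(np.float32);print("lid",len(Q),cv2.minEnclosingCircle(h),np.median(Q[:,2]))
Q=rim((490,-378),42,60,40);print("knob",len(Q),cv2.minEnclosingCircle(Q[:,:2].astype(np.float32)),np.median(Q,0))
m=(np.abs(W[...,0]-510)<190)&(np.abs(W[...,1]-125)<110)&(W[...,2]>93)&(W[...,2]<106)
Q=W[m];r=cv2.minAreaRect(Q[:,:2].astype(np.float32));print("bin",len(Q),r,cv2.boxPoints(r).round())
E
```

```text
handle 203 [459. 371. 105.] [531. 424. 141.] [492. 397. 134.]
((494.20947265625, 397.1385498046875), (19.140670776367188, 78.93639373779297), 56.92611312866211) 134.14005191623937
[[456. 411.]
 [522. 368.]
 [533. 384.]
 [466. 427.]]
walls 159
[554. 398.  38.]
[517. 345.  37.]
[513. 348.  28.]
[507. 351.  27.]
[497. 361.  39.]
[492. 363.  31.]
[484. 366.  43.]
[480. 372.  32.]
[473. 375.  43.]
[472. 373.  29.]
[469. 376.  30.]
[464. 379.  40.]
[464. 429.  54.]
[461. 382.  41.]
[461. 432.  53.]
[459. 416.  59.]
[459. 441.  54.]
[458. 427.  51.]
[455. 409.  61.]
[456. 440.  56.]
[454. 425.  58.]
[453. 411.  56.]
[453. 444.  55.]
[451. 429.  57.]
[449. 413.  61.]
[450. 441.  55.]
[448. 426.  55.]
[446. 395.  52.]
[445. 430.  61.]
[444. 417.  57.]
[442. 426.  55.]
[438. 419.  59.]
pot 298 ((550.9677734375, -150.86807250976562), 113.19416809082031) ((546.0899658203125, -147.5425567626953), (172.07667541503906, 184.50668334960938), 9.931644439697266)
lid 2436 ((484.6422119140625, -373.51617431640625), 109.54851531982422) 12.19802952561679
knob 87 ((493.08587646484375, -381.6046447753906), 16.480213165283203) [ 491.6138872  -381.57726015   49.64012682]
bin 725 ((537.8966674804688, 135.0640106201172), (302.9090576171875, 145.07740783691406), 4.745387077331543) [[381. 195.]
 [393.  50.]
 [695.  75.]
 [683. 220.]]
```

```bash
cat >> h.py <<'E'
BO=np.array([547.9,135.9,0]);BA=np.radians(4.73)
def plan(pos_world,heading_deg,pitch_deg=0,flip=1,roll=0):
    """TCP target; heading of scoop +x; pitch nose-up positive; prints shift/turn scaled. pos = GRASP/TCP pos"""
    p,r=quat()
    tgt=orient(heading_deg,pitch_deg,flip)
    lin=r.inv().apply(np.array(pos_world)-p)/300
    rot=(r.inv()*tgt).as_rotvec()/0.5
    print("lin",lin.round(3),"rot",rot.round(3),"mm",(np.linalg.norm(lin)*300).round(1),"deg",np.degrees(np.linalg.norm(rot)*.5).round(1))
def orient(h,pitch,flip=1):
    # tool x = down, tool z = flip*scoop y (left of heading)
    h=np.radians(h)
    z=flip*np.array([-np.sin(h),np.cos(h),0]);x=np.array([0,0,-1.]);y=np.cross(z,x)
    base=R.from_matrix(np.stack([x,y,z],1))
    return R.from_rotvec(-np.radians(pitch)*np.array([-np.sin(h),np.cos(h),0]))*base
def tobin(P):
    c,s=np.cos(BA),np.sin(BA);P=np.array(P)-BO
    return np.stack([P[...,0]*c+P[...,1]*s,-P[...,0]*s+P[...,1]*c,P[...,2]],-1)
def frombin(B):
    c,s=np.cos(BA),np.sin(BA);B=np.array(B,float)
    return np.array([B[0]*c-B[1]*s,B[0]*s+B[1]*c,B[2]])+BO
def nuts(p,W):
    hsv=cv2.cvtColor(p,cv2.COLOR_RGB2HSV)
    m=((hsv[...,0]<18)&(hsv[...,1]>110)&(hsv[...,2]>40)).astype(np.uint8)
    n,l,st,c=cv2.connectedComponentsWithStats(m)
    for i in range(1,n):
        if st[i,4]<15: continue
        yield c[i],st[i]
E
python3 - <<'E'
from h import *
W=np.load("W0.npy");p=np.load("p0.npy")
q,r=quat();print(q,r.as_matrix().round(2))
for c,s in nuts(p,W):
    print(c.round(1),s,tobin(fromuv("top",c,20)).round(1))
for f in(1,-1):
    o=orient(-33,0,f);print(f,(r.inv()*o).as_rotvec()/.5)
E
```

```text
[135.80746069 506.97140495 209.8733272 ] [[-0.   -0.97  0.26]
 [-0.    0.26  0.97]
 [-1.    0.   -0.  ]]
[344.9  81.2] [325  78  41   8 170] [ 320.5 -351.4   20. ]
[173.1 151.9] [156 135  35  34 903] [180.9 228.9  20. ]
[262.3 168.9] [259 165   8   9  51] [ 75.1 -39.2  20. ]
[249. 172.] [246 168   7   9  49] [72.7  3.4 20. ]
[237.2 173.7] [234 170   8   8  52] [73.9 40.3 20. ]
[266.  179.3] [263 176   7   8  46] [ 39.4 -45.4  20. ]
[252.3 181.7] [249 178   8   8  46] [39.7 -2.  20. ]
[266.6 189.4] [263 185   8   9  54] [  7.  -42.2  20. ]
[210.6 273.8] [204 272  14   4  16] [-220.   163.9   20. ]
[218.7 280.3] [213 279  13   4  15] [-243.4  142.7   20. ]
1 [ 6.28312673e-01 -1.45025075e-03 -1.21628810e-04]
-1 [-5.65487227e+00  1.73377148e-04 -2.06727616e-03]
```

```bash
python3 -c "
from h import *
plan((498.4,394.4,210),-33)"
```

```text
lin [-1.000e-03 -1.265e+00 -5.000e-02] rot [ 0.628 -0.001 -0.   ] mm 379.7 deg 18.0
```

```bash
python3 -m jog '[{"linear":[0,-0.1,0],"rotation":[0.1,0,0],"grip":85},{"linear":[0,-0.2,-0.01],"rotation":[0.2,0,0],"grip":85},{"linear":[0,-0.3,-0.02],"rotation":[0.3,0,0],"grip":85},{"linear":[0,-0.4,-0.03],"rotation":[0.4,0,0],"grip":85},{"linear":[0,-0.5,-0.04],"rotation":[0.5,0,0],"grip":85},{"linear":[0,-0.6,-0.05],"rotation":[0.63,0,0],"grip":85},{"linear":[0,-0.7,-0.05],"rotation":[0.63,0,0],"grip":85},{"linear":[0,-0.8,-0.05],"rotation":[0.63,0,0],"grip":85},{"linear":[0,-0.9,-0.05],"rotation":[0.63,0,0],"grip":85},{"linear":[0,-0.97,-0.05],"rotation":[0.63,0,0],"grip":85},{"linear":[0,-0.97,-0.05],"rotation":[0.63,0,0],"grip":85}]'; python3 -c "
from h import *
plan((498.4,394.4,210),-33)"
```

```text
time_s: 1.12
eef_pos: [416.2, 415.5, 209.0]
ee_rot: [0.622, -0.336, 0.623, 0.336]
force: [0.3, -1.1, -0.2]
grip_width: 0.992
lin [-0.003 -0.268  0.091] rot [-0.009 -0.003  0.001] mm 84.8 deg 0.3
```

```bash
python3 -m jog '[{"linear":[0,-0.09,0.03],"rotation":[0,0,0],"grip":85},{"linear":[0,-0.18,0.06],"rotation":[0,0,0],"grip":85},{"linear":[0,-0.268,0.091],"rotation":[-0.01,0,0],"grip":85},{"linear":[0,-0.268,0.091],"rotation":[-0.01,0,0],"grip":85},{"linear":[0,-0.268,0.091],"rotation":[-0.01,0,0],"grip":85}]'; python3 - <<'E'
from h import *
plan((498.4,394.4,210),-33)
p,d,W=cloud("wrist")
save(p,"w1.png")
q,r=quat()
m=(W[...,2]>122)&(W[...,2]<145)&(np.hypot(W[...,0]-495,W[...,1]-396)<60)
Q=W[m];rr=cv2.minAreaRect(Q[:,:2].astype(np.float32));print(len(Q),rr,cv2.boxPoints(rr).round(),np.median(Q[:,2]))
E
```

```text
time_s: 1.53
eef_pos: [498.7, 394.0, 208.2]
ee_rot: [0.621, -0.338, 0.622, 0.337]
force: [-0.5, -0.5, -0.9]
grip_width: 0.996
lin [-0.006  0.002  0.001] rot [-0.001 -0.005 -0.   ] mm 1.8 deg 0.1
1794 ((493.72528076171875, 397.5134582519531), (16.059669494628906, 78.36881256103516), 56.098480224609375) [[457. 413.]
 [522. 369.]
 [531. 382.]
 [466. 426.]] 134.918084407553
```

View pics/w1.png

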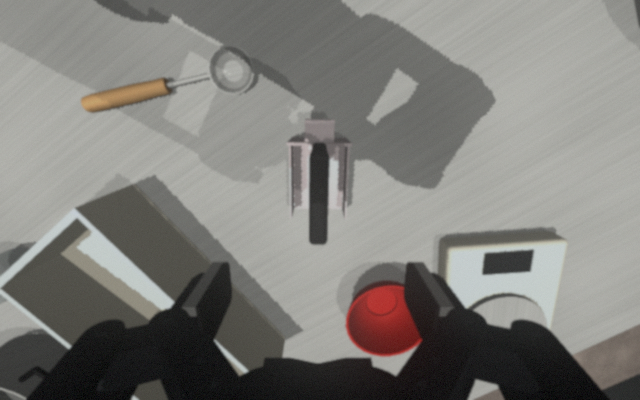

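```bash
python3 -m jog '[{"linear":[0.07,0,0.001],"rotation":[0.03,-0.005,0],"grip":85},{"linear":[0.14,0,0.002],"rotation":[0.03,-0.005,0],"grip":85},{"linear":[0.21,0.002,0.001],"rotation":[0.03,-0.005,0],"grip":85},{"linear":[0.28,0.003,0],"rotation":[0.03,-0.005,0],"grip":85},{"linear":[0.34,0.003,0],"rotation":[0.03,-0.005,0],"grip":85},{"linear":[0.34,0.003,0],"rotation":[0.03,-0.005,0],"grip":85},{"linear":[0.34,0.003,0],"rotation":[0.03,-0.005,0],"grip":60},{"linear":[0.34,0.003,0],"rotation":[0.03,-0.005,0],"grip":40},{"linear":[0.34,0.003,0],"rotation":[0.03,-0.005,0],"grip":20},{"linear":[0.34,0.003,0],"rotation":[0.03,-0.005,0],"grip":5},{"linear":[0.34,0.003,0],"rotation":[0.03,-0.005,0],"grip":5},{"linear":[0.34,0.003,0],"rotation":[0.03,-0.005,0],"grip":5},{"linear":[0.34,0.003,0],"rotation":[0.03,-0.005,0],"grip":5},{"linear":[0.34,0.003,0],"rotation":[0.03,-0.005,0],"grip":5},{"linear":[0.34,0.003,0],"rotation":[0.03,-0.005,0],"grip":5},{"linear":[0.34,0.003,0],"rotation":[0.03,-0.005,0],"grip":5}]' 110; python3 -c "
from h import *
plan((498.4,394.4,106),-33.9);p,d,W=cloud('wrist');save(p,'w2.png');p,d,W=cloud('side');save(p,'s2.png',(180,240,420,360),3)"
```

```text
time_s: 2.92
eef_pos: [497.5, 395.2, 107.6]
ee_rot: [0.625, -0.333, 0.623, 0.333]
force: [0.2, 1.9, 4.0]
grip_width: 0.141
lin [ 0.005 -0.004 -0.   ] rot [0.002 0.005 0.001] mm 2.0 deg 0.2
```

View pics/w2.png

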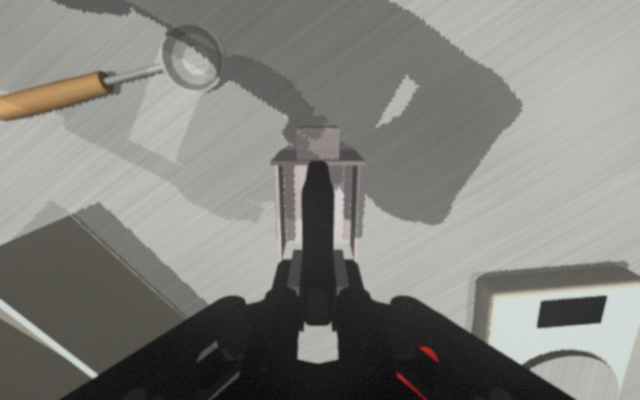

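View pics/s2.png

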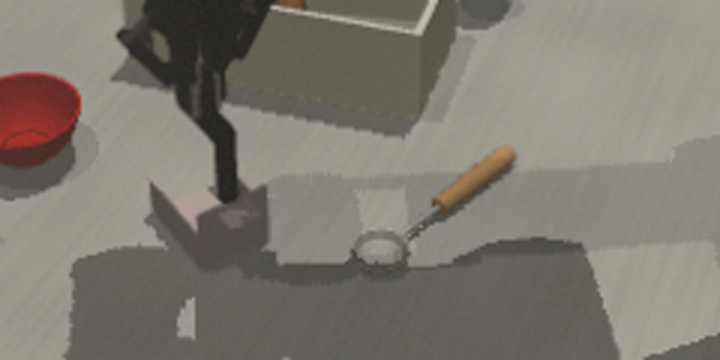

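```bash
cat >> h.py <<'E'
L=107.6
def wp(nose,heading,pitch,ref=(45,0,0),noserel=None):
    h,a=np.radians(heading),np.radians(pitch)
    Rs=R.from_euler('ZY',[h,-a])
    return np.array(nose)+Rs.apply(np.array([0,0,L])-np.array(ref)),orient(heading,pitch)
def go(*ws,bin=True):
    """ws: (nose xyz, heading, pitch[,ref]) ; bin -> nose in bin coords, heading rel. bin"""
    p,r=quat()
    for w in ws:
        n,h,a=w[:3];ref=w[3] if len(w)>3 else (45,0,0)
        if bin: n=frombin(n);h=h+np.degrees(BA)
        t,o=wp(n,h,a,ref)
        lin=r.inv().apply(t-p)/300;rot=(r.inv()*o).as_rotvec()/.5
        print(t.round(0),"lin",lin.round(3).tolist(),"rot",rot.round(3).tolist())
def where(ref=(45,0,0)):
    p,r=quat();o=r.as_matrix();x=o[:,0];z=o[:,2]
    h=np.arctan2(-z[0],z[1]);
    Rs=np.stack([np.cross(z,-x),z,-x],1)
    n=p+Rs@(np.array(ref)-[0,0,L])
    print("nose bin",tobin(n).round(1),"world",n.round(1),"heading",np.degrees(h).round(1),"pitch",np.degrees(np.arcsin(Rs[2,0])).round(1),"F",sense()["force"].round(1),"g",sense()["grip_width"].round(3),"t",sense()["time_s"])
E
python3 -c "
from h import *
where()
go(((540,363,150),-33,0),((540,363,150),-15,0),((590,280,150),4.7,0),bin=False)
go(((10,20,120),0,-6),)"
```

```text
Traceback (most recent call last):
  File "h.py", line 79, in where
    print("nose bin",tobin(n).round(1),"world",n.round(1),"heading",np.degrees(h).round(1),"pitch",np.degrees(np.arcsin(Rs[2,0])).round(1),"F",sense()["force"].round(1),"g",sense()["grip_width"].round(3),"t",sense()["time_s"])
                                                                                                                                                                             ^^^^^^^^^^^^^^^^^^^^^^^^^^^
AttributeError: 'float' object has no attribute 'round'
```

```bash
sed -i 's/sense()\["grip_width"\].round(3)/round(sense()["grip_width"],3)/' h.py
python3 -c "
from h import *
where()
go(((535,370,100),-33,0),((535,370,150),-33,0),((570,300,170),-15,0),bin=False)
go(((10,20,150),0,-6),)"
```

```text
nose bin [  6.5 234.7   0. ] world [535.1 370.3   0. ] heading -33.8 pitch 0.0 F [0.5 1.  6.3] g 0.143 t 3.0167
[497. 395. 208.] lin [-0.333, -0.001, -0.002] rot [-0.029, 0.005, 0.001]
[497. 395. 258.] lin [-0.5, -0.001, -0.001] rot [-0.029, 0.005, 0.001]
[527. 312. 278.] lin [-0.567, -0.236, -0.176] rot [-0.657, 0.005, 0.002]
[523. 154. 262.] lin [-0.515, -0.518, -0.62] rot [-1.345, 0.075, 0.204]
```

```bash
python3 -m jog '[{"linear":[-0.03,0,0],"rotation":[0,0,0],"grip":5},{"linear":[-0.07,0,0],"rotation":[0,0,0],"grip":5},{"linear":[-0.14,0,0],"rotation":[0,0,0],"grip":5},{"linear":[-0.21,0,0],"rotation":[0,0,0],"grip":5},{"linear":[-0.28,0,0],"rotation":[0,0,0],"grip":5},{"linear":[-0.35,-0.03,-0.02],"rotation":[-0.1,0,0],"grip":5},{"linear":[-0.42,-0.06,-0.05],"rotation":[-0.2,0,0],"grip":5},{"linear":[-0.49,-0.11,-0.09],"rotation":[-0.32,0,0],"grip":5},{"linear":[-0.54,-0.17,-0.13],"rotation":[-0.5,0,0],"grip":5},{"linear":[-0.567,-0.22,-0.16],"rotation":[-0.6,0,0],"grip":5},{"linear":[-0.567,-0.236,-0.176],"rotation":[-0.657,0,0],"grip":5},{"linear":[-0.567,-0.236,-0.176],"rotation":[-0.657,0,0],"grip":5}]'; python3 - <<'E'
from h import *
where()
go(((10,20,150),0,-6),)
p,d,W=cloud("wrist");save(p,"w3.png")
# scoop-frame points
q,r=quat();o=r.as_matrix();x=o[:,0];z=o[:,2];Rs=np.stack([np.cross(z,-x),z,-x],1);org=q-Rs@np.array([0,0,L])
S=(W-org)@Rs
for u,v in [(290,160),(350,160),(320,145),(320,170),(300,200),(300,230),(345,230)]: print((u,v),S[v,u].round(1))
E
```

```text
time_s: 4.02
eef_pos: [527.1, 310.1, 278.8]
ee_rot: [0.562, -0.43, 0.56, 0.43]
force: [-0.1, 1.2, -3.1]
grip_width: 0.137
nose bin [ 36.3 160.2 171.3] world [570.9 298.6 171.3] heading -15.1 pitch 0.1 F [-0.1  1.2 -3.1] g 0.137 t 4.0167
[523. 154. 262.] lin [0.056, -0.122, -0.507] rot [-0.69, 0.04, 0.213]
(290, 160) [-42.6 -20.7  60.6]
(350, 160) [-42.5  21.4  59.7]
(320, 145) [-52.6   0.3  57.6]
(320, 170) [-42.8   0.   97.3]
(300, 200) [  4.6 -17.7   2.1]
(300, 230) [ 34.4 -18.2   3.2]
(345, 230) [33.6 24.9  4.9]
```

View pics/w3.png

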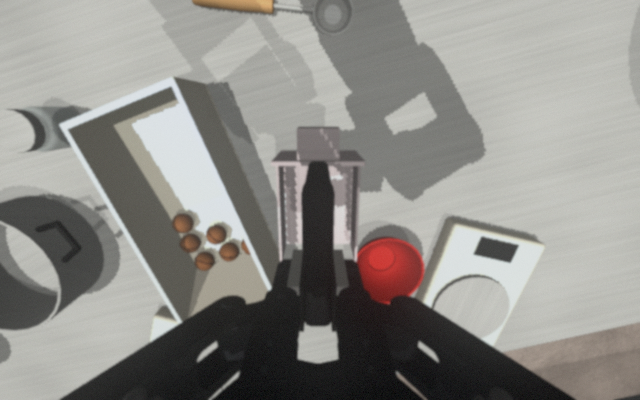

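```bash
python3 -m jog '[{"linear":[0,-0.02,-0.06],"rotation":[-0.1,0,0],"grip":5},{"linear":[0.01,-0.04,-0.14],"rotation":[-0.2,0,0.02],"grip":5},{"linear":[0.02,-0.06,-0.24],"rotation":[-0.33,0.01,0.05],"grip":5},{"linear":[0.03,-0.08,-0.34],"rotation":[-0.46,0.02,0.1],"grip":5},{"linear":[0.04,-0.1,-0.43],"rotation":[-0.58,0.03,0.16],"grip":5},{"linear":[0.05,-0.115,-0.48],"rotation":[-0.66,0.04,0.2],"grip":5},{"linear":[0.056,-0.122,-0.507],"rotation":[-0.69,0.04,0.213],"grip":5},{"linear":[0.056,-0.122,-0.507],"rotation":[-0.69,0.04,0.213],"grip":5},{"linear":[0.056,-0.122,-0.507],"rotation":[-0.69,0.04,0.213],"grip":5}]'; python3 - <<'E'
from h import *
where()
p,d,W=cloud("wrist");save(p,"w4.png");
p,d,W=cloud("top");save(p,"t4.png",(200,110,320,270),5)
for c,s in nuts(p,W):
    b=tobin(fromuv("top",c,20)); 
    if abs(b[1])<70:print(c.round(1),s[4],b.round(1))
m=(np.abs(W[...,0]-510)<190)&(np.abs(W[...,1]-125)<110)&(W[...,2]>95)&(W[...,2]<104)
E
```

```text
time_s: 4.82
eef_pos: [522.1, 155.4, 261.1]
ee_rot: [0.451, -0.493, 0.506, 0.544]
force: [-0.3, 0.9, -2.2]
grip_width: 0.137
nose bin [  9.3  21.5 149.3] world [555.4 158.1 149.3] heading 4.6 pitch -6.1 F [-0.3  0.9 -2.2] g 0.137 t 4.8167
[262.3 168.9] 51 [ 75.  -39.4  20. ]
[250.  172.2] 26 [71.4  0.2 20. ]
[266.  179.3] 46 [ 39.4 -45.5  20. ]
[253.1 181.3] 31 [40.6 -4.9 20. ]
[266.6 189.4] 53 [  7.2 -42.1  20. ]
```

View pics/w4.png

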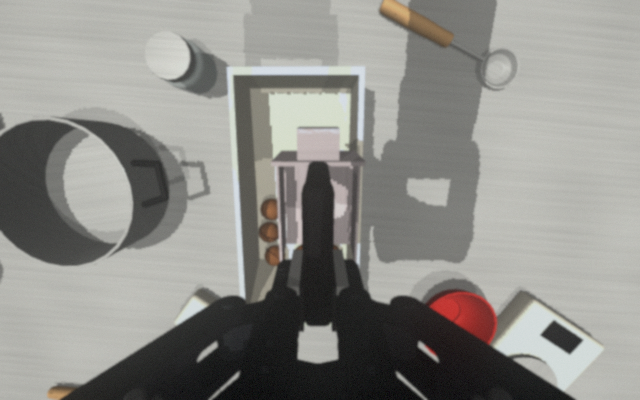

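View pics/t4.png

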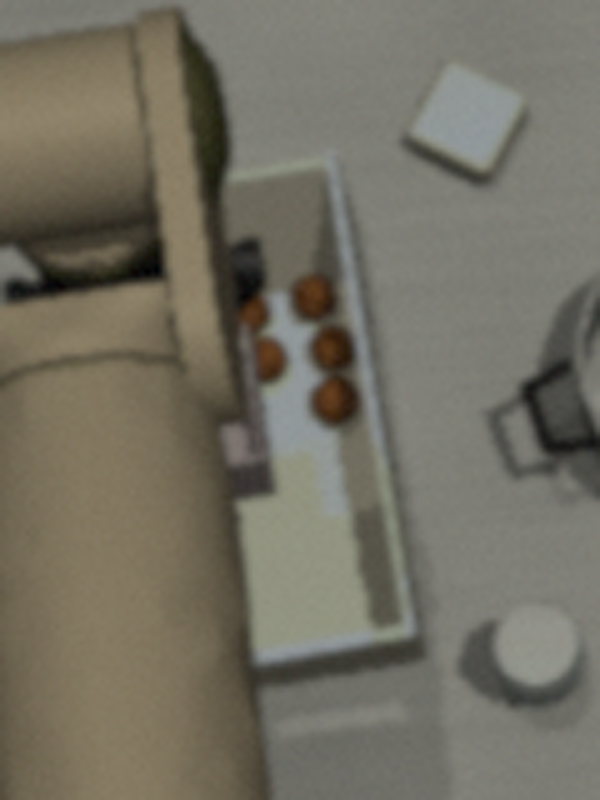

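```bash
python3 - <<'E'
from h import *
p,d,W=cloud("wrist")
B=tobin(W)
m=(B[...,2]>97)&(B[...,2]<103)&(np.abs(B[...,1])<85)&(B[...,0]<100)&(B[...,0]>-175)
Q=B[m]
e=Q[(np.abs(Q[:,1])<55)&(Q[:,0]<-130)];print("end",len(e),np.percentile(e[:,0],[2,50,98]).round(1),np.median(e[:,2]))
for lo,hi in((-150,-100),(-100,-50),(-50,0),(0,60)):
  for s in(1,-1):
    e=Q[(Q[:,0]>lo)&(Q[:,0]<hi)&(Q[:,1]*s>55)]
    if len(e):print(lo,s,len(e),np.percentile(e[:,1],[2,50,98]).round(1))
f=B[(np.abs(B[...,1])<40)&(B[...,0]<-60)&(B[...,0]>-150)&(B[...,2]<40)]
print(np.polyfit(f[:,0],f[:,2],1),"exp slope",-np.tan(np.radians(6)))
print(np.median(f[:,2]-(5+(-10-f[:,0])*np.tan(np.radians(6)))))
go(((10,20,60),0,-6),((10,20,30),0,-6),((10,20,8),0,-6))
E
```

```text
end 933 [-160.5 -156.6 -153. ] 100.34745382446425
-150 1 309 [63.4 66.2 69.3]
-150 -1 322 [-72.8 -69.5 -66.6]
-100 1 163 [63.4 66.7 69.3]
-100 -1 301 [-72.7 -69.4 -66.5]
-50 1 72 [67.6 68.5 69.3]
-50 -1 271 [-72.8 -69.3 -66.5]
0 1 90 [66.7 68.  69.1]
0 -1 297 [-72.8 -69.3 -66.6]
[-0.10852006  3.91244605] exp slope -0.10510423526567647
0.36402450706443545
[523. 154. 172.] lin [0.297, -0.033, -0.007] rot [-0.001, 0.001, -0.001]
[523. 154. 142.] lin [0.396, -0.044, -0.007] rot [-0.001, 0.001, -0.001]
[523. 154. 120.] lin [0.469, -0.052, -0.007] rot [-0.001, 0.001, -0.001]
```

```bash
sed -i 's/BO=np.array(.*\]);BA/BO=np.array([547.3,134.25,0]);BA/' h.py; grep BO= h.py; python3 - <<'E'
from h import *
where();go(((10,22,100),0,-6),((10,22,60),0,-6),((10,22,30),0,-6),((10,22,7),0,-6))
E
```

```text
BO=np.array([547.3,134.25,0]);BA=np.radians(4.73)
nose bin [ 10.1  23.6 149.6] world [555.4 158.6 149.6] heading 4.7 pitch -6.0 F [-0.2  0.2 -2.4] g 0.139 t 4.9667
[522. 154. 212.] lin [0.164, -0.017, -0.005] rot [-0.001, 0.001, -0.001]
[522. 154. 172.] lin [0.297, -0.031, -0.005] rot [-0.001, 0.001, -0.001]
[522. 154. 142.] lin [0.397, -0.041, -0.005] rot [-0.001, 0.001, -0.001]
[522. 154. 119.] lin [0.473, -0.05, -0.005] rot [-0.001, 0.001, -0.001]
```

```bash
python3 -m jog '[{"linear":[0.05,-0.005,-0.005],"rotation":[0,0,0],"grip":5},{"linear":[0.12,-0.012,-0.005],"rotation":[0,0,0],"grip":5},{"linear":[0.2,-0.02,-0.005],"rotation":[0,0,0],"grip":5},{"linear":[0.28,-0.03,-0.005],"rotation":[0,0,0],"grip":5},{"linear":[0.36,-0.038,-0.005],"rotation":[0,0,0],"grip":5},{"linear":[0.42,-0.044,-0.005],"rotation":[0,0,0],"grip":5},{"linear":[0.455,-0.048,-0.005],"rotation":[0,0,0],"grip":5},{"linear":[0.473,-0.05,-0.005],"rotation":[0,0,0],"grip":5},{"linear":[0.473,-0.05,-0.005],"rotation":[0,0,0],"grip":5}]'; python3 - <<'E'
from h import *
where()
go(*[((x,22,5.5),0,-6+6*min(1,(x-10)/70)) for x in (20,30,40,50,60,70,80,84)])
E
```

```text
time_s: 5.72
eef_pos: [522.0, 154.7, 118.2]
ee_rot: [0.451, -0.494, 0.506, 0.545]
force: [0.4, -0.2, -1.3]
grip_width: 0.143
nose bin [ 9.8 22.5  6.5] world [555.2 157.5   6.5] heading 4.7 pitch -6.1 F [ 0.4 -0.2 -1.3] g 0.143 t 5.7167
[530. 155. 117.] lin [0.002, -0.028, -0.002] rot [-0.0, 0.001, -0.033]
[539. 156. 116.] lin [0.001, -0.056, -0.002] rot [-0.0, 0.001, -0.063]
[547. 156. 116.] lin [-0.0, -0.084, -0.002] rot [-0.0, 0.001, -0.093]
[555. 157. 115.] lin [-0.001, -0.112, -0.002] rot [-0.0, 0.001, -0.123]
[564. 158. 114.] lin [-0.002, -0.14, -0.002] rot [-0.0, 0.001, -0.153]
[572. 158. 114.] lin [-0.003, -0.168, -0.002] rot [-0.0, 0.001, -0.183]
[580. 159. 113.] lin [-0.004, -0.196, -0.002] rot [-0.0, 0.001, -0.212]
[584. 159. 113.] lin [-0.005, -0.209, -0.002] rot [-0.0, 0.001, -0.212]
```

```bash
python3 -m jog '[{"linear":[0.002,-0.014,0],"rotation":[0,0,-0.015],"grip":5},{"linear":[0.002,-0.028,0],"rotation":[0,0,-0.033],"grip":5},{"linear":[0.002,-0.042,0],"rotation":[0,0,-0.048],"grip":5},{"linear":[0.001,-0.056,0],"rotation":[0,0,-0.063],"grip":5},{"linear":[0.001,-0.07,0],"rotation":[0,0,-0.078],"grip":5},{"linear":[0,-0.084,0],"rotation":[0,0,-0.093],"grip":5},{"linear":[0,-0.098,0],"rotation":[0,0,-0.108],"grip":5},{"linear":[-0.001,-0.112,-0.002],"rotation":[0,0,-0.123],"grip":5},{"linear":[-0.001,-0.126,-0.002],"rotation":[0,0,-0.138],"grip":5},{"linear":[-0.002,-0.14,-0.002],"rotation":[0,0,-0.153],"grip":5},{"linear":[-0.002,-0.154,-0.002],"rotation":[0,0,-0.168],"grip":5},{"linear":[-0.003,-0.168,-0.002],"rotation":[0,0,-0.183],"grip":5}]'; python3 - <<'E'
from h import *
where()
go(*[((x,22,5.5),0,-6+6*min(1,(x-10)/70)) for x in (75,80,84,86)])
p,d,W=cloud("wrist");save(p,"w5.png",(200,100,440,330),3)
p,d,W=cloud("top");save(p,"t5.png",(200,110,320,270),4)
p,d,W=cloud("side");save(p,"s5.png",(180,180,360,300),4)
E
```

```text
time_s: 6.72
eef_pos: [571.7, 158.4, 115.7]
ee_rot: [0.475, -0.516, 0.483, 0.524]
force: [-13.2, -1.4, 22.9]
grip_width: 0.137
nose bin [69.6 22.1  7.4] world [614.9 162.1   7.4] heading 4.8 pitch -0.9 F [-13.2  -1.4  22.9] g 0.137 t 6.7167
[576. 159. 113.] lin [0.007, -0.015, -0.0] rot [0.001, 0.001, -0.016]
[580. 159. 113.] lin [0.008, -0.029, -0.0] rot [0.001, 0.001, -0.031]
[584. 159. 113.] lin [0.008, -0.042, -0.0] rot [0.001, 0.001, -0.031]
[586. 160. 113.] lin [0.008, -0.049, -0.0] rot [0.001, 0.001, -0.031]
```

View pics/w5.png

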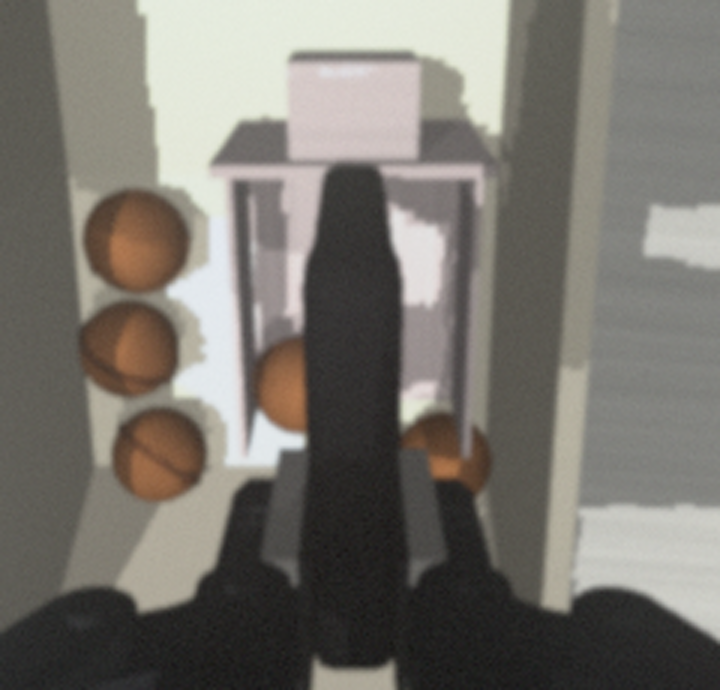

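View pics/s5.png

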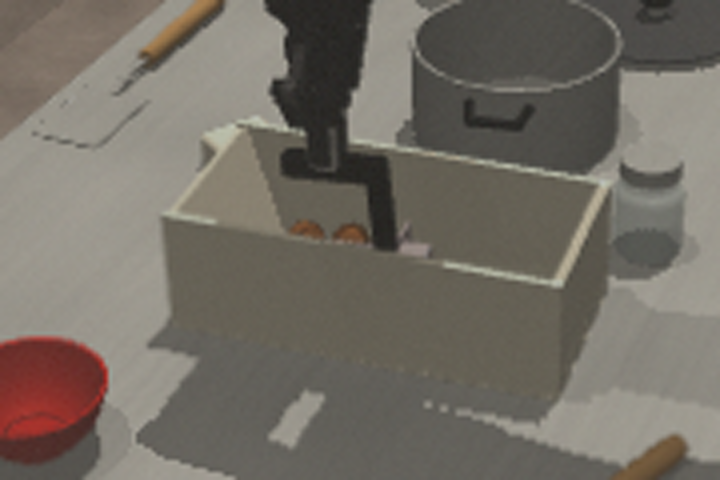

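View pics/t5.png

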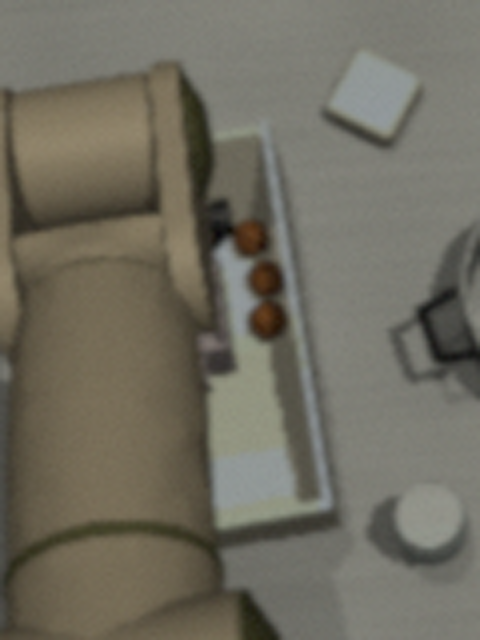

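```bash
python3 - <<'E'
from h import *
go(((55,22,7),0,-2),((45,22,7),0,-3),((45,31,7),0,-3))
E
```

```text
[559. 157. 116.] lin [-0.001, 0.041, -0.0] rot [0.001, 0.0, 0.037]
[551. 157. 117.] lin [-0.003, 0.068, -0.0] rot [0.001, 0.0, 0.072]
[550. 166. 117.] lin [-0.003, 0.068, 0.03] rot [0.001, 0.0, 0.072]
```

```bash
python3 -m jog '[{"linear":[-0.001,0.02,0],"rotation":[0,0,0.02],"grip":5},{"linear":[-0.001,0.041,0],"rotation":[0,0,0.037],"grip":5},{"linear":[-0.003,0.068,0],"rotation":[0,0,0.072],"grip":5},{"linear":[-0.003,0.068,0],"rotation":[0,0,0.072],"grip":5},{"linear":[-0.003,0.068,0.015],"rotation":[0,0,0.072],"grip":5},{"linear":[-0.003,0.068,0.03],"rotation":[0,0,0.072],"grip":5},{"linear":[-0.003,0.068,0.03],"rotation":[0,0,0.072],"grip":5}]'; python3 - <<'E'
from h import *
where()
p,d,W=cloud("wrist");save(p,"w6.png",(200,100,440,330),3)
q,r=quat();o=r.as_matrix();x=o[:,0];z=o[:,2];Rs=np.stack([np.cross(z,-x),z,-x],1);org=q-Rs@np.array([0,0,L])
S=(W-org)@Rs
for u,v in [(290,152),(350,152),(310,145),(320,170),(300,190),(345,190)]: print((u,v),S[v,u].round(1))
go(*[((x,31,6),0,a) for x,a in ((55,-2),(65,-1),(75,0),(80,0),(84,0))])
E
```

```text
time_s: 7.45
eef_pos: [550.4, 166.6, 116.8]
ee_rot: [0.465, -0.508, 0.492, 0.533]
force: [0.7, 0.1, -2.9]
grip_width: 0.138
nose bin [45.1 32.1  7. ] world [589.6 169.9   7. ] heading 4.8 pitch -3.0 F [ 0.7  0.1 -2.9] g 0.138 t 7.45
(290, 152) [-43.4 -23.5  17.6]
(350, 152) [-43.3  26.6  17.5]
(310, 145) [-53.6  -5.8  56.6]
(320, 170) [-43.6   1.   95.5]
(300, 190) [ -6.  -16.7   0.8]
(345, 190) [-6.3 24.8  1.7]
[558. 166. 115.] lin [0.004, -0.027, -0.002] rot [0.003, 0.0, -0.035]
[567. 167. 114.] lin [0.005, -0.054, -0.002] rot [0.003, 0.0, -0.07]
[575. 168. 114.] lin [0.006, -0.082, -0.002] rot [0.003, 0.0, -0.104]
[580. 168. 114.] lin [0.005, -0.098, -0.002] rot [0.003, 0.0, -0.104]
[584. 168. 114.] lin [0.005, -0.111, -0.002] rot [0.003, 0.0, -0.104]
```

View pics/w6.png

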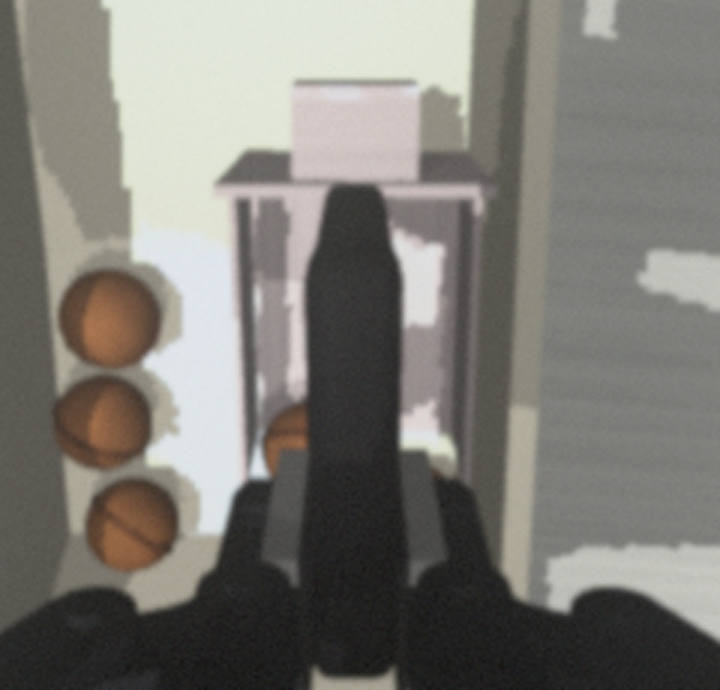

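```bash
python3 -m jog '[{"linear":[0.002,-0.014,-0.003],"rotation":[0,0,-0.02],"grip":5},{"linear":[0.004,-0.027,-0.003],"rotation":[0,0,-0.035],"grip":5},{"linear":[0.004,-0.04,-0.003],"rotation":[0,0,-0.05],"grip":5},{"linear":[0.005,-0.054,-0.003],"rotation":[0,0,-0.07],"grip":5},{"linear":[0.005,-0.068,-0.003],"rotation":[0,0,-0.09],"grip":5},{"linear":[0.005,-0.075,-0.003],"rotation":[0,0,-0.1],"grip":5},{"linear":[0.005,-0.082,-0.003],"rotation":[0,0,-0.104],"grip":5},{"linear":[0.005,-0.082,-0.003],"rotation":[0,0,-0.104],"grip":5}]'; python3 - <<'E'
from h import *
where()
p,d,W=cloud("wrist");save(p,"w7.png",(200,100,440,330),3)
go(*[((x,31,6),0,a) for x,a in ((80,0),(84,0),(86,0))])
E
```

```text
time_s: 8.17
eef_pos: [575.2, 167.4, 114.0]
ee_rot: [-0.479, 0.521, -0.478, -0.52]
force: [0.1, 1.3, -3.3]
grip_width: 0.139
nose bin [75.6 30.8  6.4] world [620.1 171.2   6.4] heading 4.8 pitch 0.0 F [ 0.1  1.3 -3.3] g 0.139 t 8.1667
[580. 168. 114.] lin [0.001, -0.015, 0.001] rot [0.002, 0.0, 0.0]
[584. 168. 114.] lin [0.001, -0.029, 0.001] rot [0.002, 0.0, 0.0]
[586. 169. 114.] lin [0.001, -0.035, 0.001] rot [0.002, 0.0, 0.0]
```

View pics/w7.png

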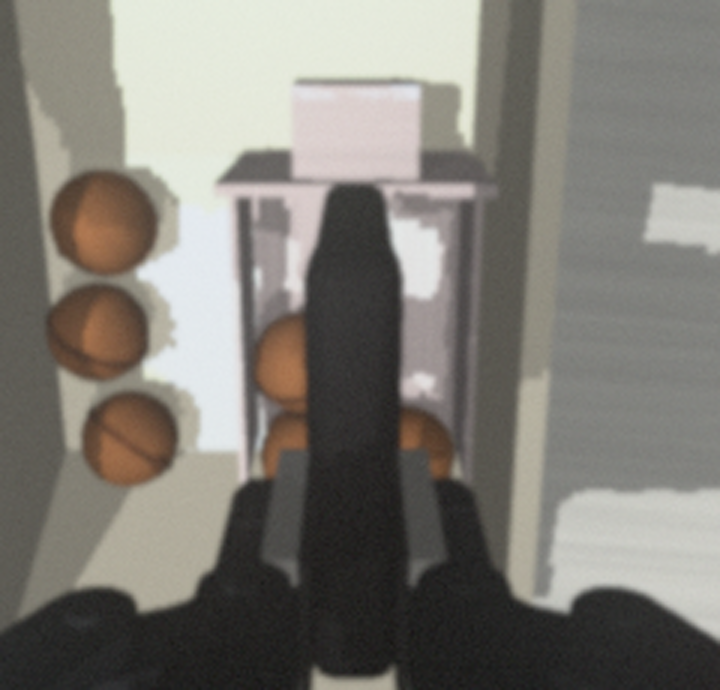

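```bash
python3 -m jog '[{"linear":[0.001,-0.008,0.001],"rotation":[0,0,0],"grip":5},{"linear":[0.001,-0.015,0.001],"rotation":[0,0,0],"grip":5},{"linear":[0.001,-0.022,0.001],"rotation":[0,0,0],"grip":5},{"linear":[0.001,-0.029,0.001],"rotation":[0,0,0],"grip":5},{"linear":[0.001,-0.035,0.001],"rotation":[0,0,0],"grip":5},{"linear":[0.001,-0.035,0.001],"rotation":[0,0,0],"grip":5}]'; python3 - <<'E'
from h import *
where()
T=(-45,0,0)
go(*[((-4,31,8),0,a,T) for a in (5,10,15,20,25)],((-10,31,60),0,25,T),((-10,31,150),0,25,T))
E
```

```text
time_s: 8.72
eef_pos: [585.7, 168.6, 113.7]
ee_rot: [0.479, -0.52, 0.479, 0.521]
force: [-0.7, -0.5, -0.9]
grip_width: 0.141
nose bin [86.  31.1  6.1] world [630.5 172.4   6.1] heading 4.8 pitch -0.0 F [-0.7 -0.5 -0.9] g 0.141 t 8.7167
[576. 168. 119.] lin [-0.018, 0.032, -0.0] rot [0.002, 0.001, -0.175]
[566. 167. 122.] lin [-0.027, 0.065, -0.0] rot [0.002, 0.001, -0.349]
[556. 166. 124.] lin [-0.033, 0.098, -0.0] rot [0.002, 0.001, -0.524]
[546. 165. 125.] lin [-0.036, 0.132, 0.0] rot [0.002, 0.001, -0.698]
[536. 164. 125.] lin [-0.036, 0.166, 0.0] rot [0.002, 0.001, -0.873]
[530. 164. 177.] lin [-0.209, 0.186, 0.0] rot [0.002, 0.001, -0.873]
[530. 164. 267.] lin [-0.509, 0.186, 0.0] rot [0.002, 0.001, -0.873]
```

```bash
python3 -m jog '[{"linear":[-0.009,0.016,0],"rotation":[0,0,-0.09],"grip":5},{"linear":[-0.018,0.032,0],"rotation":[0,0,-0.175],"grip":5},{"linear":[-0.023,0.048,0],"rotation":[0,0,-0.262],"grip":5},{"linear":[-0.027,0.065,0],"rotation":[0,0,-0.349],"grip":5},{"linear":[-0.03,0.081,0],"rotation":[0,0,-0.436],"grip":5},{"linear":[-0.033,0.098,0],"rotation":[0,0,-0.524],"grip":5},{"linear":[-0.035,0.115,0],"rotation":[0,0,-0.61],"grip":5},{"linear":[-0.036,0.132,0],"rotation":[0,0,-0.698],"grip":5},{"linear":[-0.036,0.149,0],"rotation":[0,0,-0.785],"grip":5},{"linear":[-0.036,0.166,0],"rotation":[0,0,-0.873],"grip":5},{"linear":[-0.07,0.17,0],"rotation":[0,0,-0.873],"grip":5},{"linear":[-0.13,0.176,0],"rotation":[0,0,-0.873],"grip":5},{"linear":[-0.21,0.186,0],"rotation":[0,0,-0.873],"grip":5},{"linear":[-0.29,0.186,0],"rotation":[0,0,-0.873],"grip":5},{"linear":[-0.37,0.186,0],"rotation":[0,0,-0.873],"grip":5},{"linear":[-0.44,0.186,0],"rotation":[0,0,-0.873],"grip":5},{"linear":[-0.49,0.186,0],"rotation":[0,0,-0.873],"grip":5},{"linear":[-0.509,0.186,0],"rotation":[0,0,-0.873],"grip":5},{"linear":[-0.509,0.186,0],"rotation":[0,0,-0.873],"grip":5}]'; python3 - <<'E'
from h import *
where()
p,d,W=cloud("wrist");save(p,"w8.png",(200,100,440,330),3)
p,d,W=cloud("side");save(p,"s8.png",(180,130,360,300),4)
E
```

```text
time_s: 10.3
eef_pos: [530.3, 163.9, 267.5]
ee_rot: [-0.58, 0.612, -0.354, -0.404]
force: [-0.7, -0.3, -2.6]
grip_width: 0.14
nose bin [ 71.9  31.1 189.2] world [616.4 171.1 189.2] heading 4.8 pitch 25.1 F [-0.7 -0.3 -2.6] g 0.14 t 10.3
```

View pics/w8.png

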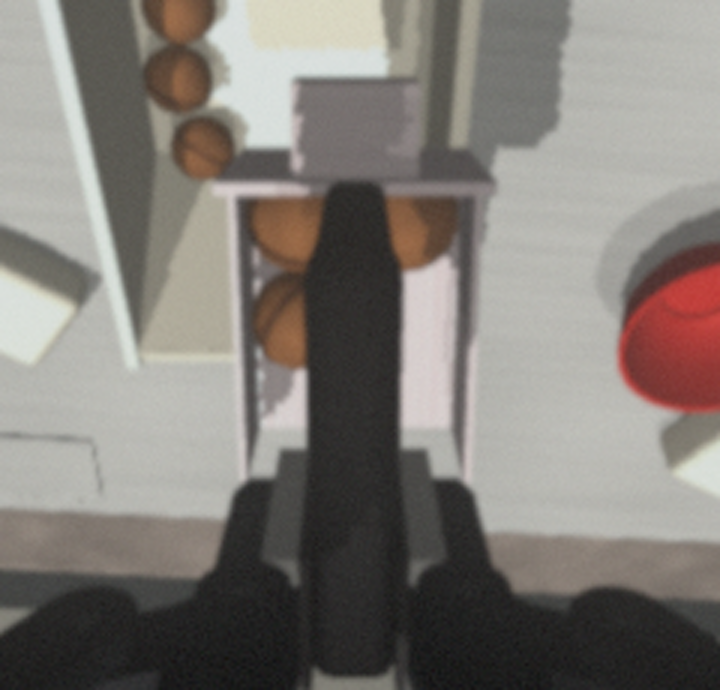

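View pics/s8.png

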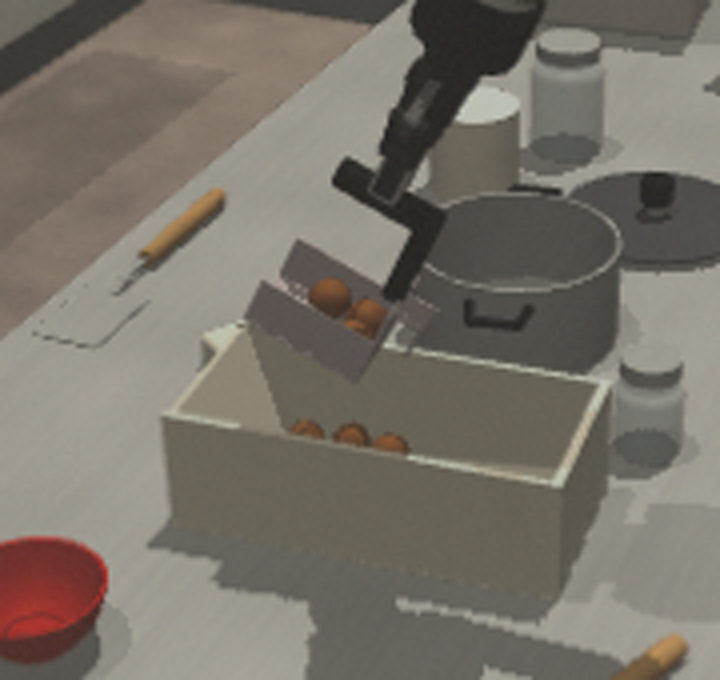

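```bash
cat >> h.py <<'E'
def goto_(tcp_steps):
    """list of (tcp xyz, heading world, pitch)"""
    p,r=quat()
    for t,h,a in tcp_steps:
        o=orient(h,a);lin=r.inv().apply(np.array(t)-p)/300;rot=(r.inv()*o).as_rotvec()/.5
        print(t,h,a,"lin",lin.round(3).tolist(),"rot",rot.round(3).tolist())
E
python3 - <<'E'
from h import *
for a in(20,0,-30,-60):print(a,wp((546,-112,95 if a<0 else 150),-90,a)[0].round())
goto_([((530,164,275),-8,22),((535,130,280),-20,22),((538,100,280),-20,20)])
E
```

```text
20 [546. -33. 236.]
0 [546. -67. 258.]
-30 [ 546. -127.  211.]
-60 [ 546. -183.  188.]
(530, 164, 275) -8 22 lin [-0.029, -0.015, 0.0] rot [0.41, 0.178, 0.1]
(535, 130, 280) -20 22 lin [-0.041, -0.029, -0.114] rot [0.794, 0.345, 0.099]
(538, 100, 280) -20 20 lin [-0.041, -0.03, -0.214] rot [0.8, 0.331, 0.168]
```

```bash
python3 -m jog '[{"linear":[-0.005,-0.003,-0.01],"rotation":[0.08,0.035,0.01],"grip":5},{"linear":[-0.01,-0.006,-0.025],"rotation":[0.18,0.08,0.02],"grip":5},{"linear":[-0.017,-0.01,-0.045],"rotation":[0.3,0.13,0.04],"grip":5},{"linear":[-0.024,-0.015,-0.07],"rotation":[0.42,0.18,0.06],"grip":5},{"linear":[-0.03,-0.02,-0.095],"rotation":[0.54,0.235,0.07],"grip":5},{"linear":[-0.035,-0.025,-0.12],"rotation":[0.66,0.285,0.09],"grip":5},{"linear":[-0.041,-0.029,-0.145],"rotation":[0.76,0.33,0.099],"grip":5},{"linear":[-0.041,-0.029,-0.16],"rotation":[0.8,0.345,0.099],"grip":5}]'; python3 - <<'E'
from h import *
where()
goto_([((540,70,280),-46,21)])
E
```

```text
time_s: 11.07
eef_pos: [536.3, 115.9, 278.8]
ee_rot: [0.647, -0.507, 0.493, 0.287]
force: [0.2, -0.0, -3.6]
grip_width: 0.145
nose bin [ 61.7 -52.  195.7] world [613.1  87.5 195.7] heading -20.3 pitch 21.9 F [ 0.2 -0.  -3.6] g 0.145 t 11.0667
(540, 70, 280) -46 21 lin [0.02, -0.061, -0.139] rot [0.835, 0.329, 0.03]
```

```bash
python3 -m jog '[{"linear":[0.001,-0.005,-0.01],"rotation":[0.08,0.035,0],"grip":5},{"linear":[0.003,-0.012,-0.025],"rotation":[0.18,0.08,0.01],"grip":5},{"linear":[0.007,-0.02,-0.045],"rotation":[0.3,0.12,0.01],"grip":5},{"linear":[0.01,-0.03,-0.07],"rotation":[0.42,0.17,0.02],"grip":5},{"linear":[0.014,-0.041,-0.095],"rotation":[0.54,0.21,0.02],"grip":5},{"linear":[0.017,-0.051,-0.115],"rotation":[0.66,0.26,0.03],"grip":5},{"linear":[0.02,-0.061,-0.139],"rotation":[0.77,0.305,0.03],"grip":5},{"linear":[0.02,-0.061,-0.139],"rotation":[0.835,0.329,0.03],"grip":5}]'; python3 - <<'E'
from h import *
where()
goto_([((545,0,280),-70,21)])
E
```

```text
time_s: 11.73
eef_pos: [539.7, 69.2, 278.7]
ee_rot: [0.693, -0.379, 0.598, 0.14]
force: [0.1, 0.0, -1.9]
grip_width: 0.137
nose bin [  37.8 -126.7  194.3] world [595.4  11.1 194.3] heading -46.2 pitch 20.9 F [ 0.1  0.  -1.9] g 0.137 t 11.7333
(545, 0, 280) -70 21 lin [0.06, -0.168, -0.147] rot [0.778, 0.295, -0.002]
```

```bash
python3 -m jog '[{"linear":[0.004,-0.011,-0.01],"rotation":[0.08,0.03,0],"grip":5},{"linear":[0.011,-0.03,-0.025],"rotation":[0.18,0.07,0],"grip":5},{"linear":[0.019,-0.053,-0.045],"rotation":[0.3,0.11,0],"grip":5},{"linear":[0.028,-0.08,-0.07],"rotation":[0.42,0.16,0],"grip":5},{"linear":[0.037,-0.106,-0.095],"rotation":[0.54,0.2,0],"grip":5},{"linear":[0.047,-0.13,-0.115],"rotation":[0.66,0.25,0],"grip":5},{"linear":[0.055,-0.155,-0.135],"rotation":[0.74,0.28,0],"grip":5},{"linear":[0.06,-0.168,-0.147],"rotation":[0.778,0.295,0],"grip":5}]'; python3 - <<'E'
from h import *
where()
goto_([((546,-33,270),-90,20)])
E
```

```text
time_s: 12.4
eef_pos: [545.1, -0.7, 279.0]
ee_rot: [0.707, -0.247, 0.663, -0.006]
force: [-0.8, -0.0, -2.2]
grip_width: 0.136
nose bin [   7.6 -212.   194.6] world [572.4 -76.4 194.6] heading -70.1 pitch 20.9 F [-0.8 -0.  -2.2] g 0.136 t 12.4
(546, -33, 270) -90 20 lin [0.065, -0.085, -0.034] rot [0.652, 0.241, 0.032]
```

```bash
python3 -m jog '[{"linear":[0.006,-0.008,-0.003],"rotation":[0.07,0.03,0],"grip":5},{"linear":[0.017,-0.022,-0.008],"rotation":[0.17,0.06,0.01],"grip":5},{"linear":[0.03,-0.038,-0.015],"rotation":[0.29,0.11,0.01],"grip":5},{"linear":[0.04,-0.055,-0.022],"rotation":[0.41,0.15,0.02],"grip":5},{"linear":[0.053,-0.07,-0.028],"rotation":[0.53,0.2,0.03],"grip":5},{"linear":[0.065,-0.085,-0.034],"rotation":[0.62,0.23,0.032],"grip":5},{"linear":[0.065,-0.085,-0.034],"rotation":[0.652,0.241,0.032],"grip":5}]'; python3 - <<'E'
from h import *
where()
p,d,W=cloud("wrist");save(p,"w9.png")
p,d,W=cloud("top")
# pot rim fit
Q=W[(W[...,2]>85)&(W[...,2]<95)&(np.hypot(W[...,0]-548,W[...,1]+147)<96)]
from scipy.optimize import least_squares
f=lambda c:np.clip(np.hypot(Q[:,0]-c[0],Q[:,1]-c[1])-88,-6,6)
s=least_squares(f,[546,-147]);print(len(Q),s.x,s.cost)
save(p,"t9.png",(220,90,480,300),3)
n=lambda z,y,a:((546,y,z),-90,a)
go(n(130,-110,5),n(110,-110,-10),n(100,-110,-20),bin=False)
E
```

```text
time_s: 12.98
eef_pos: [545.9, -33.9, 268.9]
ee_rot: [0.696, -0.122, 0.697, -0.123]
force: [-0.1, 0.3, -2.9]
grip_width: 0.134
nose bin [ -22.  -246.3  183.2] world [ 545.7 -113.   183.2] heading -90.1 pitch 20.0 F [-0.1  0.3 -2.9] g 0.134 t 12.9833
214 [ 546.18849374 -147.17197706] 248.1306197292674
[546. -56. 233.] lin [0.139, -0.03, 0.0] rot [0.002, -0.001, 0.523]
[546. -84. 224.] lin [0.202, -0.109, 0.0] rot [0.002, -0.001, 1.046]
[ 546. -105.  217.] lin [0.247, -0.163, -0.0] rot [0.002, -0.002, 1.395]
```

View pics/w9.png

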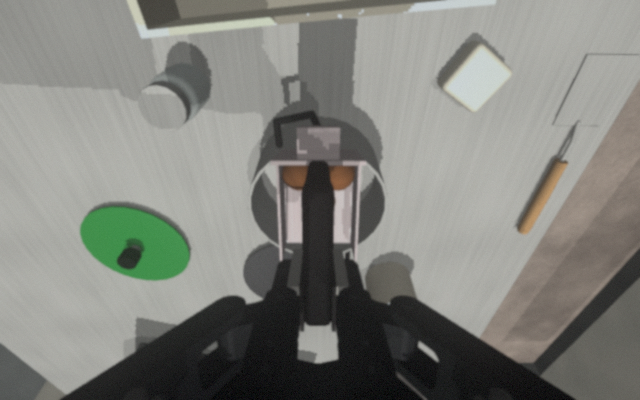

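View pics/t9.png

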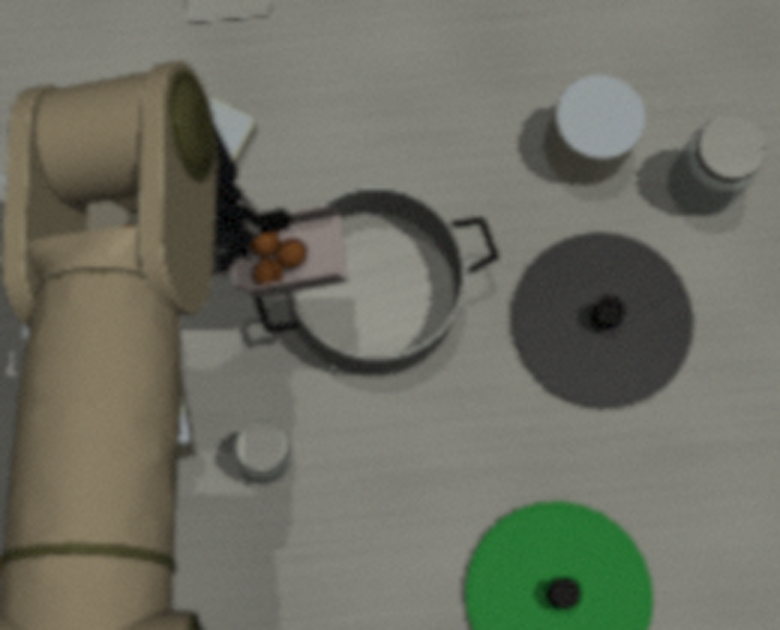

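```bash
python3 -m jog '[{"linear":[0.03,-0.006,0],"rotation":[0,0,0.1],"grip":5},{"linear":[0.06,-0.013,0],"rotation":[0,0,0.21],"grip":5},{"linear":[0.095,-0.02,0],"rotation":[0,0,0.32],"grip":5},{"linear":[0.12,-0.026,0],"rotation":[0,0,0.43],"grip":5},{"linear":[0.139,-0.03,0],"rotation":[0,0,0.523],"grip":5}]'; python3 - <<'E'
from h import *
where()
n=lambda z,y,a:((546,y,z),-90,a)
go(n(105,-112,-8),n(100,-112,-15),n(98,-112,-22),bin=False)
E
```

```text
time_s: 13.5
eef_pos: [545.8, -55.8, 233.1]
ee_rot: [0.706, -0.031, 0.707, -0.029]
force: [-0.3, 1.0, -3.4]
grip_width: 0.14
nose bin [ -21.4 -243.   129.7] world [ 546.  -109.7  129.7] heading -89.8 pitch 4.9 F [-0.3  1.  -3.4] g 0.14 t 13.5
[546. -82. 218.] lin [0.058, -0.084, 0.0] rot [0.006, -0.001, 0.449]
[546. -96. 216.] lin [0.07, -0.13, 0.0] rot [0.006, -0.001, 0.693]
[ 546. -111.  215.] lin [0.077, -0.177, 0.0] rot [0.006, -0.002, 0.937]
```

```bash
python3 -m jog '[{"linear":[0.02,-0.028,0],"rotation":[0,0,0.15],"grip":5},{"linear":[0.04,-0.056,0],"rotation":[0,0,0.3],"grip":5},{"linear":[0.058,-0.084,0],"rotation":[0,0,0.449],"grip":5},{"linear":[0.065,-0.107,0],"rotation":[0,0,0.57],"grip":5},{"linear":[0.07,-0.13,0],"rotation":[0,0,0.693],"grip":5},{"linear":[0.074,-0.154,0],"rotation":[0,0,0.81],"grip":5},{"linear":[0.077,-0.177,0],"rotation":[0,0,0.937],"grip":5},{"linear":[0.077,-0.177,0],"rotation":[0,0,0.937],"grip":5},{"linear":[0.077,-0.177,0],"rotation":[0,0,0.937],"grip":5},{"linear":[0.077,-0.177,0],"rotation":[0,0,0.937],"grip":5}]'; python3 - <<'E'
from h import *
where()
n=lambda z,y,a:((546,y,z),-90,a)
go(n(95,-115,-32),n(95,-118,-45),bin=False)
p,d,W=cloud("top");save(p,"t10.png",(220,90,480,300),3)
E
```

```text
time_s: 14.33
eef_pos: [546.1, -110.0, 214.8]
ee_rot: [0.694, 0.133, 0.694, 0.136]
force: [-0.6, -0.2, -3.1]
grip_width: 0.14
nose bin [ -21.4 -245.    98.2] world [ 546.1 -111.7   98.2] heading -89.7 pitch -21.9 F [-0.6 -0.2 -3.1] g 0.14 t 14.3333
[ 546. -134.  210.] lin [-0.015, -0.08, -0.001] rot [0.008, -0.003, 0.353]
[ 546. -162.  203.] lin [-0.028, -0.176, -0.001] rot [0.008, -0.004, 0.807]
```

View pics/t10.png

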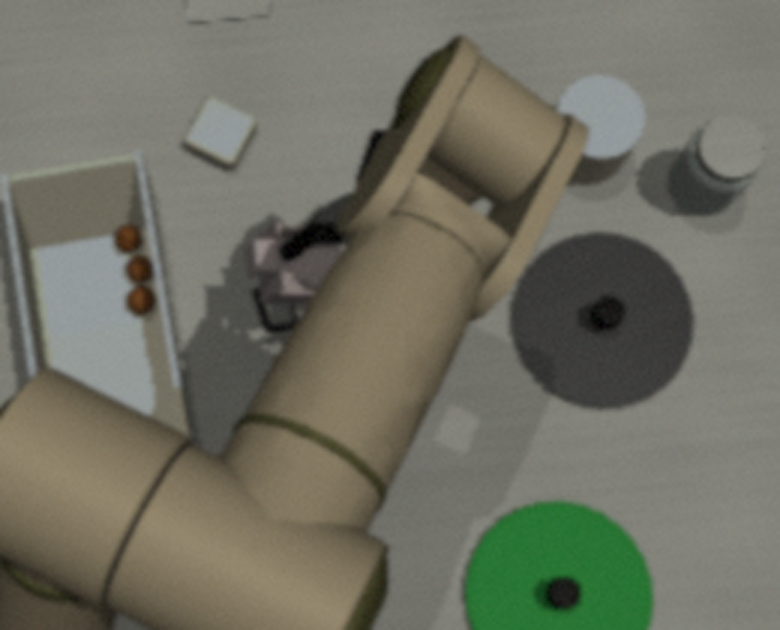

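```bash
python3 -m jog '[{"linear":[-0.005,-0.03,0],"rotation":[0,0,0.13],"grip":5},{"linear":[-0.01,-0.055,0],"rotation":[0,0,0.25],"grip":5},{"linear":[-0.015,-0.08,0],"rotation":[0,0,0.353],"grip":5},{"linear":[-0.015,-0.08,0],"rotation":[0,0,0.353],"grip":5},{"linear":[-0.015,-0.08,0],"rotation":[0,0,0.353],"grip":5}]'; python3 - <<'E'
from h import *
where()
p,d,W=cloud("wrist");save(p,"w11.png")
p,d,W=cloud("side");save(p,"s11.png",(200,100,400,280),4)
E
```

```text
time_s: 14.8
eef_pos: [546.3, -133.4, 210.0]
ee_rot: [0.68, 0.193, 0.68, 0.196]
force: [-0.6, 0.3, -3.0]
grip_width: 0.138
nose bin [ -21.6 -248.1   94.9] world [ 546.3 -114.7   94.9] heading -89.7 pitch -31.9 F [-0.6  0.3 -3. ] g 0.138 t 14.8
```

View pics/w11.png

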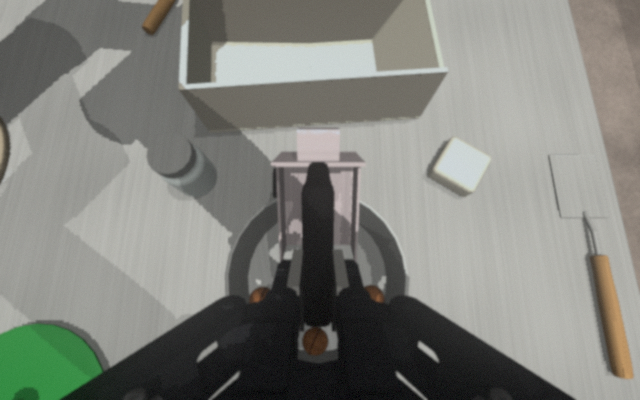

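View pics/s11.png

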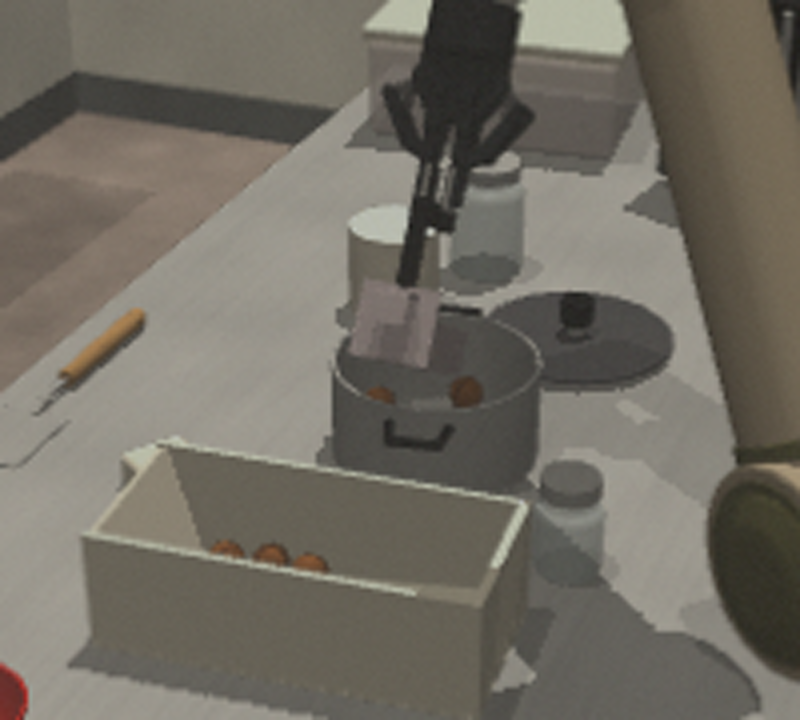

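```bash
python3 - <<'E'
from h import *
goto_([((546,-120,240),-89.7,-25),((546,-60,270),-80,-8)])
E
```

```text
(546, -120, 240) -89.7 -25 lin [-0.06, 0.088, -0.001] rot [0.003, 0.002, -0.241]
(546, -60, 270) -80 -8 lin [-0.039, 0.31, 0.0] rot [-0.318, 0.119, -0.832]
```

```bash
python3 -m jog '[{"linear":[-0.03,0.044,0],"rotation":[0,0,-0.12],"grip":5},{"linear":[-0.06,0.088,0],"rotation":[0,0,-0.241],"grip":5},{"linear":[-0.06,0.16,0],"rotation":[-0.1,0.03,-0.44],"grip":5},{"linear":[-0.05,0.24,0],"rotation":[-0.21,0.08,-0.64],"grip":5},{"linear":[-0.039,0.31,0],"rotation":[-0.318,0.119,-0.832],"grip":5},{"linear":[-0.039,0.31,0],"rotation":[-0.318,0.119,-0.832],"grip":5}]'; python3 - <<'E'
from h import *
where()
goto_([((540,20,275),-54,-7)])
E
```

```text
time_s: 15.4
eef_pos: [546.4, -53.6, 274.1]
ee_rot: [0.7, -0.019, 0.705, 0.113]
force: [0.1, 0.5, -2.3]
grip_width: 0.139
nose bin [ -12.5 -217.3  161.6] world [552.7 -83.3 161.6] heading -79.3 pitch -7.6 F [ 0.1  0.5 -2.3] g 0.139 t 15.4
(540, 20, 275) -54 -7 lin [0.03, 0.243, 0.025] rot [-0.876, 0.125, -0.017]
```

```bash
python3 -m jog '[{"linear":[0.005,0.04,0.004],"rotation":[-0.15,0.02,0],"grip":5},{"linear":[0.01,0.1,0.01],"rotation":[-0.35,0.05,0],"grip":5},{"linear":[0.02,0.16,0.016],"rotation":[-0.55,0.08,0],"grip":5},{"linear":[0.03,0.22,0.022],"rotation":[-0.75,0.11,-0.01],"grip":5},{"linear":[0.03,0.243,0.025],"rotation":[-0.876,0.125,-0.017],"grip":5},{"linear":[0.03,0.243,0.025],"rotation":[-0.876,0.125,-0.017],"grip":5}]'; python3 - <<'E'
from h import *
where()
goto_([((520,60,275),-28,-6.5)])
E
```

```text
time_s: 15.9
eef_pos: [539.8, 22.6, 275.7]
ee_rot: [0.658, -0.179, 0.684, 0.261]
force: [0.7, 0.2, -2.8]
grip_width: 0.137
nose bin [ 1.000e-01 -1.375e+02  1.634e+02] world [558.7  -2.8 163.4] heading -53.7 pitch -7.0 F [ 0.7  0.2 -2.8] g 0.137 t 15.9
(520, 60, 275) -28 -6.5 lin [0.019, 0.138, 0.021] rot [-0.889, 0.108, -0.015]
```

```bash
python3 -m jog '[{"linear":[0.003,0.02,0.004],"rotation":[-0.15,0.02,0],"grip":5},{"linear":[0.007,0.05,0.01],"rotation":[-0.35,0.04,0],"grip":5},{"linear":[0.012,0.08,0.014],"rotation":[-0.55,0.07,0],"grip":5},{"linear":[0.017,0.12,0.018],"rotation":[-0.75,0.09,-0.01],"grip":5},{"linear":[0.019,0.138,0.021],"rotation":[-0.889,0.108,-0.015],"grip":5},{"linear":[0.019,0.138,0.021],"rotation":[-0.889,0.108,-0.015],"grip":5}]'; python3 - <<'E'
from h import *
where()
go(((-20,-30,130),0,-6.5))
E
```

```text
time_s: 16.4
eef_pos: [519.7, 60.9, 275.6]
ee_rot: [0.584, -0.33, 0.625, 0.398]
force: [0.5, 0.9, -2.3]
grip_width: 0.139
nose bin [ -6.1 -88.3 163.7] world [548.5  45.7 163.7] heading -27.9 pitch -6.5 F [ 0.5  0.9 -2.3] g 0.139 t 16.4
[497. 100. 242.] lin [0.126, 0.113, 0.08] rot [-1.131, 0.129, 0.002]
```

```bash
python3 -m jog '[{"linear":[0,0.02,0.01],"rotation":[-0.15,0.02,0],"grip":5},{"linear":[0,0.04,0.02],"rotation":[-0.35,0.04,0],"grip":5},{"linear":[0,0.06,0.04],"rotation":[-0.55,0.06,0],"grip":5},{"linear":[0,0.08,0.06],"rotation":[-0.75,0.08,0],"grip":5},{"linear":[0.01,0.1,0.08],"rotation":[-0.95,0.1,0],"grip":5},{"linear":[0.01,0.1,0.08],"rotation":[-0.95,0.1,0],"grip":5}]'; python3 - <<'E'
from h import *
where()
p,d,W=cloud("top");save(p,"t12.png",(200,110,320,270),4)
for c,s in nuts(p,W):
    b=tobin(fromuv("top",c,20)); 
    if abs(b[1])<70:print(c.round(1),s[4],b.round(1))
go(((-22,-30,120),0,-6.5),((-22,-30,60),0,-6.5),((-22,-30,25),0,-6.5),((-22,-30,9),0,-6.5))
E
```

```text
time_s: 16.9
eef_pos: [503.9, 97.1, 276.1]
ee_rot: [0.475, -0.468, 0.528, 0.526]
force: [-0.0, 0.2, -2.4]
grip_width: 0.141
nose bin [-13.6 -35.9 164.1] world [536.7  97.3 164.1] heading -0.5 pitch -6.4 F [-0.   0.2 -2.4] g 0.141 t 16.9
[495. 100. 232.] lin [0.15, 0.013, 0.011] rot [-0.189, 0.029, 0.005]
[495. 100. 172.] lin [0.348, -0.009, 0.01] rot [-0.189, 0.029, 0.005]
[495. 100. 137.] lin [0.464, -0.022, 0.009] rot [-0.189, 0.029, 0.005]
[495. 100. 121.] lin [0.517, -0.028, 0.009] rot [-0.189, 0.029, 0.005]
```

View pics/t12.png

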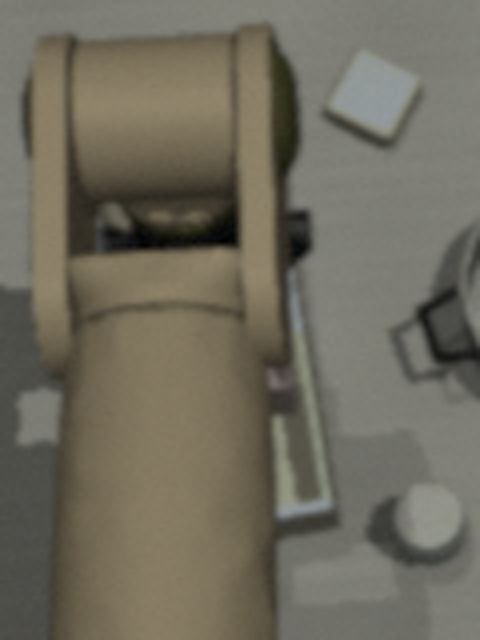

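```bash
python3 -m jog '[{"linear":[0.05,0.005,0.005],"rotation":[-0.1,0.015,0],"grip":5},{"linear":[0.11,0.01,0.01],"rotation":[-0.189,0.029,0.005],"grip":5},{"linear":[0.15,0.013,0.011],"rotation":[-0.189,0.029,0.005],"grip":5},{"linear":[0.15,0.013,0.011],"rotation":[-0.189,0.029,0.005],"grip":5}]'; python3 - <<'E'
from h import *
where()
p,d,W=cloud("wrist");save(p,"w12.png",(200,100,440,330),3)
for c,s in nuts(p,W):
    b=tobin(fromuv("wrist",c,20)); 
    if abs(b[1])<80:print(c.round(1),s[2:],b.round(1))
go(((-22,-30,60),0,-6.5),((-22,-30,25),0,-6.5),((-22,-30,9),0,-6.5))
E
```

```text
time_s: 17.28
eef_pos: [494.4, 99.3, 229.8]
ee_rot: [0.449, -0.49, 0.51, 0.546]
force: [-0.7, -0.6, -1.7]
grip_width: 0.14
nose bin [-23.5 -30.6 117.7] world [526.4 101.8 117.7] heading 4.4 pitch -6.7 F [-0.7 -0.6 -1.7] g 0.14 t 17.2833
[495. 100. 172.] lin [0.197, -0.024, 0.002] rot [-0.01, 0.001, -0.004]
[495. 100. 137.] lin [0.312, -0.037, 0.002] rot [-0.01, 0.001, -0.004]
[495. 100. 121.] lin [0.365, -0.043, 0.002] rot [-0.01, 0.001, -0.004]
```

View pics/w12.png

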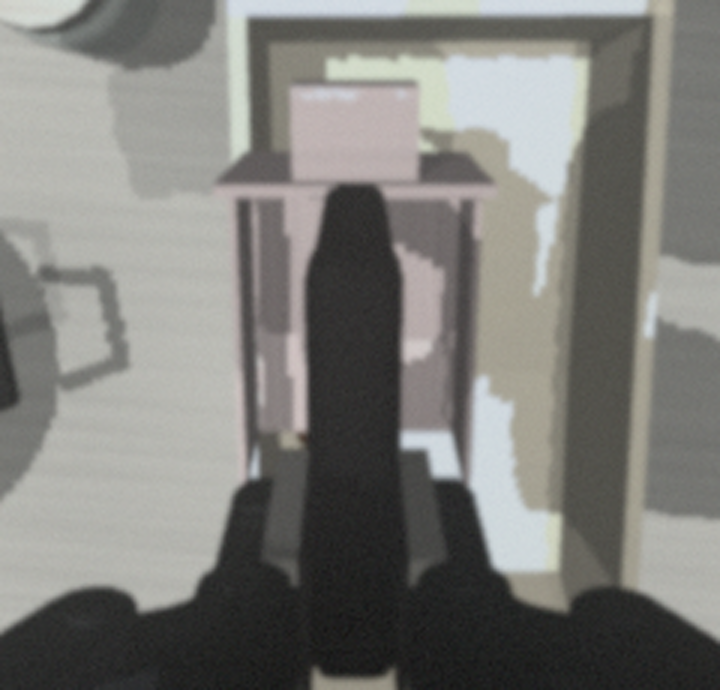

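```bash
python3 -m jog '[{"linear":[0.05,-0.006,0.002],"rotation":[-0.01,0,0],"grip":5},{"linear":[0.12,-0.014,0.002],"rotation":[-0.01,0,0],"grip":5},{"linear":[0.19,-0.023,0.002],"rotation":[-0.01,0,0],"grip":5},{"linear":[0.26,-0.031,0.002],"rotation":[-0.01,0,0],"grip":5},{"linear":[0.32,-0.038,0.002],"rotation":[-0.01,0,0],"grip":5},{"linear":[0.35,-0.041,0.002],"rotation":[-0.01,0,0],"grip":5},{"linear":[0.365,-0.043,0.002],"rotation":[-0.01,0,0],"grip":5},{"linear":[0.365,-0.043,0.002],"rotation":[-0.01,0,0],"grip":5}]'; python3 - <<'E'
from h import *
where()
def pt(x): return -6.5 if x<10 else -6.5*max(0,(78-x)/68)
go(*[((x,-31,8-1.8*min(1,(x+22)/15)),0,pt(x)) for x in (-10,0,10,20,30,40,50,60,70,80,86)])
E
```

```text
time_s: 18.0
eef_pos: [495.8, 99.6, 121.4]
ee_rot: [0.449, -0.491, 0.508, 0.547]
force: [0.7, -0.0, -2.2]
grip_width: 0.137
nose bin [-21.8 -30.3   9.3] world [528.  102.3   9.3] heading 4.6 pitch -6.6 F [ 0.7 -0.  -2.2] g 0.137 t 18.0
[507. 100. 119.] lin [0.005, -0.04, -0.002] rot [-0.003, 0.002, -0.003]
[517. 101. 118.] lin [0.002, -0.073, -0.002] rot [-0.003, 0.002, -0.003]
[527. 101. 118.] lin [-0.002, -0.106, -0.002] rot [-0.003, 0.002, -0.003]
[536. 102. 118.] lin [-0.003, -0.133, -0.002] rot [-0.003, 0.002, -0.036]
[544. 103. 117.] lin [-0.004, -0.16, -0.002] rot [-0.003, 0.002, -0.07]
[552. 104. 116.] lin [-0.005, -0.188, -0.002] rot [-0.003, 0.002, -0.103]
[560. 104. 116.] lin [-0.006, -0.215, -0.002] rot [-0.003, 0.002, -0.137]
[568. 105. 115.] lin [-0.007, -0.242, -0.002] rot [-0.003, 0.002, -0.17]
[576. 106. 114.] lin [-0.008, -0.27, -0.002] rot [-0.003, 0.002, -0.203]
[585. 106. 114.] lin [-0.009, -0.298, -0.002] rot [-0.003, 0.002, -0.23]
[591. 107. 114.] lin [-0.011, -0.318, -0.002] rot [-0.003, 0.002, -0.23]
```

```bash
python3 -m jog '[{"linear":[0.003,-0.02,-0.002],"rotation":[0,0,0],"grip":5},{"linear":[0.005,-0.04,-0.002],"rotation":[0,0,0],"grip":5},{"linear":[0.003,-0.056,-0.002],"rotation":[0,0,0],"grip":5},{"linear":[0.002,-0.073,-0.002],"rotation":[0,0,0],"grip":5},{"linear":[0,-0.09,-0.002],"rotation":[0,0,0],"grip":5},{"linear":[-0.002,-0.106,-0.002],"rotation":[0,0,0],"grip":5},{"linear":[-0.003,-0.12,-0.002],"rotation":[0,0,-0.018],"grip":5},{"linear":[-0.003,-0.133,-0.002],"rotation":[0,0,-0.036],"grip":5},{"linear":[-0.004,-0.147,-0.002],"rotation":[0,0,-0.053],"grip":5},{"linear":[-0.004,-0.16,-0.002],"rotation":[0,0,-0.07],"grip":5},{"linear":[-0.005,-0.174,-0.002],"rotation":[0,0,-0.087],"grip":5},{"linear":[-0.005,-0.188,-0.002],"rotation":[0,0,-0.103],"grip":5},{"linear":[-0.006,-0.202,-0.002],"rotation":[0,0,-0.12],"grip":5},{"linear":[-0.006,-0.215,-0.002],"rotation":[0,0,-0.137],"grip":5},{"linear":[-0.007,-0.228,-0.002],"rotation":[0,0,-0.154],"grip":5},{"linear":[-0.007,-0.242,-0.002],"rotation":[0,0,-0.17],"grip":5},{"linear":[-0.007,-0.242,-0.002],"rotation":[0,0,-0.17],"grip":5}]'; python3 - <<'E'
from h import *
where()
p,d,W=cloud("wrist");save(p,"w13.png",(200,100,440,330),3)
go(*[((x,-31,6.2),0,a) for x,a in ((65,-1),(75,0),(80,0),(86,0))])
E
```

```text
time_s: 19.42
eef_pos: [568.4, 104.9, 115.1]
ee_rot: [0.472, -0.513, 0.487, 0.527]
force: [0.2, 0.6, -2.1]
grip_width: 0.14
nose bin [ 60.5 -31.    6.2] world [610.1 108.3   6.2] heading 4.6 pitch -1.7 F [ 0.2  0.6 -2.1] g 0.14 t 19.4167
[572. 105. 115.] lin [0.001, -0.012, 0.0] rot [-0.003, 0.001, -0.025]
[580. 106. 114.] lin [0.003, -0.039, 0.0] rot [-0.003, 0.001, -0.06]
[585. 106. 114.] lin [0.003, -0.056, 0.0] rot [-0.003, 0.001, -0.06]
[591. 107. 114.] lin [0.002, -0.076, 0.0] rot [-0.003, 0.001, -0.06]
```

View pics/w13.png

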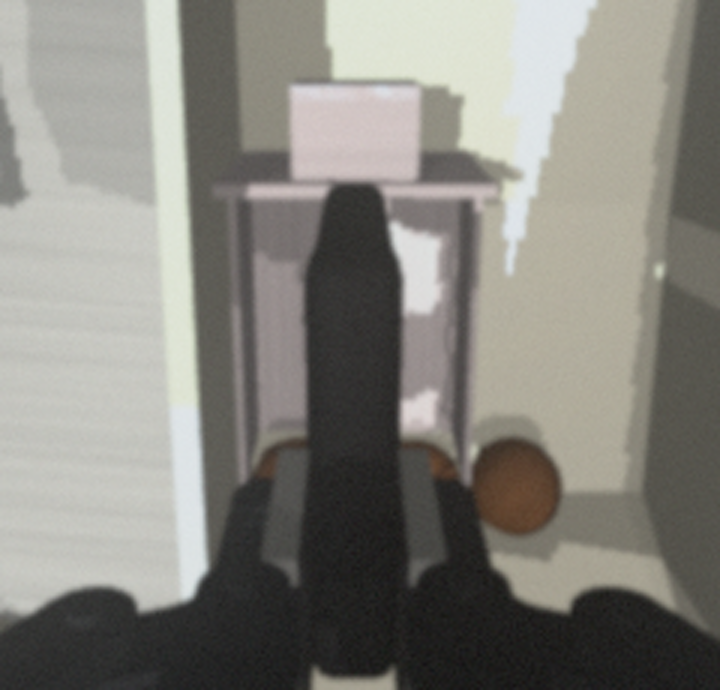

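```bash
python3 -m jog '[{"linear":[0.001,-0.012,0],"rotation":[0,0,-0.025],"grip":5},{"linear":[0.002,-0.025,0],"rotation":[0,0,-0.045],"grip":5},{"linear":[0.003,-0.039,0],"rotation":[0,0,-0.06],"grip":5},{"linear":[0.003,-0.048,0],"rotation":[0,0,-0.06],"grip":5},{"linear":[0.003,-0.056,0],"rotation":[0,0,-0.06],"grip":5},{"linear":[0.002,-0.066,0],"rotation":[0,0,-0.06],"grip":5},{"linear":[0.002,-0.076,0],"rotation":[0,0,-0.06],"grip":5},{"linear":[0.002,-0.076,0],"rotation":[0,0,-0.06],"grip":5}]'; python3 - <<'E'
from h import *
where()
p,d,W=cloud("wrist");save(p,"w14.png",(200,100,440,330),3)
T=(-45,0,0)
go(*[((-4,-31,8),0,a,T) for a in (5,10,15,20,25)],((-10,-31,60),0,25,T),((-10,-31,150),0,25,T))
E
```

```text
time_s: 20.13
eef_pos: [591.1, 106.7, 113.9]
ee_rot: [0.479, -0.52, 0.479, 0.52]
force: [-1.2, 0.6, -1.1]
grip_width: 0.137
nose bin [ 86.4 -31.1   6.3] world [636.  110.4   6.3] heading 4.6 pitch -0.0 F [-1.2  0.6 -1.1] g 0.137 t 20.1333
[581. 106. 119.] lin [-0.018, 0.032, 0.0] rot [-0.003, 0.001, -0.175]
[571. 105. 122.] lin [-0.027, 0.065, 0.0] rot [-0.003, 0.001, -0.35]
[561. 104. 124.] lin [-0.033, 0.099, 0.0] rot [-0.003, 0.001, -0.524]
[551. 103. 125.] lin [-0.036, 0.132, -0.0] rot [-0.003, 0.001, -0.699]
[541. 103. 125.] lin [-0.036, 0.166, -0.0] rot [-0.003, 0.001, -0.873]
[535. 102. 177.] lin [-0.209, 0.186, 0.0] rot [-0.003, 0.001, -0.873]
[535. 102. 267.] lin [-0.509, 0.186, 0.0] rot [-0.003, 0.001, -0.873]
```

View pics/w14.png

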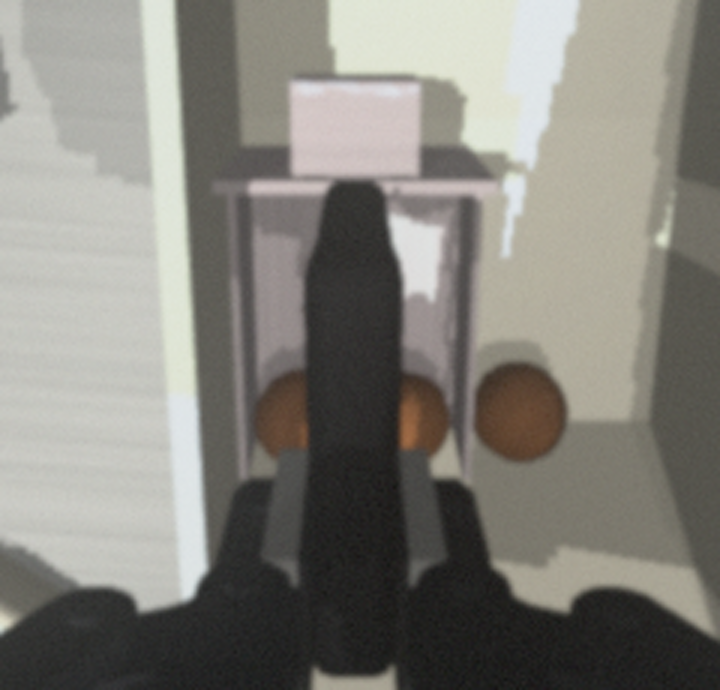

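Two nuts are in the pan, and the third sits at the foot beside it. I'll lift.

```bash
python3 -m jog '[{"linear":[-0.009,0.016,0],"rotation":[0,0,-0.09],"grip":5},{"linear":[-0.018,0.032,0],"rotation":[0,0,-0.175],"grip":5},{"linear":[-0.023,0.048,0],"rotation":[0,0,-0.262],"grip":5},{"linear":[-0.027,0.065,0],"rotation":[0,0,-0.349],"grip":5},{"linear":[-0.03,0.081,0],"rotation":[0,0,-0.436],"grip":5},{"linear":[-0.033,0.098,0],"rotation":[0,0,-0.524],"grip":5},{"linear":[-0.035,0.115,0],"rotation":[0,0,-0.61],"grip":5},{"linear":[-0.036,0.132,0],"rotation":[0,0,-0.698],"grip":5},{"linear":[-0.036,0.149,0],"rotation":[0,0,-0.785],"grip":5},{"linear":[-0.036,0.166,0],"rotation":[0,0,-0.873],"grip":5},{"linear":[-0.07,0.17,0],"rotation":[0,0,-0.873],"grip":5},{"linear":[-0.13,0.176,0],"rotation":[0,0,-0.873],"grip":5},{"linear":[-0.21,0.186,0],"rotation":[0,0,-0.873],"grip":5},{"linear":[-0.29,0.186,0],"rotation":[0,0,-0.873],"grip":5},{"linear":[-0.37,0.186,0],"rotation":[0,0,-0.873],"grip":5},{"linear":[-0.44,0.186,0],"rotation":[0,0,-0.873],"grip":5},{"linear":[-0.49,0.186,0],"rotation":[0,0,-0.873],"grip":5},{"linear":[-0.509,0.186,0],"rotation":[0,0,-0.873],"grip":5},{"linear":[-0.509,0.186,0],"rotation":[0,0,-0.873],"grip":5}]'; python3 - <<'E'
from h import *
where()
p,d,W=cloud("wrist");save(p,"w15.png",(200,100,440,330),3)
goto_([((537,70,280),-20,22)])
E
```

```text
time_s: 21.77
eef_pos: [535.5, 102.1, 267.5]
ee_rot: [-0.581, 0.611, -0.355, -0.403]
force: [0.4, 0.6, -2.6]
grip_width: 0.139
nose bin [ 72.  -31.2 189.2] world [621.7 109.1 189.2] heading 4.6 pitch 25.1 F [ 0.4  0.6 -2.6] g 0.139 t 21.7667
(537, 70, 280) -20 22 lin [-0.043, -0.018, -0.107] rot [0.789, 0.344, 0.102]
```

View pics/w15.png

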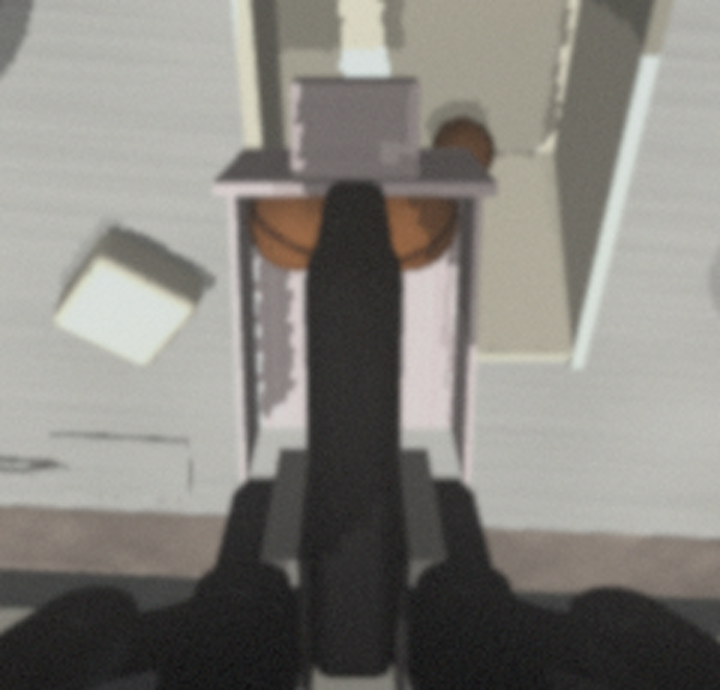

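Two nuts are in the scoop. Carrying them to the pot.

```bash
python3 -m jog '[{"linear":[-0.005,-0.002,-0.01],"rotation":[0.08,0.035,0.01],"grip":5},{"linear":[-0.01,-0.004,-0.02],"rotation":[0.18,0.08,0.02],"grip":5},{"linear":[-0.017,-0.007,-0.035],"rotation":[0.3,0.13,0.04],"grip":5},{"linear":[-0.024,-0.01,-0.052],"rotation":[0.42,0.18,0.06],"grip":5},{"linear":[-0.03,-0.013,-0.07],"rotation":[0.54,0.235,0.07],"grip":5},{"linear":[-0.036,-0.016,-0.088],"rotation":[0.66,0.285,0.09],"grip":5},{"linear":[-0.043,-0.018,-0.1],"rotation":[0.75,0.33,0.099],"grip":5},{"linear":[-0.043,-0.018,-0.107],"rotation":[0.789,0.344,0.102],"grip":5}]'; python3 - <<'E'
from h import *
where()
goto_([((540,35,280),-46,21)])
E
```

```text
time_s: 22.48
eef_pos: [536.9, 70.0, 278.7]
ee_rot: [0.646, -0.508, 0.492, 0.288]
force: [0.1, 0.6, -2.4]
grip_width: 0.134
nose bin [ 58.6 -97.6 195.6] world [613.8  41.9 195.6] heading -20.1 pitch 21.9 F [ 0.1  0.6 -2.4] g 0.134 t 22.4833
(540, 35, 280) -46 21 lin [0.014, -0.048, -0.106] rot [0.841, 0.329, 0.03]
```

```bash
python3 -m jog '[{"linear":[0.001,-0.004,-0.01],"rotation":[0.08,0.035,0],"grip":5},{"linear":[0.003,-0.01,-0.022],"rotation":[0.18,0.08,0.01],"grip":5},{"linear":[0.005,-0.017,-0.037],"rotation":[0.3,0.12,0.01],"grip":5},{"linear":[0.007,-0.024,-0.053],"rotation":[0.42,0.17,0.02],"grip":5},{"linear":[0.01,-0.031,-0.07],"rotation":[0.54,0.21,0.02],"grip":5},{"linear":[0.012,-0.039,-0.086],"rotation":[0.66,0.26,0.03],"grip":5},{"linear":[0.014,-0.045,-0.1],"rotation":[0.77,0.305,0.03],"grip":5},{"linear":[0.014,-0.048,-0.106],"rotation":[0.841,0.329,0.03],"grip":5}]'; python3 - <<'E'
from h import *
where()
goto_([((545,0,280),-70,21)])
E
```

```text
time_s: 23.15
eef_pos: [539.8, 34.8, 278.6]
ee_rot: [0.693, -0.379, 0.597, 0.141]
force: [-0.5, 1.1, -3.1]
grip_width: 0.136
nose bin [  35.  -160.9  194.1] world [595.5 -23.2 194.1] heading -46.1 pitch 20.9 F [-0.5  1.1 -3.1] g 0.136 t 23.15
(545, 0, 280) -70 21 lin [0.03, -0.091, -0.068] rot [0.78, 0.296, -0.003]
```

```bash
python3 -m jog '[{"linear":[0.003,-0.008,-0.006],"rotation":[0.08,0.03,0],"grip":5},{"linear":[0.006,-0.019,-0.014],"rotation":[0.18,0.07,0],"grip":5},{"linear":[0.01,-0.033,-0.025],"rotation":[0.3,0.11,0],"grip":5},{"linear":[0.015,-0.048,-0.036],"rotation":[0.42,0.16,0],"grip":5},{"linear":[0.02,-0.063,-0.047],"rotation":[0.54,0.2,0],"grip":5},{"linear":[0.025,-0.077,-0.057],"rotation":[0.66,0.25,0],"grip":5},{"linear":[0.03,-0.087,-0.065],"rotation":[0.74,0.28,0],"grip":5},{"linear":[0.03,-0.091,-0.068],"rotation":[0.78,0.296,0],"grip":5}]'; python3 - <<'E'
from h import *
where()
goto_([((546,-33,270),-90,20)])
E
```

```text
time_s: 23.82
eef_pos: [544.9, -0.3, 278.3]
ee_rot: [0.706, -0.246, 0.664, -0.006]
force: [-0.1, -0.1, -3.8]
grip_width: 0.14
nose bin [   7.3 -211.4  193.8] world [572.1 -75.8 193.8] heading -70.1 pitch 20.8 F [-0.1 -0.1 -3.8] g 0.14 t 23.8167
(546, -33, 270) -90 20 lin [0.063, -0.087, -0.034] rot [0.653, 0.238, 0.029]
```

```bash
python3 -m jog '[{"linear":[0.006,-0.008,-0.003],"rotation":[0.07,0.03,0],"grip":5},{"linear":[0.017,-0.022,-0.008],"rotation":[0.17,0.06,0.01],"grip":5},{"linear":[0.03,-0.038,-0.015],"rotation":[0.29,0.11,0.01],"grip":5},{"linear":[0.04,-0.055,-0.022],"rotation":[0.41,0.15,0.02],"grip":5},{"linear":[0.053,-0.07,-0.028],"rotation":[0.53,0.2,0.03],"grip":5},{"linear":[0.065,-0.085,-0.034],"rotation":[0.62,0.23,0.032],"grip":5},{"linear":[0.065,-0.085,-0.034],"rotation":[0.652,0.241,0.032],"grip":5}]'; python3 - <<'E'
from h import *
where()
n=lambda z,y,a:((546,y,z),-90,a)
go(n(130,-110,5),bin=False)
E
```

```text
time_s: 24.4
eef_pos: [545.7, -33.3, 267.9]
ee_rot: [0.695, -0.122, 0.698, -0.122]
force: [-1.2, -0.3, -3.0]
grip_width: 0.136
nose bin [ -22.4 -245.4  182. ] world [ 545.2 -112.2  182. ] heading -90.1 pitch 19.9 F [-1.2 -0.3 -3. ] g 0.136 t 24.4
[546. -56. 233.] lin [0.134, -0.031, 0.002] rot [-0.002, -0.008, 0.52]
```

```bash
python3 -m jog '[{"linear":[0.03,-0.006,0],"rotation":[0,0,0.1],"grip":5},{"linear":[0.06,-0.013,0],"rotation":[0,0,0.21],"grip":5},{"linear":[0.095,-0.02,0],"rotation":[0,0,0.32],"grip":5},{"linear":[0.12,-0.026,0],"rotation":[0,0,0.43],"grip":5},{"linear":[0.134,-0.031,0.002],"rotation":[0,0,0.523],"grip":5}]'; python3 -m jog '[{"linear":[0.02,-0.028,0],"rotation":[0,0,0.15],"grip":5},{"linear":[0.04,-0.056,0],"rotation":[0,0,0.3],"grip":5},{"linear":[0.058,-0.084,0],"rotation":[0,0,0.449],"grip":5},{"linear":[0.065,-0.107,0],"rotation":[0,0,0.57],"grip":5},{"linear":[0.07,-0.13,0],"rotation":[0,0,0.693],"grip":5},{"linear":[0.074,-0.154,0],"rotation":[0,0,0.81],"grip":5},{"linear":[0.077,-0.177,0],"rotation":[0,0,0.937],"grip":5},{"linear":[0.077,-0.177,0],"rotation":[0,0,0.937],"grip":5},{"linear":[0.077,-0.177,0],"rotation":[0,0,0.937],"grip":5},{"linear":[0.077,-0.177,0],"rotation":[0,0,0.937],"grip":5}]';  python3 -m jog '[{"linear":[-0.005,-0.03,0],"rotation":[0,0,0.13],"grip":5},{"linear":[-0.01,-0.055,0],"rotation":[0,0,0.25],"grip":5},{"linear":[-0.015,-0.08,0],"rotation":[0,0,0.353],"grip":5},{"linear":[-0.015,-0.08,0],"rotation":[0,0,0.353],"grip":5},{"linear":[-0.015,-0.08,0],"rotation":[0,0,0.353],"grip":5}]'; python3 - <<'E'
from h import *
where()
p,d,W=cloud("wrist");save(p,"w16.png")
p,d,W=cloud("side");save(p,"s16.png",(200,100,400,280),4)
goto_([((546,-120,240),-89.7,-25),((546,-60,270),-80,-8)])
E
```

```text
time_s: 24.82
eef_pos: [545.7, -55.7, 232.2]
ee_rot: [0.705, -0.029, 0.708, -0.029]
force: [-0.7, 0.3, -3.1]
grip_width: 0.137
time_s: 25.65
eef_pos: [545.7, -109.9, 213.6]
ee_rot: [0.693, 0.135, 0.696, 0.135]
force: [0.6, -0.6, -2.7]
grip_width: 0.14
time_s: 26.07
eef_pos: [545.8, -133.4, 208.6]
ee_rot: [0.678, 0.195, 0.681, 0.195]
force: [-0.5, 0.3, -2.7]
grip_width: 0.142
nose bin [ -22.5 -247.7   93.5] world [ 545.3 -114.4   93.5] heading -89.9 pitch -32.0 F [-0.5  0.3 -2.7] g 0.142 t 26.0667
(546, -120, 240) -89.7 -25 lin [-0.064, 0.09, 0.0] rot [-0.007, -0.003, -0.245]
(546, -60, 270) -80 -8 lin [-0.043, 0.313, 0.0] rot [-0.327, 0.113, -0.837]
```

View pics/w16.png

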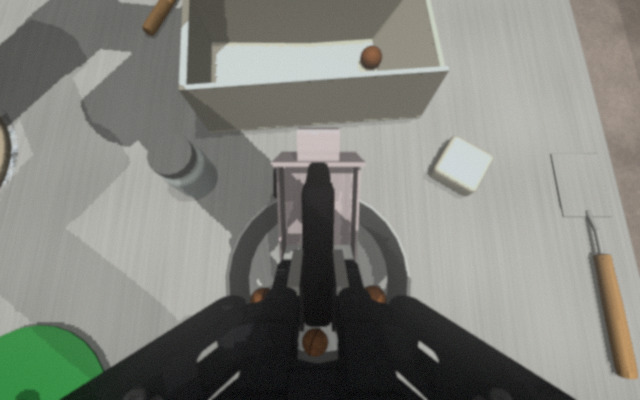

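View pics/s16.png

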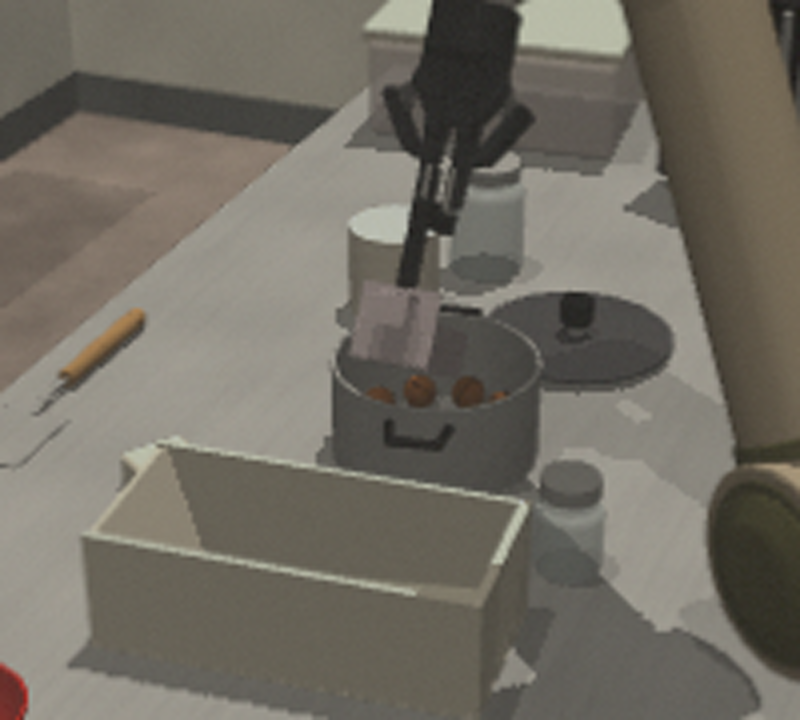

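```bash
python3 -m jog '[{"linear":[-0.03,0.044,0],"rotation":[0,0,-0.12],"grip":5},{"linear":[-0.06,0.088,0],"rotation":[0,0,-0.241],"grip":5},{"linear":[-0.06,0.16,0],"rotation":[-0.1,0.03,-0.44],"grip":5},{"linear":[-0.05,0.24,0],"rotation":[-0.21,0.08,-0.64],"grip":5},{"linear":[-0.039,0.31,0],"rotation":[-0.318,0.119,-0.832],"grip":5},{"linear":[-0.039,0.31,0],"rotation":[-0.318,0.119,-0.832],"grip":5}]'; python3 -m jog '[{"linear":[0.005,0.04,0.004],"rotation":[-0.15,0.02,0],"grip":5},{"linear":[0.01,0.1,0.01],"rotation":[-0.35,0.05,0],"grip":5},{"linear":[0.02,0.16,0.016],"rotation":[-0.55,0.08,0],"grip":5},{"linear":[0.03,0.22,0.022],"rotation":[-0.75,0.11,-0.01],"grip":5},{"linear":[0.03,0.243,0.025],"rotation":[-0.876,0.125,-0.017],"grip":5},{"linear":[0.03,0.243,0.025],"rotation":[-0.876,0.125,-0.017],"grip":5}]'; python3 -m jog '[{"linear":[0.003,0.02,0.004],"rotation":[-0.15,0.02,0],"grip":5},{"linear":[0.007,0.05,0.01],"rotation":[-0.35,0.04,0],"grip":5},{"linear":[0.012,0.08,0.014],"rotation":[-0.55,0.07,0],"grip":5},{"linear":[0.017,0.12,0.018],"rotation":[-0.75,0.09,-0.01],"grip":5},{"linear":[0.019,0.138,0.021],"rotation":[-0.889,0.108,-0.015],"grip":5},{"linear":[0.019,0.138,0.021],"rotation":[-0.889,0.108,-0.015],"grip":5}]'
python3 - <<'E'
from h import *
where()
p,d,W=cloud("top");save(p,"t17.png",(200,110,440,270),3)
for c,s in nuts(p,W):
    print(c.round(1),s[4],tobin(fromuv("top",c,20)).round(1))
go(((10,20,150),0,-6))
E
```

```text
time_s: 26.67
eef_pos: [546.4, -53.7, 272.8]
ee_rot: [0.699, -0.017, 0.706, 0.112]
force: [0.2, 0.2, -2.3]
grip_width: 0.143
time_s: 27.17
eef_pos: [540.2, 22.5, 274.6]
ee_rot: [0.657, -0.177, 0.685, 0.261]
force: [-1.5, -0.3, -2.6]
grip_width: 0.142
time_s: 27.67
eef_pos: [520.1, 61.0, 274.6]
ee_rot: [0.584, -0.327, 0.627, 0.399]
force: [0.0, 0.9, -2.2]
grip_width: 0.136
nose bin [ -6.2 -88.1 162.5] world [548.4  46.  162.5] heading -28.1 pitch -6.8 F [ 0.   0.9 -2.2] g 0.136 t 27.6667
[345.2  81.2] 169 [ 321. -351.   20.]
[173.1 151.9] 913 [181.9 230.7  20. ]
[349.5 164.8] 56 [  39.3 -309.8   20. ]
[361.5 172. ] 58 [   9.4 -342.2   20. ]
[367.1 184.4] 53 [ -32.9 -351.7   20. ]
[363.4 196.4] 38 [ -68.6 -332.5   20. ]
[354.3 203.8] 28 [ -86.5 -300.2   20. ]
[212.3 276.4] 83 [-227.7  161.5   20. ]
[522. 152. 262.] lin [0.059, 0.134, 0.273] rot [-1.146, 0.128, -0.026]
```

View pics/t17.png

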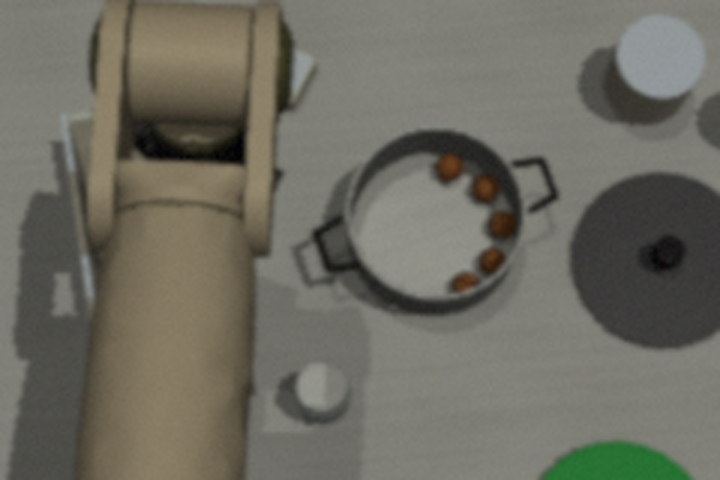

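```bash
python3 -m jog '[{"linear":[0,0.02,0.04],"rotation":[-0.15,0.02,0],"grip":5},{"linear":[0,0.05,0.09],"rotation":[-0.35,0.04,0],"grip":5},{"linear":[0,0.07,0.14],"rotation":[-0.55,0.06,0],"grip":5},{"linear":[0,0.09,0.18],"rotation":[-0.75,0.08,0],"grip":5},{"linear":[0.01,0.12,0.22],"rotation":[-0.95,0.1,-0.01],"grip":5},{"linear":[0.01,0.12,0.22],"rotation":[-0.95,0.1,-0.02],"grip":5}]'; python3 - <<'E'
from h import *
where()
p,d,W=cloud("wrist");save(p,"w17.png",(160,100,480,330),2.5)
p,d,W=cloud("side");save(p,"s17.png",(180,180,360,300),4)
go(((10,15,110),0,-6))
E
```

```text
time_s: 28.22
eef_pos: [519.8, 137.2, 275.6]
ee_rot: [0.477, -0.468, 0.528, 0.524]
force: [0.1, -0.3, -2.8]
grip_width: 0.138
nose bin [  6.    2.5 163.8] world [553.1 137.2 163.8] heading -0.8 pitch -6.1 F [ 0.1 -0.3 -2.8] g 0.138 t 28.2167
[523. 147. 222.] lin [0.179, -0.027, 0.04] rot [-0.204, 0.028, -0.003]
```

View pics/w17.png

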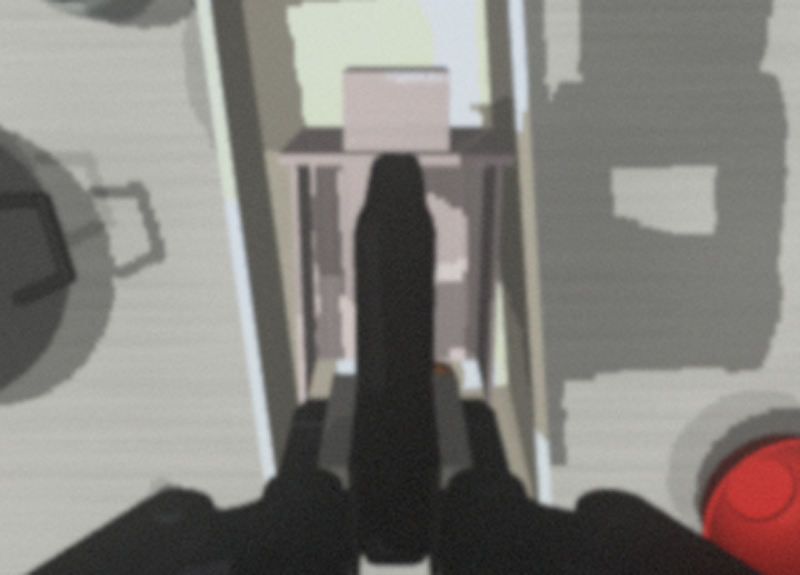

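View pics/s17.png

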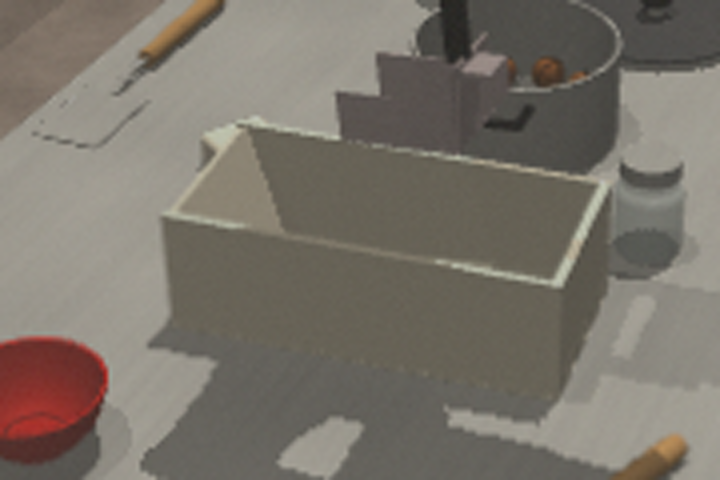

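```bash
python3 - <<'E'
from h import *
for z in(20,25):print(tobin(fromuv("wrist",(336,248),z)).round(1))
# reconstruct w16 view: camera rel to tool
c=calibration("wrist")["world_from_camera"];p,r=quat()
Tt=np.eye(4);Tt[:3,:3]=r.as_matrix();Tt[:3,3]=p
X=np.linalg.inv(Tt)@c
import h
for uv,pos,q in(((372,57),(545.8,-133.4,208.6),(0.678,.195,.681,.195)),((354,148),(535.5,102.1,267.5),(-.581,.611,-.355,-.403))):
    T=np.eye(4);T[:3,:3]=R.from_quat(q,scalar_first=True).as_matrix();T[:3,3]=pos;T=T@X
    cc=calibration("wrist");n=cv2.undistortPoints(np.array([[uv]],float),cc["intrinsics"],cc["dist"])[0,0]
    ray=T[:3,:3]@np.array([n[0],-n[1],-1]);o=T[:3,3];print(tobin(o+ray*(20-o[2])/ray[2]).round(1))
E
```

```text
[68.7 20.9 20. ]
[66.9 20.8 25. ]
[76.7 18.8 20. ]
[73.9 18.8 20. ]
```

```bash
python3 - <<'E'
from h import *
go(((12,18,110),0,-6),((12,18,60),0,-6),((12,18,8),0,-6))
E
```

```text
[524. 150. 222.] lin [0.178, -0.032, 0.05] rot [-0.204, 0.028, -0.003]
[524. 150. 172.] lin [0.344, -0.05, 0.05] rot [-0.204, 0.028, -0.003]
[524. 150. 120.] lin [0.516, -0.069, 0.049] rot [-0.204, 0.028, -0.003]
```

```bash
python3 -m jog '[{"linear":[0.04,-0.01,0.02],"rotation":[-0.1,0.015,0],"grip":5},{"linear":[0.1,-0.02,0.04],"rotation":[-0.204,0.028,0],"grip":5},{"linear":[0.178,-0.032,0.05],"rotation":[-0.204,0.028,0],"grip":5},{"linear":[0.26,-0.041,0.05],"rotation":[-0.204,0.028,0],"grip":5},{"linear":[0.344,-0.05,0.05],"rotation":[-0.204,0.028,0],"grip":5},{"linear":[0.42,-0.058,0.05],"rotation":[-0.204,0.028,0],"grip":5},{"linear":[0.48,-0.065,0.05],"rotation":[-0.204,0.028,0],"grip":5},{"linear":[0.516,-0.069,0.049],"rotation":[-0.204,0.028,0],"grip":5},{"linear":[0.516,-0.069,0.049],"rotation":[-0.204,0.028,0],"grip":5}]'; python3 - <<'E'
from h import *
where()
go(*[((x,18,6),0,-6+6*min(1,(x-10)/68)) for x in (20,30,40,50,60,70,80,86)])
E
```

```text
time_s: 29.07
eef_pos: [523.9, 149.4, 118.1]
ee_rot: [0.451, -0.492, 0.508, 0.545]
force: [0.0, -0.1, -2.4]
grip_width: 0.14
nose bin [10.9 16.9  6.2] world [556.7 152.    6.2] heading 4.5 pitch -6.3 F [ 0.  -0.1 -2.4] g 0.14 t 29.0667
[531. 151. 117.] lin [0.001, -0.023, 0.003] rot [-0.008, 0.001, -0.041]
[539. 152. 117.] lin [-0.001, -0.051, 0.004] rot [-0.008, 0.001, -0.071]
[547. 152. 116.] lin [-0.002, -0.078, 0.004] rot [-0.008, 0.001, -0.102]
[555. 153. 115.] lin [-0.003, -0.106, 0.004] rot [-0.008, 0.001, -0.133]
[564. 154. 115.] lin [-0.004, -0.134, 0.004] rot [-0.008, 0.001, -0.164]
[572. 154. 114.] lin [-0.005, -0.162, 0.004] rot [-0.008, 0.001, -0.195]
[581. 155. 114.] lin [-0.006, -0.191, 0.004] rot [-0.008, 0.001, -0.219]
[587. 156. 114.] lin [-0.008, -0.211, 0.004] rot [-0.008, 0.001, -0.219]
```

```bash
python3 -m jog '[{"linear":[0,-0.012,0.002],"rotation":[0,0,-0.02],"grip":5},{"linear":[0,-0.023,0.003],"rotation":[0,0,-0.041],"grip":5},{"linear":[0,-0.037,0.004],"rotation":[0,0,-0.055],"grip":5},{"linear":[-0.001,-0.051,0.004],"rotation":[0,0,-0.071],"grip":5},{"linear":[-0.001,-0.065,0.004],"rotation":[0,0,-0.087],"grip":5},{"linear":[-0.002,-0.078,0.004],"rotation":[0,0,-0.102],"grip":5},{"linear":[-0.003,-0.092,0.004],"rotation":[0,0,-0.118],"grip":5},{"linear":[-0.003,-0.106,0.004],"rotation":[-0.008,0,-0.133],"grip":5},{"linear":[-0.004,-0.12,0.004],"rotation":[-0.008,0,-0.148],"grip":5},{"linear":[-0.004,-0.134,0.004],"rotation":[-0.008,0,-0.164],"grip":5},{"linear":[-0.005,-0.148,0.004],"rotation":[-0.008,0,-0.18],"grip":5},{"linear":[-0.005,-0.162,0.004],"rotation":[-0.008,0,-0.195],"grip":5},{"linear":[-0.006,-0.176,0.004],"rotation":[-0.008,0,-0.21],"grip":5},{"linear":[-0.006,-0.191,0.004],"rotation":[-0.008,0,-0.219],"grip":5},{"linear":[-0.007,-0.201,0.004],"rotation":[-0.008,0,-0.219],"grip":5},{"linear":[-0.008,-0.211,0.004],"rotation":[-0.008,0,-0.219],"grip":5},{"linear":[-0.008,-0.211,0.004],"rotation":[-0.008,0,-0.219],"grip":5}]'; python3 - <<'E'
from h import *
where()
p,d,W=cloud("wrist");save(p,"w18.png",(200,100,440,330),3)
E
```

```text
time_s: 30.48
eef_pos: [587.1, 155.5, 113.6]
ee_rot: [0.479, -0.52, 0.479, 0.52]
force: [-2.4, -0.7, -1.4]
grip_width: 0.137
nose bin [86.3 17.9  5.9] world [631.8 159.2   5.9] heading 4.7 pitch -0.0 F [-2.4 -0.7 -1.4] g 0.137 t 30.4833
```

View pics/w18.png

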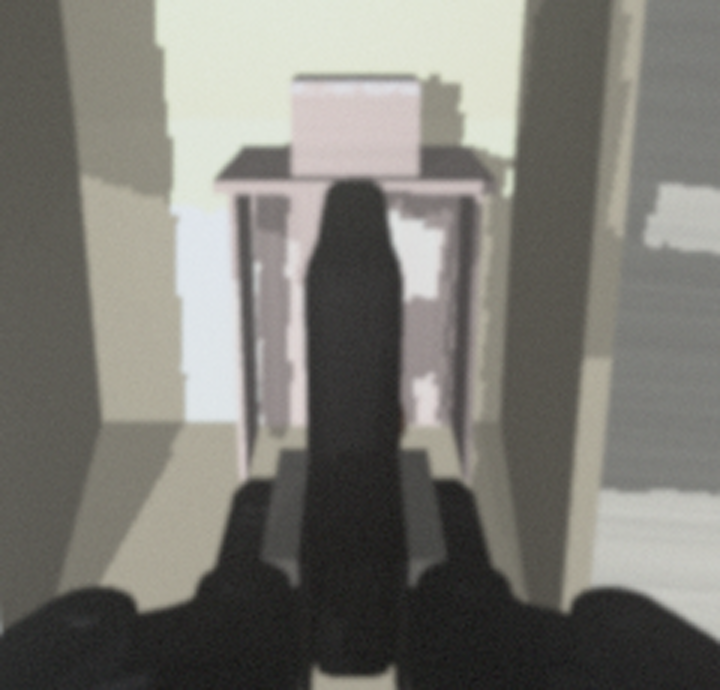

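The last nut is behind the handle in this view. Lifting as before.

```bash
python3 -m jog '[{"linear":[-0.009,0.016,0],"rotation":[0,0,-0.09],"grip":5},{"linear":[-0.018,0.032,0],"rotation":[0,0,-0.175],"grip":5},{"linear":[-0.023,0.048,0],"rotation":[0,0,-0.262],"grip":5},{"linear":[-0.027,0.065,0],"rotation":[0,0,-0.349],"grip":5},{"linear":[-0.03,0.081,0],"rotation":[0,0,-0.436],"grip":5},{"linear":[-0.033,0.098,0],"rotation":[0,0,-0.524],"grip":5},{"linear":[-0.035,0.115,0],"rotation":[0,0,-0.61],"grip":5},{"linear":[-0.036,0.132,0],"rotation":[0,0,-0.698],"grip":5},{"linear":[-0.036,0.149,0],"rotation":[0,0,-0.785],"grip":5},{"linear":[-0.036,0.166,0],"rotation":[0,0,-0.873],"grip":5},{"linear":[-0.07,0.17,0],"rotation":[0,0,-0.873],"grip":5},{"linear":[-0.13,0.176,0],"rotation":[0,0,-0.873],"grip":5},{"linear":[-0.21,0.186,0],"rotation":[0,0,-0.873],"grip":5},{"linear":[-0.29,0.186,0],"rotation":[0,0,-0.873],"grip":5},{"linear":[-0.37,0.186,0],"rotation":[0,0,-0.873],"grip":5},{"linear":[-0.44,0.186,0],"rotation":[0,0,-0.873],"grip":5},{"linear":[-0.49,0.186,0],"rotation":[0,0,-0.873],"grip":5},{"linear":[-0.509,0.186,0],"rotation":[0,0,-0.873],"grip":5},{"linear":[-0.509,0.186,0],"rotation":[0,0,-0.873],"grip":5}]'; python3 - <<'E'
from h import *
where()
p,d,W=cloud("wrist");save(p,"w19.png",(200,100,440,330),2)
p,d,W=cloud("side");save(p,"s19.png",(180,130,360,300),3)
goto_([((537,110,280),-20,22)])
E
```

```text
time_s: 32.12
eef_pos: [531.5, 150.9, 267.3]
ee_rot: [-0.581, 0.612, -0.354, -0.404]
force: [-0.6, 0.8, -3.2]
grip_width: 0.137
nose bin [ 72.   17.9 189. ] world [617.6 158.1 189. ] heading 4.7 pitch 25.1 F [-0.6  0.8 -3.2] g 0.137 t 32.1167
(537, 110, 280) -20 22 lin [-0.042, -0.03, -0.137] rot [0.792, 0.344, 0.098]
```

View pics/s19.png

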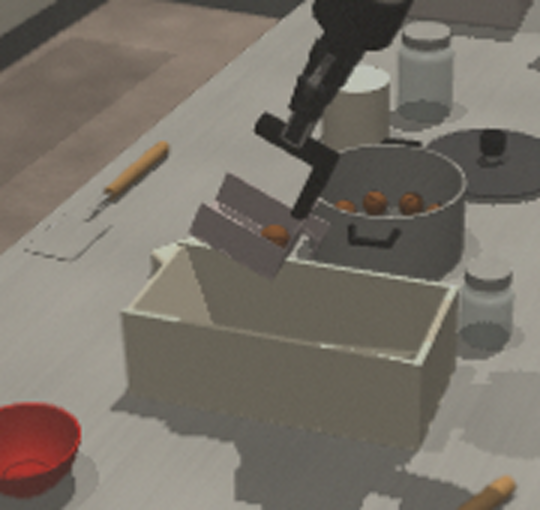

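View pics/w19.png

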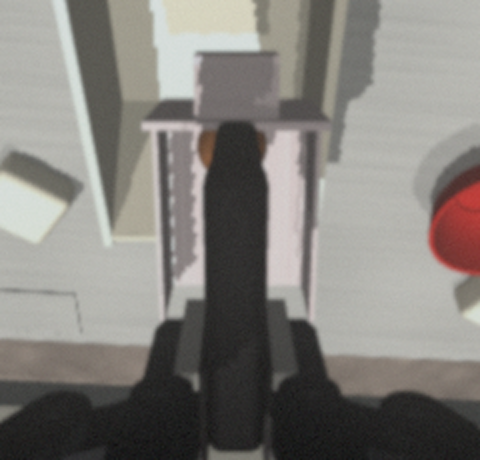

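The sixth nut is in the scoop. Carrying it to the pot.

```bash
python3 -m jog '[{"linear":[-0.005,-0.003,-0.01],"rotation":[0.08,0.035,0.01],"grip":5},{"linear":[-0.01,-0.006,-0.025],"rotation":[0.18,0.08,0.02],"grip":5},{"linear":[-0.017,-0.01,-0.045],"rotation":[0.3,0.13,0.04],"grip":5},{"linear":[-0.024,-0.015,-0.07],"rotation":[0.42,0.18,0.06],"grip":5},{"linear":[-0.03,-0.02,-0.09],"rotation":[0.54,0.235,0.07],"grip":5},{"linear":[-0.036,-0.025,-0.11],"rotation":[0.66,0.285,0.09],"grip":5},{"linear":[-0.042,-0.03,-0.13],"rotation":[0.75,0.33,0.098],"grip":5},{"linear":[-0.042,-0.03,-0.137],"rotation":[0.792,0.344,0.098],"grip":5}]'; python3 -m jog '[{"linear":[0.001,-0.005,-0.01],"rotation":[0.08,0.035,0],"grip":5},{"linear":[0.003,-0.012,-0.025],"rotation":[0.18,0.08,0.01],"grip":5},{"linear":[0.007,-0.02,-0.045],"rotation":[0.3,0.12,0.01],"grip":5},{"linear":[0.01,-0.03,-0.07],"rotation":[0.42,0.17,0.02],"grip":5},{"linear":[0.014,-0.041,-0.095],"rotation":[0.54,0.21,0.02],"grip":5},{"linear":[0.017,-0.051,-0.115],"rotation":[0.66,0.26,0.03],"grip":5},{"linear":[0.02,-0.061,-0.139],"rotation":[0.77,0.305,0.03],"grip":5},{"linear":[0.02,-0.061,-0.139],"rotation":[0.835,0.329,0.03],"grip":5}]'; python3 - <<'E'
from h import *
where()
goto_([((545,0,280),-70,21)])
E
```

```text
time_s: 32.88
eef_pos: [537.1, 109.8, 279.0]
ee_rot: [0.646, -0.508, 0.492, 0.287]
force: [-0.7, -0.6, -2.6]
grip_width: 0.142
time_s: 33.55
eef_pos: [540.6, 63.3, 279.0]
ee_rot: [0.692, -0.38, 0.597, 0.141]
force: [-0.0, -0.4, -1.7]
grip_width: 0.138
nose bin [  38.3 -132.7  194.6] world [596.4   5.2 194.6] heading -46.0 pitch 21.0 F [-0.  -0.4 -1.7] g 0.138 t 33.55
(545, 0, 280) -70 21 lin [0.055, -0.152, -0.136] rot [0.784, 0.296, 0.0]
```

```bash
python3 -m jog '[{"linear":[0.004,-0.011,-0.01],"rotation":[0.08,0.03,0],"grip":5},{"linear":[0.011,-0.03,-0.025],"rotation":[0.18,0.07,0],"grip":5},{"linear":[0.019,-0.053,-0.045],"rotation":[0.3,0.11,0],"grip":5},{"linear":[0.028,-0.08,-0.07],"rotation":[0.42,0.16,0],"grip":5},{"linear":[0.037,-0.104,-0.09],"rotation":[0.54,0.2,0],"grip":5},{"linear":[0.046,-0.125,-0.11],"rotation":[0.66,0.25,0],"grip":5},{"linear":[0.052,-0.145,-0.13],"rotation":[0.74,0.28,0],"grip":5},{"linear":[0.055,-0.152,-0.136],"rotation":[0.784,0.296,0],"grip":5}]'; python3 -m jog '[{"linear":[0.006,-0.008,-0.003],"rotation":[0.07,0.03,0],"grip":5},{"linear":[0.017,-0.022,-0.008],"rotation":[0.17,0.06,0.01],"grip":5},{"linear":[0.03,-0.038,-0.015],"rotation":[0.29,0.11,0.01],"grip":5},{"linear":[0.04,-0.055,-0.022],"rotation":[0.41,0.15,0.02],"grip":5},{"linear":[0.053,-0.07,-0.028],"rotation":[0.53,0.2,0.03],"grip":5},{"linear":[0.065,-0.085,-0.034],"rotation":[0.62,0.23,0.032],"grip":5},{"linear":[0.065,-0.085,-0.034],"rotation":[0.652,0.241,0.032],"grip":5}]'; python3 - <<'E'
from h import *
where()
n=lambda z,y,a:((546,y,z),-90,a)
go(n(130,-110,5),bin=False)
E
```

```text
time_s: 34.22
eef_pos: [544.8, -0.6, 278.7]
ee_rot: [0.707, -0.247, 0.663, -0.006]
force: [-0.6, 0.9, -2.4]
grip_width: 0.138
time_s: 34.8
eef_pos: [545.6, -33.5, 268.3]
ee_rot: [0.696, -0.122, 0.697, -0.123]
force: [-0.1, 0.3, -3.0]
grip_width: 0.139
nose bin [ -22.4 -245.8  182.6] world [ 545.3 -112.6  182.6] heading -90.1 pitch 20.0 F [-0.1  0.3 -3. ] g 0.139 t 34.8
[546. -56. 233.] lin [0.135, -0.03, 0.002] rot [-0.004, -0.005, 0.524]
```

```bash
python3 -m jog '[{"linear":[0.03,-0.006,0],"rotation":[0,0,0.1],"grip":5},{"linear":[0.06,-0.013,0],"rotation":[0,0,0.21],"grip":5},{"linear":[0.095,-0.02,0],"rotation":[0,0,0.32],"grip":5},{"linear":[0.12,-0.026,0],"rotation":[0,0,0.43],"grip":5},{"linear":[0.135,-0.03,0.002],"rotation":[0,0,0.523],"grip":5}]'; python3 -m jog '[{"linear":[0.02,-0.028,0],"rotation":[0,0,0.15],"grip":5},{"linear":[0.04,-0.056,0],"rotation":[0,0,0.3],"grip":5},{"linear":[0.058,-0.084,0],"rotation":[0,0,0.449],"grip":5},{"linear":[0.065,-0.107,0],"rotation":[0,0,0.57],"grip":5},{"linear":[0.07,-0.13,0],"rotation":[0,0,0.693],"grip":5},{"linear":[0.074,-0.154,0],"rotation":[0,0,0.81],"grip":5},{"linear":[0.077,-0.177,0],"rotation":[0,0,0.937],"grip":5},{"linear":[0.077,-0.177,0],"rotation":[0,0,0.937],"grip":5},{"linear":[0.077,-0.177,0],"rotation":[0,0,0.937],"grip":5},{"linear":[0.077,-0.177,0],"rotation":[0,0,0.937],"grip":5}]';  python3 -m jog '[{"linear":[-0.005,-0.03,0],"rotation":[0,0,0.13],"grip":5},{"linear":[-0.01,-0.055,0],"rotation":[0,0,0.25],"grip":5},{"linear":[-0.015,-0.08,0],"rotation":[0,0,0.353],"grip":5},{"linear":[-0.015,-0.08,0],"rotation":[0,0,0.353],"grip":5},{"linear":[-0.015,-0.08,0],"rotation":[0,0,0.353],"grip":5}]'; python3 - <<'E'
from h import *
where()
p,d,W=cloud("wrist");save(p,"w20.png")
E
python3 -m jog '[{"linear":[-0.03,0.044,0],"rotation":[0,0,-0.12],"grip":5},{"linear":[-0.06,0.088,0],"rotation":[0,0,-0.241],"grip":5},{"linear":[-0.06,0.16,0],"rotation":[-0.1,0.03,-0.44],"grip":5},{"linear":[-0.05,0.24,0],"rotation":[-0.21,0.08,-0.64],"grip":5},{"linear":[-0.039,0.31,0],"rotation":[-0.318,0.119,-0.832],"grip":5},{"linear":[-0.039,0.31,0],"rotation":[-0.318,0.119,-0.832],"grip":5}]'; python3 -m jog '[{"linear":[0.005,0.04,0.004],"rotation":[-0.15,0.02,0],"grip":5},{"linear":[0.01,0.1,0.01],"rotation":[-0.35,0.05,0],"grip":5},{"linear":[0.02,0.16,0.016],"rotation":[-0.55,0.08,0],"grip":5},{"linear":[0.03,0.22,0.022],"rotation":[-0.75,0.11,-0.01],"grip":5},{"linear":[0.03,0.243,0.025],"rotation":[-0.876,0.125,-0.017],"grip":5},{"linear":[0.03,0.243,0.025],"rotation":[-0.876,0.125,-0.017],"grip":5}]'; python3 -m jog '[{"linear":[0.003,0.02,0.004],"rotation":[-0.15,0.02,0],"grip":5},{"linear":[0.007,0.05,0.01],"rotation":[-0.35,0.04,0],"grip":5},{"linear":[0.012,0.08,0.014],"rotation":[-0.55,0.07,0],"grip":5},{"linear":[0.017,0.12,0.018],"rotation":[-0.75,0.09,-0.01],"grip":5},{"linear":[0.019,0.138,0.021],"rotation":[-0.889,0.108,-0.015],"grip":5},{"linear":[0.019,0.138,0.021],"rotation":[-0.889,0.108,-0.015],"grip":5}]'
python3 - <<'E'
from h import *
where()
p,d,W=cloud("top");save(p,"t20.png",(200,110,480,310),2.8)
for c,s in nuts(p,W):
    print(c.round(1),s[4],tobin(fromuv("top",c,20)).round(1))
E
```

```text
time_s: 35.22
eef_pos: [545.8, -55.7, 232.3]
ee_rot: [0.706, -0.03, 0.707, -0.03]
force: [0.3, -0.2, -2.1]
grip_width: 0.136
time_s: 36.05
eef_pos: [545.8, -109.9, 213.8]
ee_rot: [0.693, 0.134, 0.695, 0.134]
force: [-0.3, 0.2, -2.9]
grip_width: 0.143
time_s: 36.47
eef_pos: [545.9, -133.4, 208.8]
ee_rot: [0.679, 0.195, 0.681, 0.195]
force: [-0.1, 0.3, -2.3]
grip_width: 0.14
nose bin [ -22.2 -247.9   93.7] world [ 545.6 -114.6   93.7] heading -90.0 pitch -31.9 F [-0.1  0.3 -2.3] g 0.14 t 36.4667
time_s: 37.02
eef_pos: [546.5, -53.6, 272.8]
ee_rot: [0.7, -0.017, 0.706, 0.111]
force: [0.1, 0.0, -2.1]
grip_width: 0.135
time_s: 37.52
eef_pos: [540.3, 22.8, 274.4]
ee_rot: [0.657, -0.177, 0.685, 0.26]
force: [-0.5, -0.2, -2.3]
grip_width: 0.14
time_s: 38.02
eef_pos: [520.3, 61.4, 274.5]
ee_rot: [0.584, -0.328, 0.627, 0.398]
force: [0.0, -0.7, -2.8]
grip_width: 0.137
nose bin [ -5.8 -88.  162.4] world [548.8  46.  162.4] heading -28.1 pitch -6.6 F [ 0.  -0.7 -2.8] g 0.137 t 38.0167
[345.7  81.1] 174 [ 320.9 -352.4   20. ]
[173.1 151.9] 906 [181.7 230.7  20. ]
[349.4 164.9] 56 [  39.2 -309.6   20. ]
[361.4 172.1] 56 [   9.2 -341.8   20. ]
[362.8 188.9] 154 [ -44.8 -335.6   20. ]
[354.3 203.7] 27 [ -86.2 -300.2   20. ]
[212.7 276.3] 86 [-227.7  160.2   20. ]
```

View pics/t20.png

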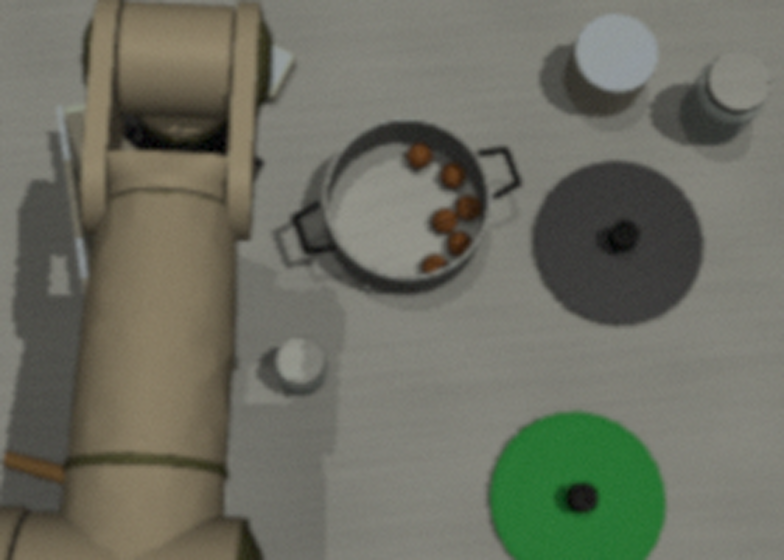

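View pics/w20.png

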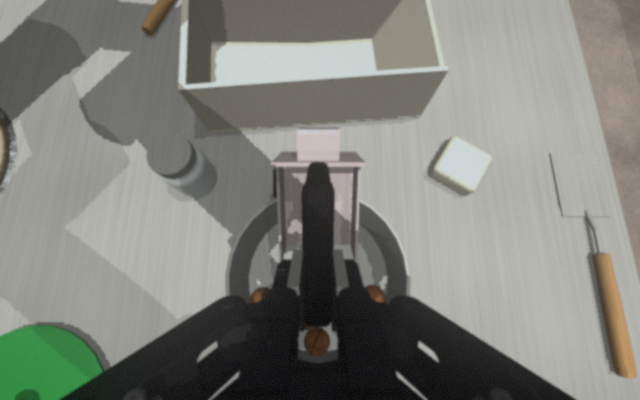

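```bash
python3 - <<'E'
from h import *
T=(-45,0,0)
go(((-120,0,140),-15,-5,T),((-148.3,0,120),0,-4,T))
E
```

```text
[481. 115. 243.] lin [0.126, 0.188, 0.096] rot [-0.628, 0.061, -0.055]
[452. 126. 224.] lin [0.201, 0.285, 0.084] rot [-1.15, 0.104, -0.088]
```

```bash
python3 -m jog '[{"linear":[0.02,0.03,0.015],"rotation":[-0.1,0.01,-0.01],"grip":5},{"linear":[0.05,0.08,0.04],"rotation":[-0.25,0.025,-0.02],"grip":5},{"linear":[0.08,0.12,0.06],"rotation":[-0.42,0.04,-0.035],"grip":5},{"linear":[0.11,0.165,0.085],"rotation":[-0.56,0.055,-0.05],"grip":5},{"linear":[0.126,0.188,0.096],"rotation":[-0.628,0.061,-0.055],"grip":5},{"linear":[0.126,0.188,0.096],"rotation":[-0.628,0.061,-0.055],"grip":5}]'; python3 - <<'E'
from h import *
T=(-45,0,0)
where(T)
go(((-148.3,0,120),0,-4,T))
E
```

```text
time_s: 38.57
eef_pos: [480.3, 115.4, 242.9]
ee_rot: [0.522, -0.429, 0.562, 0.477]
force: [0.7, -0.3, -1.3]
grip_width: 0.14
nose bin [-120.7    0.8  139.7] world [426.9 125.1 139.7] heading -10.3 pitch -5.0 F [ 0.7 -0.3 -1.3] g 0.14 t 38.5667
[452. 126. 224.] lin [0.071, 0.094, 0.019] rot [-0.523, 0.042, -0.036]
```

```bash
python3 -m jog '[{"linear":[0.01,0.02,0.004],"rotation":[-0.1,0.008,-0.01],"grip":5},{"linear":[0.03,0.045,0.009],"rotation":[-0.25,0.02,-0.02],"grip":5},{"linear":[0.05,0.07,0.014],"rotation":[-0.4,0.03,-0.03],"grip":5},{"linear":[0.071,0.094,0.019],"rotation":[-0.523,0.042,-0.036],"grip":5},{"linear":[0.071,0.094,0.019],"rotation":[-0.523,0.042,-0.036],"grip":5},{"linear":[0.071,0.094,0.019],"rotation":[-0.523,0.042,-0.036],"grip":5}]'; python3 - <<'E'
from h import *
T=(-45,0,0)
where(T)
p,d,W=cloud("wrist");save(p,"w21.png",(160,60,480,330),2.4)
q,r=quat();o=r.as_matrix();x=o[:,0];z=o[:,2];Rs=np.stack([np.cross(z,-x),z,-x],1);org=q-Rs@np.array([0,0,L])
S=(W-org)@Rs;B=tobin(W)
for v in range(135,175,3): print(v,"scoop",S[v,318].round(1),S[v,290].round(1))
m=(B[...,2]>97)&(B[...,2]<103)&(np.abs(B[...,1])<55)&(B[...,0]<-140)&(B[...,0]>-170)
e=B[m];print("rim",len(e),np.percentile(e[:,0],[2,50,98]).round(1) if len(e) else 0)
go(((-148.3,0,90),0,-4,T),((-148.3,0,60),0,-4,T),((-148.3,0,52),0,-4,T),((-148.3,0,48),0,-4,T))
E
```

```text
time_s: 39.07
eef_pos: [452.5, 125.8, 224.6]
ee_rot: [0.462, -0.502, 0.498, 0.535]
force: [0.4, 1.0, -2.0]
grip_width: 0.139
nose bin [-147.5   -0.4  120.4] world [400.3 121.6 120.4] heading 4.5 pitch -4.0 F [ 0.4  1.  -2. ] g 0.139 t 39.0667
135 scoop [-60.8  -0.5  56.3] [-54.4 -26.9 -20.9]
138 scoop [-58.7  -0.5  55.9] [-51.6 -27.  -21.3]
141 scoop [-56.6  -0.5  55.2] [ -40.7  -34.1 -100.1]
144 scoop [-54.7  -0.5  56.9] [ -37.   -34.3 -100.8]
147 scoop [-52.4  -0.5  55.1] [ -33.5  -34.4 -100.3]
150 scoop [-50.6  -0.5  57.2] [-43.4 -25.1   3. ]
153 scoop [-48.3  -0.5  56.2] [-43.5 -23.4  21.8]
156 scoop [-46.2  -0.5  56.2] [-43.8 -21.8  40.1]
159 scoop [-44.2  -0.5  57. ] [-43.8 -20.6  54.6]
162 scoop [-43.8  -0.5  67. ] [-43.  -19.9  62.7]
165 scoop [-43.9  -0.5  79.1] [-40.8 -20.   62.1]
168 scoop [-44.   -0.5  89.5] [-27.3 -25.6   2.3]
171 scoop [-43.8  -0.5  97.7] [-24.4 -25.7   1.6]
174 scoop [-43.9  -0.5 106.7] [-21.7 -25.8   2. ]
rim 602 [-160.1 -156.4 -152.7]
[452. 126. 194.] lin [0.102, -0.004, 0.002] rot [-0.009, -0.0, 0.002]
[452. 126. 164.] lin [0.202, -0.011, 0.002] rot [-0.009, -0.0, 0.002]
[452. 126. 156.] lin [0.228, -0.012, 0.002] rot [-0.009, -0.0, 0.002]
[452. 126. 152.] lin [0.242, -0.013, 0.002] rot [-0.009, -0.0, 0.002]
```

View pics/w21.png

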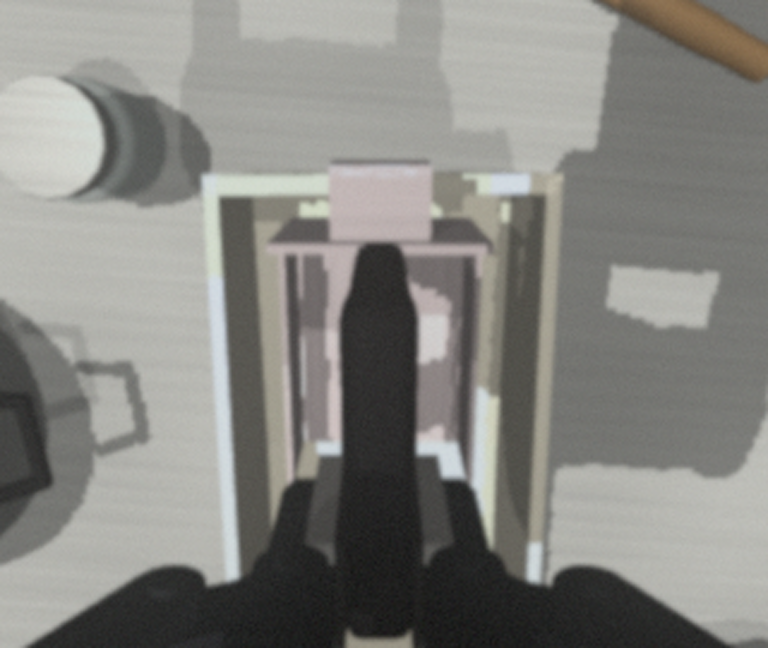

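```bash
python3 -m jog '[{"linear":[0.04,-0.002,0.001],"rotation":[-0.009,0,0],"grip":5},{"linear":[0.1,-0.005,0.001],"rotation":[-0.009,0,0],"grip":5},{"linear":[0.16,-0.01,0.002],"rotation":[-0.009,0,0],"grip":5},{"linear":[0.2,-0.013,0.002],"rotation":[-0.009,0,0],"grip":5},{"linear":[0.22,-0.015,0.002],"rotation":[-0.009,0,0],"grip":5},{"linear":[0.228,-0.015,0.002],"rotation":[-0.009,0,0],"grip":5},{"linear":[0.228,-0.015,0.002],"rotation":[-0.009,0,0],"grip":5}]'; python3 - <<'E'
from h import *
T=(-45,0,0)
where(T)
go(((-147.3,0,50),0,-4,T),((-147.3,0,48),0,-4,T),((-147.3,0,47),0,-4,T))
E
```

```text
time_s: 39.7
eef_pos: [453.0, 126.0, 156.4]
ee_rot: [0.461, -0.503, 0.497, 0.536]
force: [0.7, 1.3, -2.1]
grip_width: 0.136
nose bin [-146.9   -0.3   52.2] world [400.9 121.8  52.2] heading 4.7 pitch -3.9 F [ 0.7  1.3 -2.1] g 0.136 t 39.7
[453. 126. 154.] lin [0.007, 0.0, 0.001] rot [-0.003, 0.0, 0.003]
[453. 126. 152.] lin [0.014, -0.0, 0.001] rot [-0.003, 0.0, 0.003]
[453. 126. 151.] lin [0.017, -0.0, 0.001] rot [-0.003, 0.0, 0.003]
```

```bash
python3 -m jog '[{"linear":[0.004,0.001,0],"rotation":[0,0,0],"grip":5},{"linear":[0.009,0.001,0],"rotation":[0,0,0],"grip":5},{"linear":[0.012,0.001,0],"rotation":[0,0,0],"grip":5},{"linear":[0.014,0.001,0],"rotation":[0,0,0],"grip":5},{"linear":[0.014,0.001,0],"rotation":[0,0,0],"grip":5}]'; python3 - <<'E'
from h import *
T=(-45,0,0)
where(T)
p,d,W=cloud("side");save(p,"s22.png",(230,150,370,290),4)
E
```

```text
time_s: 40.12
eef_pos: [452.5, 126.0, 152.3]
ee_rot: [0.461, -0.503, 0.497, 0.536]
force: [-0.4, -0.8, -2.9]
grip_width: 0.141
nose bin [-147.4   -0.3   48.1] world [400.4 121.8  48.1] heading 4.6 pitch -3.9 F [-0.4 -0.8 -2.9] g 0.141 t 40.1167
```

View pics/s22.png

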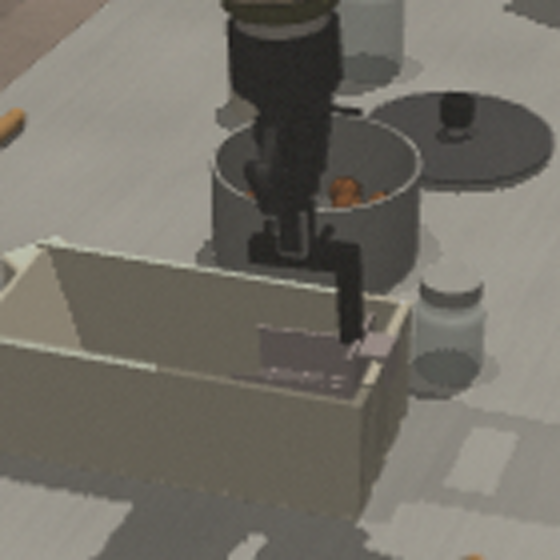

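```bash
python3 - <<'E'
from h import *
T=(-45,0,0)
go(((-148.3,0,48),0,-6.5,T),((-149.4,0,47.6),0,-9,T))
E
```

```text
[456. 127. 150.] lin [0.008, -0.013, 0.001] rot [-0.003, 0.0, 0.09]
[459. 127. 147.] lin [0.017, -0.025, 0.001] rot [-0.003, 0.0, 0.178]
```

```bash
python3 -m jog '[{"linear":[0.004,-0.006,0],"rotation":[0,0,0.045],"grip":5},{"linear":[0.008,-0.013,0.001],"rotation":[0,0,0.09],"grip":5},{"linear":[0.012,-0.019,0.001],"rotation":[0,0,0.134],"grip":5},{"linear":[0.017,-0.025,0.001],"rotation":[0,0,0.178],"grip":5},{"linear":[0.017,-0.025,0.001],"rotation":[0,0,0.178],"grip":5},{"linear":[0.018,-0.025,0.001],"rotation":[0,0,0.178],"grip":5}]'; python3 - <<'E'
from h import *
T=(-45,0,0)
where(T)
E
```

```text
time_s: 40.67
eef_pos: [459.2, 126.9, 145.8]
ee_rot: [0.436, -0.48, 0.519, 0.556]
force: [-3.8, 0.1, -3.1]
grip_width: 0.137
nose bin [-149.9   -0.    46.8] world [397.9 121.9  46.8] heading 4.7 pitch -9.1 F [-3.8  0.1 -3.1] g 0.137 t 40.6667
```

```bash
python3 -m jog '[{"linear":[0,0,0],"rotation":[0,0,0],"grip":18},{"linear":[0,0,0],"rotation":[0,0,0],"grip":24},{"linear":[0,0,0],"rotation":[0,0,0],"grip":30},{"linear":[0,0,0],"rotation":[0,0,0],"grip":45},{"linear":[0,0,0],"rotation":[0,0,0],"grip":65},{"linear":[0,0,0],"rotation":[0,0,0],"grip":85},{"linear":[0,0,0],"rotation":[0,0,0],"grip":85},{"linear":[0,0,0],"rotation":[0,0,0],"grip":85},{"linear":[0,0,0],"rotation":[0,0,0],"grip":85},{"linear":[0,0,0],"rotation":[0,0,0],"grip":85}]'; python3 - <<'E'
from h import *
where((-45,0,0))
p,d,W=cloud("side");save(p,"s23.png",(230,150,370,290),4)
p,d,W=cloud("wrist");save(p,"w23.png",(160,60,480,330),2.4)
E
```

```text
time_s: 41.5
eef_pos: [459.2, 126.9, 145.9]
ee_rot: [0.436, -0.48, 0.519, 0.556]
force: [-0.3, 0.2, 0.2]
grip_width: 0.997
nose bin [-149.9   -0.    46.8] world [397.9 121.9  46.8] heading 4.7 pitch -9.1 F [-0.3  0.2  0.2] g 0.997 t 41.5
```

View pics/s23.png

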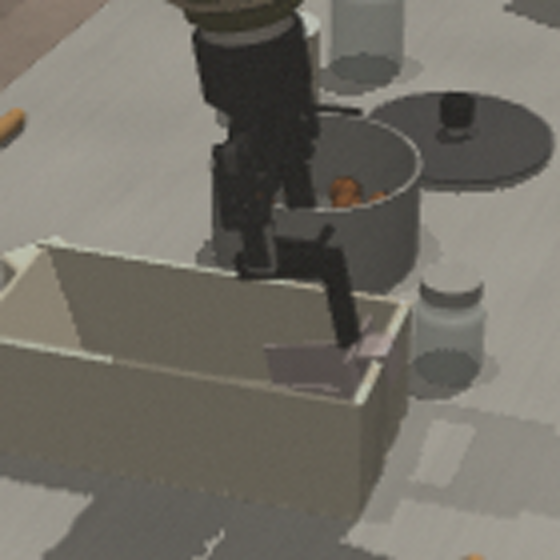

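View pics/w23.png

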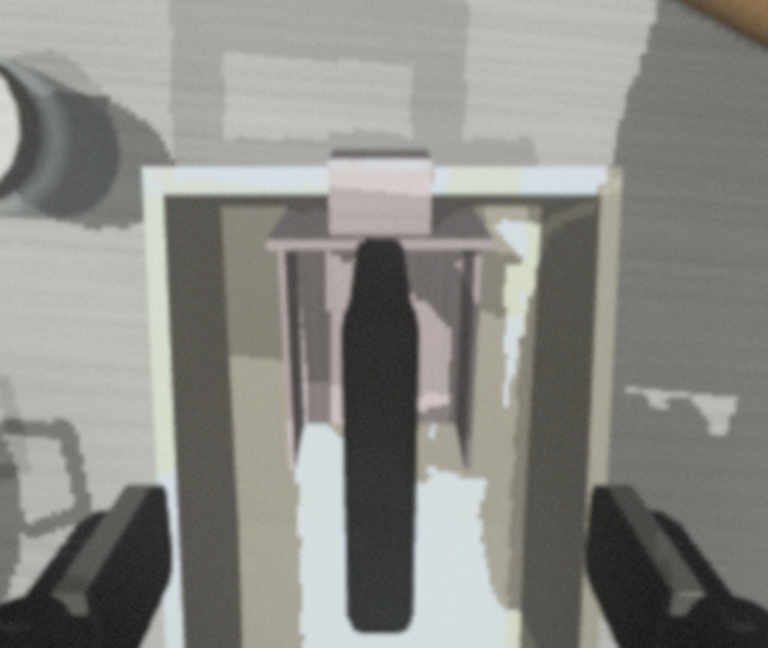

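```bash
python3 -m jog '[{"linear":[-0.04,0,0],"rotation":[0,0,0],"grip":85},{"linear":[-0.1,0,0],"rotation":[0,0,0],"grip":85},{"linear":[-0.17,0,0],"rotation":[0,0,0],"grip":85},{"linear":[-0.26,0,0],"rotation":[0,0,0],"grip":85},{"linear":[-0.36,0,0],"rotation":[0,0,0],"grip":85},{"linear":[-0.46,0,0],"rotation":[0,0,0],"grip":85},{"linear":[-0.5,0,0],"rotation":[0,0,0],"grip":85},{"linear":[-0.5,0,0],"rotation":[0,0,0],"grip":85}]'; python3 - <<'E'
from h import *
p,d,W=cloud("wrist");save(p,"w24.png")
where()
goto_([((480,20,300),-15,0),((485,-130,300),-30,0)])
E
```

```text
time_s: 42.27
eef_pos: [484.1, 128.9, 296.5]
ee_rot: [0.438, -0.482, 0.518, 0.555]
force: [-0.5, 0.1, -0.0]
grip_width: 0.994
nose bin [-36.7  -0.2 181. ] world [510.8 131.  181. ] heading 4.7 pitch -9.0 F [-0.6  0.5 -1.4] g 0.994 t 42.3167
(480, 20, 300) -15 0 lin [-0.012, 0.043, -0.361] rot [0.685, -0.054, -0.312]
(485, -130, 300) -30 0 lin [-0.008, 0.067, -0.86] rot [1.207, -0.096, -0.306]
```

View pics/w24.png

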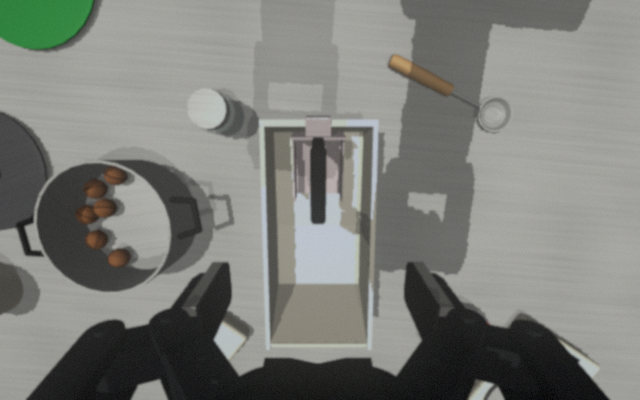

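```bash
python3 -m jog '[{"linear":[-0.005,0.01,-0.1],"rotation":[0.12,-0.01,-0.08],"grip":85},{"linear":[-0.01,0.02,-0.2],"rotation":[0.24,-0.02,-0.16],"grip":85},{"linear":[-0.01,0.03,-0.3],"rotation":[0.36,-0.03,-0.24],"grip":85},{"linear":[-0.01,0.04,-0.42],"rotation":[0.48,-0.04,-0.31],"grip":85},{"linear":[-0.01,0.05,-0.54],"rotation":[0.6,-0.05,-0.31],"grip":85},{"linear":[-0.01,0.055,-0.66],"rotation":[0.72,-0.06,-0.31],"grip":85},{"linear":[-0.01,0.06,-0.78],"rotation":[0.84,-0.07,-0.31],"grip":85},{"linear":[-0.01,0.065,-0.86],"rotation":[0.96,-0.08,-0.306],"grip":85},{"linear":[-0.01,0.065,-0.86],"rotation":[0.96,-0.08,-0.306],"grip":85}]'; python3 - <<'E'
from h import *
where()
p,d,W=cloud("top");save(p,"t24.png",(280,90,490,340),2.4)
def rim(c,z0,z1,rad):
    m=(np.hypot(W[...,0]-c[0],W[...,1]-c[1])<rad)&(W[...,2]>z0)&(W[...,2]<z1);return W[m]
Q=rim((491,-381),42,60,90);print("knob",len(Q),cv2.minEnclosingCircle(Q[:,:2].astype(np.float32)),np.median(Q,0))
goto_([((485,-300,300),-50,0)])
E
```

```text
time_s: 43.07
eef_pos: [484.7, -133.5, 298.1]
ee_rot: [0.59, -0.387, 0.592, 0.39]
force: [0.2, -0.9, 0.2]
grip_width: 0.998
nose bin [ -45.2 -282.5  190.3] world [ 525.6 -151.   190.3] heading -23.3 pitch -0.3 F [ 0.2 -0.9  0.2] g 0.998 t 43.0667
knob 85 ((493.2088928222656, -382.5436096191406), 15.855042457580566) [ 491.76123773 -380.75275521   50.10101195]
(485, -300, 300) -50 0 lin [-0.007, -0.221, -0.517] rot [0.939, 0.001, -0.012]
```

View pics/t24.png

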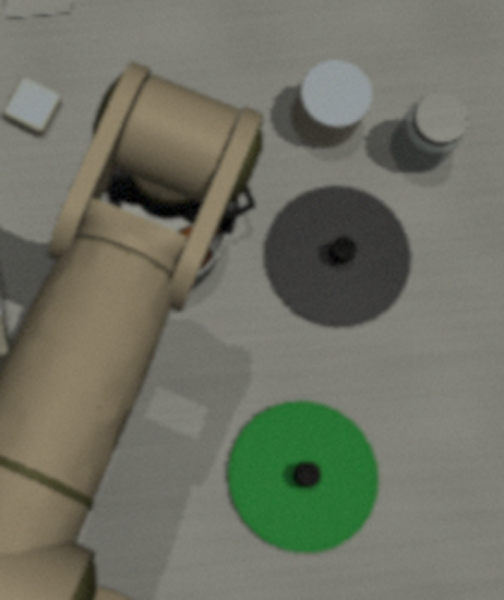

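```bash
python3 -m jog '[{"linear":[0,-0.03,-0.07],"rotation":[0.12,0,0],"grip":85},{"linear":[0,-0.07,-0.16],"rotation":[0.26,0,0],"grip":85},{"linear":[0,-0.11,-0.26],"rotation":[0.42,0,0],"grip":85},{"linear":[0,-0.15,-0.36],"rotation":[0.6,0,0],"grip":85},{"linear":[0,-0.19,-0.45],"rotation":[0.78,0,-0.01],"grip":85},{"linear":[-0.007,-0.221,-0.517],"rotation":[0.939,0,-0.012],"grip":85},{"linear":[-0.007,-0.221,-0.517],"rotation":[0.939,0,-0.012],"grip":85}]'; python3 - <<'E'
from h import *
where()
p,d,W=cloud("wrist");save(p,"w25.png")
m=(np.hypot(W[...,0]-491,W[...,1]+381)<60)&(W[...,2]>44)&(W[...,2]<56);Q=W[m]
print(len(Q),cv2.minEnclosingCircle(Q[:,:2].astype(np.float32)),np.median(Q,0))
goto_([((492,-381,180),-60,0)])
E
```

```text
time_s: 43.7
eef_pos: [484.5, -302.2, 298.0]
ee_rot: [0.665, -0.239, 0.666, 0.241]
force: [-0.4, 0.1, -0.3]
grip_width: 0.996
nose bin [ -73.  -466.5  190.3] world [ 513.1 -336.7  190.3] heading -50.3 pitch -0.1 F [-0.4  0.1 -0.3] g 0.996 t 43.7
361 ((492.1712646484375, -382.5133972167969), 15.785689353942871) [ 491.557154   -381.36205484   50.19817227]
(492, -381, 180) -60 0 lin [0.394, -0.223, -0.154] rot [0.348, 0.0, -0.005]
```

View pics/w25.png

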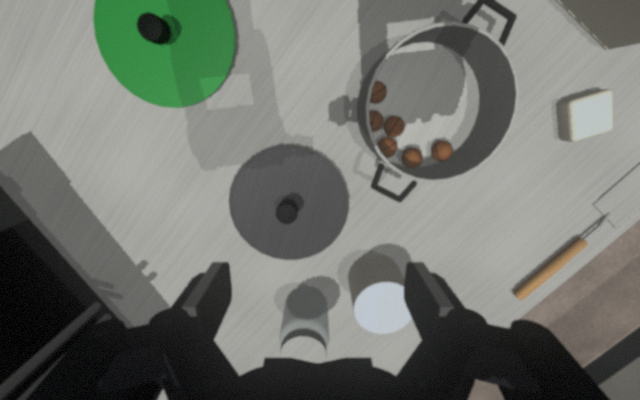

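```bash
python3 - <<'E'
from h import *
from scipy.optimize import least_squares
p,d,W=cloud("wrist")
Q=W[(W[...,2]>87)&(W[...,2]<94)&(np.hypot(W[...,0]-546,W[...,1]+147)<100)]
f=lambda c:np.clip(np.hypot(Q[:,0]-c[0],Q[:,1]-c[1])-88,-5,5)
for s0 in([546,-147],[550,-150]):
    s=least_squares(f,s0);print(len(Q),s.x,s.cost)
r=np.hypot(Q[:,0]-s.x[0],Q[:,1]-s.x[1]);print(np.percentile(r,[2,20,50,80,98]).round(1))
Q=W[(W[...,2]>9)&(W[...,2]<16)&(np.hypot(W[...,0]-491,W[...,1]+382)<110)]
g=lambda c:0
h=cv2.convexHull(Q[:,:2].astype(np.float32));print("lid",cv2.minEnclosingCircle(h),cv2.fitEllipse(h))
E
```

```text
1926 [ 546.08799092 -149.01928152] 2262.1501446250268
1926 [ 546.08799167 -149.01928165] 2262.1501446253424
[84.9 85.9 87.1 88.4 89.8]
lid ((492.4389343261719, -382.81011962890625), 94.06935119628906) ((492.3323059082031, -382.7861328125), (186.8701629638672, 187.33074951171875), 44.79931640625)
```

```bash
python3 -m jog '[{"linear":[0.05,-0.03,-0.02],"rotation":[0.06,0,0],"grip":85},{"linear":[0.12,-0.07,-0.05],"rotation":[0.14,0,0],"grip":85},{"linear":[0.2,-0.12,-0.08],"rotation":[0.22,0,0],"grip":85},{"linear":[0.29,-0.17,-0.12],"rotation":[0.3,0,0],"grip":85},{"linear":[0.36,-0.21,-0.145],"rotation":[0.348,0,0],"grip":85},{"linear":[0.394,-0.223,-0.154],"rotation":[0.348,0,0],"grip":85},{"linear":[0.394,-0.223,-0.154],"rotation":[0.348,0,0],"grip":85}]'; python3 - <<'E'
from h import *
where()
p,d,W=cloud("wrist");save(p,"w26.png")
m=(np.hypot(W[...,0]-491,W[...,1]+381)<60)&(W[...,2]>44)&(W[...,2]<56);Q=W[m]
print(len(Q),cv2.minEnclosingCircle(Q[:,:2].astype(np.float32)),np.median(Q,0))
goto_([((492,-382,100),-60,0),((492,-382,40),-60,0),((492,-382,20),-60,0)])
E
```

```text
time_s: 44.38
eef_pos: [492.2, -378.4, 177.7]
ee_rot: [0.682, -0.182, 0.683, 0.187]
force: [-0.4, 1.0, -0.4]
grip_width: 0.996
nose bin [ -78.2 -546.3   69.8] world [ 514.5 -416.7   69.8] heading -59.7 pitch -0.4 F [-0.4  1.  -0.4] g 0.996 t 44.3833
756 ((492.078125, -382.41229248046875), 15.700907707214355) [ 491.60097818 -381.58508484   50.1673155 ]
(492, -382, 100) -60 0 lin [0.266, -0.01, -0.008] rot [0.009, 0.0, -0.008]
(492, -382, 40) -60 0 lin [0.466, -0.011, -0.008] rot [0.009, 0.0, -0.008]
(492, -382, 20) -60 0 lin [0.533, -0.011, -0.008] rot [0.009, 0.0, -0.008]
```

View pics/w26.png

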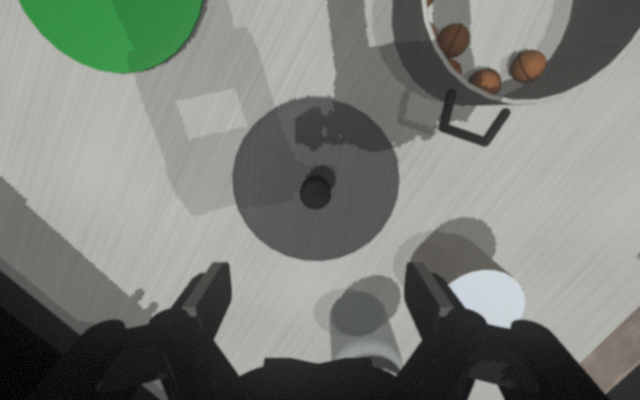

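```bash
python3 -m jog '[{"linear":[0.08,-0.005,-0.004],"rotation":[0,0,0],"grip":85},{"linear":[0.17,-0.013,-0.006],"rotation":[0,0,-0.008],"grip":85},{"linear":[0.26,-0.013,-0.007],"rotation":[0,0,-0.008],"grip":85},{"linear":[0.35,-0.013,-0.007],"rotation":[0,0,-0.008],"grip":85},{"linear":[0.43,-0.013,-0.007],"rotation":[0,0,-0.008],"grip":85},{"linear":[0.49,-0.013,-0.007],"rotation":[0,0,-0.008],"grip":85},{"linear":[0.52,-0.013,-0.007],"rotation":[0,0,-0.008],"grip":85},{"linear":[0.53,-0.013,-0.007],"rotation":[0,0,-0.008],"grip":85},{"linear":[0.53,-0.013,-0.007],"rotation":[0,0,-0.008],"grip":65},{"linear":[0.53,-0.013,-0.007],"rotation":[0,0,-0.008],"grip":45},{"linear":[0.53,-0.013,-0.007],"rotation":[0,0,-0.008],"grip":30},{"linear":[0.53,-0.013,-0.007],"rotation":[0,0,-0.008],"grip":20},{"linear":[0.53,-0.013,-0.007],"rotation":[0,0,-0.008],"grip":20},{"linear":[0.53,-0.013,-0.007],"rotation":[0,0,-0.008],"grip":20},{"linear":[0.53,-0.013,-0.007],"rotation":[0,0,-0.008],"grip":20}]' 80; python3 - <<'E'
from h import *
where()
p,r=quat();print(p)
E
```

```text
time_s: 45.68
eef_pos: [493.0, -382.8, 22.5]
ee_rot: [0.683, -0.185, 0.682, 0.184]
force: [-2.0, 1.5, 8.3]
grip_width: 0.324
nose bin [ -77.3 -551.6  -85. ] world [ 515.8 -421.9  -85. ] heading -59.7 pitch 0.1 F [-2.   1.5  8.3] g 0.324 t 45.6833
[ 492.95861557 -382.83921901   22.54639132]
```

```bash
python3 -m jog '[{"linear":[-0.02,0,0],"rotation":[0,0,0],"grip":20},{"linear":[-0.06,0,0],"rotation":[0,0,0],"grip":20},{"linear":[-0.12,0,0],"rotation":[0,0,0],"grip":20},{"linear":[-0.19,0,0],"rotation":[0,0,0],"grip":20},{"linear":[-0.27,0,0],"rotation":[0,0,0],"grip":20},{"linear":[-0.36,0,0],"rotation":[0,0,0],"grip":20},{"linear":[-0.45,0,0],"rotation":[0,0,0],"grip":20},{"linear":[-0.48,0,0],"rotation":[0,0,0],"grip":20},{"linear":[-0.5,0,0],"rotation":[0,0,0],"grip":20},{"linear":[-0.5,0,0],"rotation":[0,0,0],"grip":20}]'; python3 - <<'E'
from h import *
where()
p,d,W=cloud("wrist");save(p,"w27.png")
q,r=quat();print(q)
T=(W-q)@r.as_matrix()   # tool coords
m=(np.abs(T[...,0]-10)<14)&(np.hypot(T[...,1],T[...,2])<100);Q=T[m]
A=np.c_[Q[:,1:],np.ones(len(Q))];c,*_=np.linalg.lstsq(A,Q[:,0],rcond=None);print("plane",c, len(Q))
h=cv2.convexHull(Q[:,1:].astype(np.float32));print(cv2.minEnclosingCircle(h))
p,d,W=cloud("side");save(p,"s27.png",(230,80,430,260),3.5)
Wt=cloud("top")[2]
Q=Wt[(np.hypot(Wt[...,0]-493,Wt[...,1]+383)<110)&(Wt[...,2]>150)&(Wt[...,2]<172)]
h=cv2.convexHull(Q[:,:2].astype(np.float32));print("lid top",len(Q),cv2.minEnclosingCircle(h))
E
```

```text
time_s: 46.52
eef_pos: [492.8, -382.7, 173.0]
ee_rot: [0.683, -0.186, 0.682, 0.184]
force: [-0.2, 0.3, -2.7]
grip_width: 0.32
nose bin [ -77.4 -551.5   65.5] world [ 515.7 -421.8   65.5] heading -59.7 pitch 0.2 F [-0.2  0.3 -2.7] g 0.32 t 46.5167
[ 492.52224844 -382.34389087  171.67152519]
plane [ 2.21901112e-03 -9.86285287e-04  8.48412995e+00] 52813
((-0.9749854207038879, -0.09400446712970734), 94.3995132446289)
lid top 328 ((492.6117858886719, -381.07208251953125), 93.64460754394531)
```

View pics/w27.png

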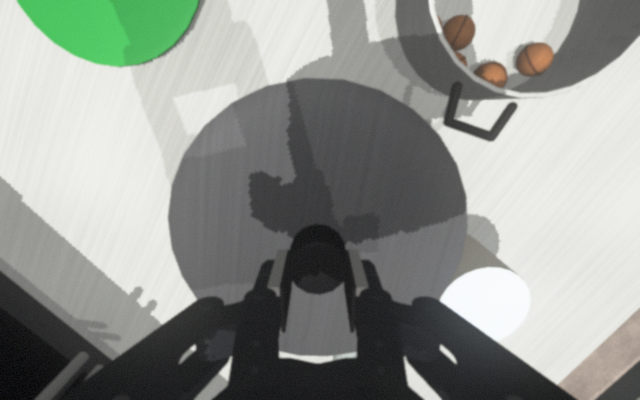

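View pics/s27.png

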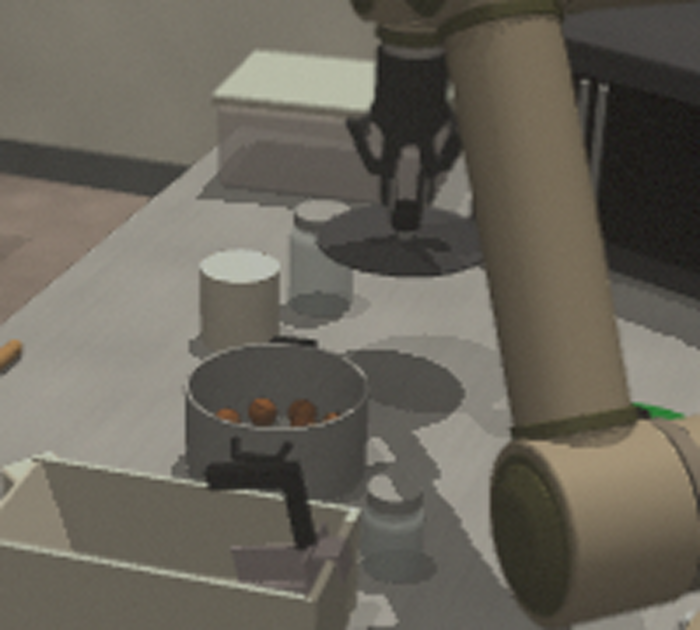

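```bash
python3 - <<'E'
from h import *
goto_([((545.5,-147.5,172),-60,0)])
E
```

```text
(545.5, -147.5, 172) -60 0 lin [-0.004, 0.586, 0.547] rot [0.009, -0.001, -0.002]
```

```bash
python3 -m jog '[{"linear":[0,0.02,0.02],"rotation":[0,0,0],"grip":20},{"linear":[0,0.06,0.055],"rotation":[0,0,0],"grip":20},{"linear":[0,0.11,0.1],"rotation":[0,0,0],"grip":20},{"linear":[0,0.17,0.155],"rotation":[0,0,0],"grip":20},{"linear":[0,0.23,0.21],"rotation":[0,0,0],"grip":20},{"linear":[0,0.29,0.27],"rotation":[0,0,0],"grip":20},{"linear":[0,0.35,0.33],"rotation":[0,0,0],"grip":20},{"linear":[0,0.41,0.385],"rotation":[0,0,0],"grip":20},{"linear":[0,0.47,0.44],"rotation":[0,0,0],"grip":20},{"linear":[0,0.52,0.485],"rotation":[0,0,0],"grip":20},{"linear":[-0.002,0.56,0.522],"rotation":[0,0,0],"grip":20},{"linear":[-0.003,0.58,0.54],"rotation":[0.005,0,0],"grip":20},{"linear":[-0.004,0.586,0.547],"rotation":[0.009,0,0],"grip":20},{"linear":[-0.004,0.586,0.547],"rotation":[0.009,0,0],"grip":20}]'; python3 - <<'E'
from h import *
where()
goto_([((545.5,-147.5,130),-60,0),((545.5,-147.5,113),-60,0),((545.5,-147.5,104),-60,0)])
p,d,W=cloud("side");save(p,"s28.png",(200,80,420,260),3.5)
E
```

```text
time_s: 47.83
eef_pos: [545.4, -146.9, 172.0]
ee_rot: [0.683, -0.183, 0.683, 0.184]
force: [0.1, -0.0, -2.4]
grip_width: 0.32
nose bin [  -5.9 -320.6   64.3] world [ 567.8 -185.7   64.3] heading -59.9 pitch -0.1 F [ 0.1 -0.  -2.4] g 0.32 t 47.8333
(545.5, -147.5, 130) -60 0 lin [0.14, -0.002, -0.001] rot [0.002, -0.001, -0.002]
(545.5, -147.5, 113) -60 0 lin [0.197, -0.002, -0.001] rot [0.002, -0.001, -0.002]
(545.5, -147.5, 104) -60 0 lin [0.227, -0.002, -0.001] rot [0.002, -0.001, -0.002]
```

View pics/s28.png

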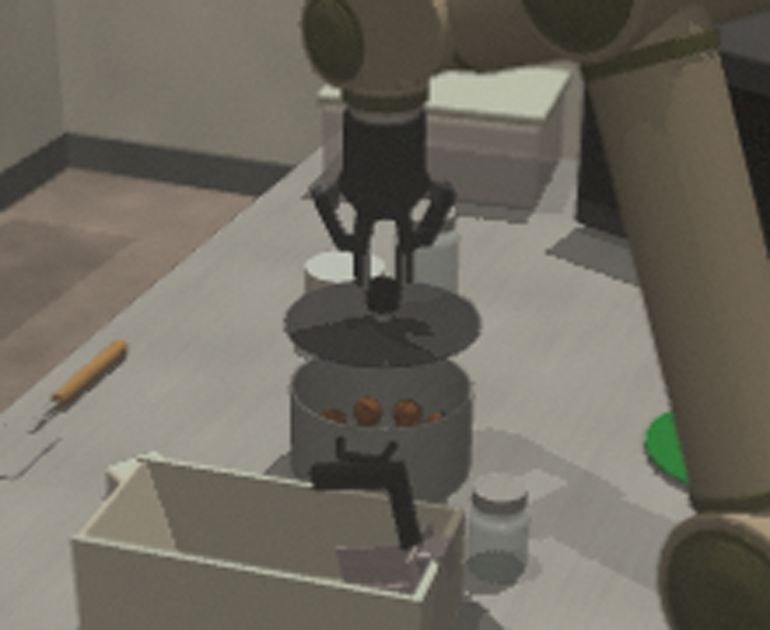

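```bash
python3 -m jog '[{"linear":[0.03,0,0],"rotation":[0,0,0],"grip":20},{"linear":[0.08,0,0],"rotation":[0,0,0],"grip":20},{"linear":[0.13,-0.002,0],"rotation":[0,0,0],"grip":20},{"linear":[0.17,-0.002,0],"rotation":[0,0,0],"grip":20},{"linear":[0.19,-0.002,0],"rotation":[0,0,0],"grip":20},{"linear":[0.205,-0.002,0],"rotation":[0,0,0],"grip":20},{"linear":[0.213,-0.002,0],"rotation":[0,0,0],"grip":20},{"linear":[0.219,-0.002,0],"rotation":[0,0,0],"grip":20},{"linear":[0.223,-0.002,0],"rotation":[0,0,0],"grip":20},{"linear":[0.223,-0.002,0],"rotation":[0,0,0],"grip":20}]'; python3 - <<'E'
from h import *
print(quat()[0],sense()["force"])
E
```

```text
time_s: 48.72
eef_pos: [545.7, -148.2, 105.3]
ee_rot: [0.683, -0.183, 0.683, 0.183]
force: [0.3, 0.0, -2.2]
grip_width: 0.323
[ 545.66519458 -148.22637584  105.27658112] [ 0.29525845  0.04627168 -2.20473207]
```

```bash
python3 -m jog '[{"linear":[0.002,0,0],"rotation":[0,0,0],"grip":20},{"linear":[0.004,0,0],"rotation":[0,0,0],"grip":20},{"linear":[0.006,0,0],"rotation":[0,0,0],"grip":20},{"linear":[0.006,0,0],"rotation":[0,0,0],"grip":20}]'; python3 - <<'E'
from h import *
print(quat()[0],sense()["force"])
p,d,W=cloud("wrist");save(p,"w29.png")
E
```

```text
time_s: 49.05
eef_pos: [545.9, -148.3, 104.6]
ee_rot: [0.683, -0.183, 0.683, 0.183]
force: [-2.7, 0.9, 5.2]
grip_width: 0.324
[ 545.90866529 -148.31918888  104.5526715 ] [-2.676787    0.87064062  5.22549563]
```

View pics/w29.png

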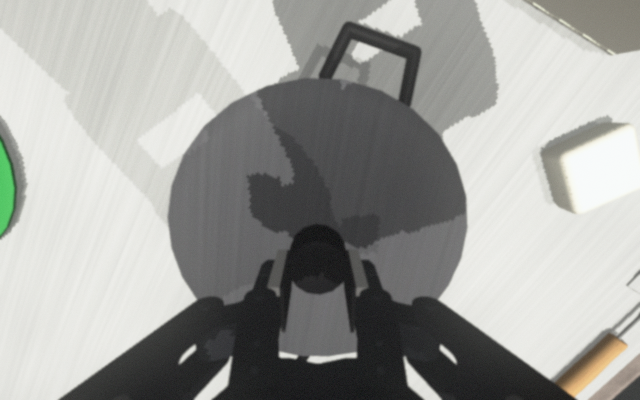

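```bash
python3 -m jog '[{"linear":[0,0,0],"rotation":[0,0,0],"grip":36},{"linear":[0,0,0],"rotation":[0,0,0],"grip":50},{"linear":[0,0,0],"rotation":[0,0,0],"grip":70},{"linear":[0,0,0],"rotation":[0,0,0],"grip":85},{"linear":[0,0,0],"rotation":[0,0,0],"grip":85},{"linear":[0,0,0],"rotation":[0,0,0],"grip":85},{"linear":[-0.04,0,0],"rotation":[0,0,0],"grip":85},{"linear":[-0.1,0,0],"rotation":[0,0,0],"grip":85},{"linear":[-0.2,0,0],"rotation":[0,0,0],"grip":85},{"linear":[-0.32,0,0],"rotation":[0,0,0],"grip":85},{"linear":[-0.44,0,0],"rotation":[0,0,0],"grip":85},{"linear":[-0.56,0,0],"rotation":[0,0,0],"grip":85},{"linear":[-0.64,0,0],"rotation":[0,0,0],"grip":85},{"linear":[-0.66,0,0],"rotation":[0,0,0],"grip":85}]'; python3 -m jog '[{"linear":[0,0.06,0.05],"rotation":[0,0,0],"grip":85},{"linear":[0,0.14,0.05],"rotation":[0,0,0],"grip":85},{"linear":[0,0.24,0.05],"rotation":[0,0,0],"grip":85},{"linear":[0,0.35,0],"rotation":[0,0,0],"grip":85},{"linear":[0,0.46,-0.1],"rotation":[0,0,0],"grip":85},{"linear":[0,0.52,-0.2],"rotation":[0,0,0],"grip":85},{"linear":[0,0.54,-0.3],"rotation":[0,0,0],"grip":85},{"linear":[0,0.54,-0.4],"rotation":[0,0,0],"grip":85},{"linear":[0,0.54,-0.5],"rotation":[0,0,0],"grip":85},{"linear":[0,0.54,-0.5],"rotation":[0,0,0],"grip":85}]'; python3 - <<'E'
from h import *
where()
p,d,W=cloud("top");save(p,"t30.png")
Q=W[(W[...,2]>120)&(W[...,2]<140)&(np.hypot(W[...,0]-546,W[...,1]+148)<60)];print("knob",np.median(Q,0))
Q=W[(W[...,2]>86)&(W[...,2]<103)&(np.hypot(W[...,0]-546,W[...,1]+148)<110)]
A=np.c_[Q[:,:2]-[546,-148],np.ones(len(Q))];print("plane",np.linalg.lstsq(A,Q[:,2],rcond=None)[0])
p,d,W=cloud("side");save(p,"s30.png")
p,d,W=cloud("wrist");save(p,"w30.png")
E
```

```text
time_s: 50.27
eef_pos: [546.7, -148.7, 307.2]
ee_rot: [0.685, -0.185, 0.681, 0.181]
force: [-0.6, 0.2, 0.1]
grip_width: 0.997
time_s: 51.1
eef_pos: [333.0, -84.6, 305.1]
ee_rot: [0.685, -0.184, 0.681, 0.18]
force: [-0.2, -0.2, 0.2]
grip_width: 0.996
nose bin [-211.9 -241.7  197.8] world [ 356.1 -124.1  197.8] heading -60.1 pitch 0.4 F [-0.2 -0.2  0.2] g 0.996 t 51.1
knob [ 551.93006468 -142.990887    131.38042667]
plane [7.30327143e-04 1.68124974e-03 9.44881386e+01]
```

View pics/t30.png

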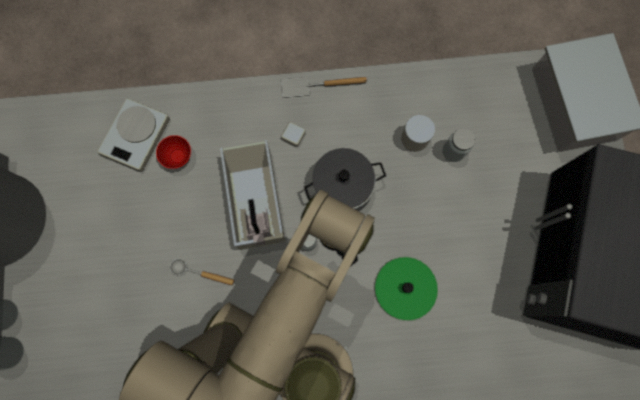

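View pics/s30.png

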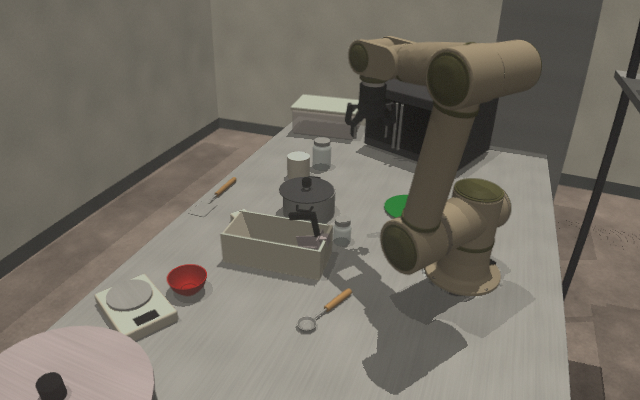

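View pics/w30.png

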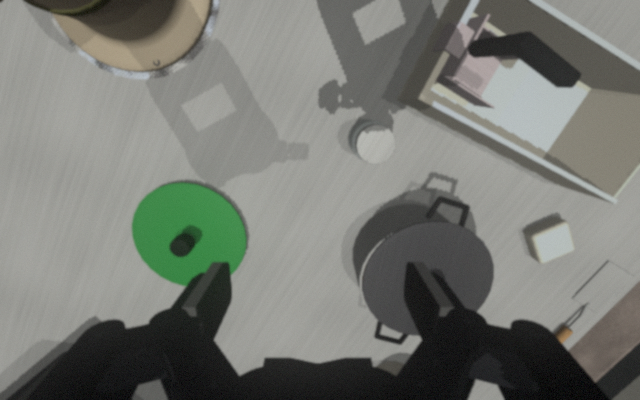

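```bash
python3 - <<'E'
from h import *
p,d,W=cloud("top")
Q=W[(W[...,2]>126)&(W[...,2]<140)&(np.hypot(W[...,0]-546,W[...,1]+148)<60)];print("knob",len(Q),cv2.minEnclosingCircle(Q[:,:2].astype(np.float32)),np.median(Q[:,2]))
p,d,W=cloud("wrist")
Q=W[(W[...,2]>90)&(W[...,2]<98)&(np.hypot(W[...,0]-546,W[...,1]+148)<110)]
h=cv2.convexHull(Q[:,:2].astype(np.float32));print("lid",len(Q),cv2.minEnclosingCircle(h),np.median(Q[:,2]));
A=np.c_[Q[:,:2]-[546,-148],np.ones(len(Q))];print("plane",np.linalg.lstsq(A,Q[:,2],rcond=None)[0])
save(p,"w31.png",(330,150,530,360),3.5)
E
```

```text
knob 90 ((552.7610473632812, -142.89892578125), 15.871051788330078) 131.92702877615784
lid 8685 ((552.1356201171875, -144.70599365234375), 96.01823425292969) 94.9634568567277
plane [ 5.43234063e-03 -1.06083468e-03  9.49296241e+01]
```

View pics/w31.png

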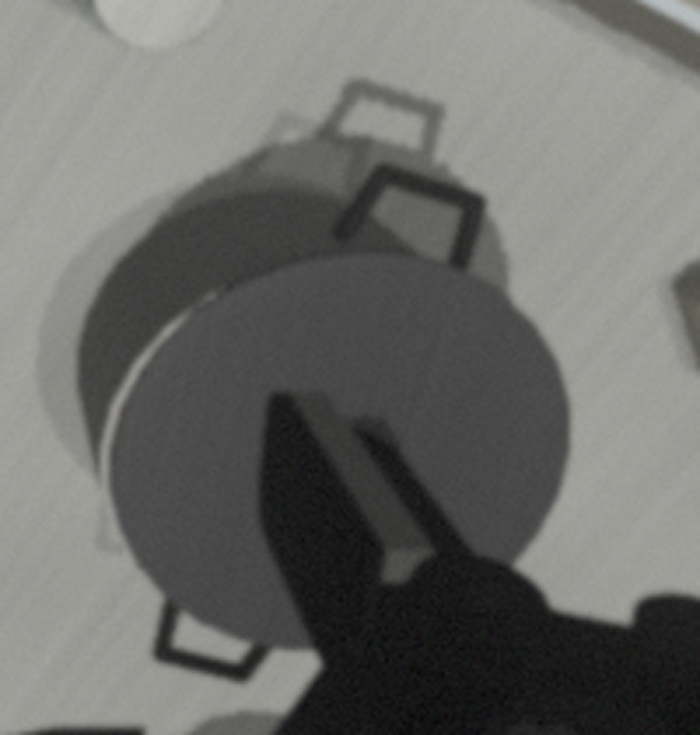

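The lid is seated level, but it sits about 8 mm off centre and just touches the bore. I have plenty of time, so I'll regrip it and centre it.

```bash
python3 - <<'E'
from h import *
goto_([((551.8,-143.5,305),-60,0),((551.8,-143.5,160),-60,0),((551.8,-143.5,106),-60,0)])
E
```

```text
(551.8, -143.5, 305) -60 0 lin [0.006, -0.534, 0.521] rot [0.003, 0.008, 0.012]
(551.8, -143.5, 160) -60 0 lin [0.489, -0.531, 0.519] rot [0.003, 0.008, 0.012]
(551.8, -143.5, 106) -60 0 lin [0.669, -0.53, 0.518] rot [0.003, 0.008, 0.012]
```

```bash
python3 -m jog '[{"linear":[0,-0.06,0.06],"rotation":[0,0.008,0.012],"grip":85},{"linear":[0,-0.14,0.14],"rotation":[0,0.008,0.012],"grip":85},{"linear":[0,-0.23,0.23],"rotation":[0,0.008,0.012],"grip":85},{"linear":[0,-0.32,0.32],"rotation":[0,0.008,0.012],"grip":85},{"linear":[0,-0.41,0.4],"rotation":[0,0.008,0.012],"grip":85},{"linear":[0,-0.49,0.48],"rotation":[0,0.008,0.012],"grip":85},{"linear":[0.006,-0.534,0.521],"rotation":[0,0.008,0.012],"grip":85},{"linear":[0.1,-0.534,0.521],"rotation":[0,0.008,0.012],"grip":85},{"linear":[0.22,-0.534,0.521],"rotation":[0,0.008,0.012],"grip":85},{"linear":[0.34,-0.533,0.52],"rotation":[0,0.008,0.012],"grip":85},{"linear":[0.44,-0.532,0.52],"rotation":[0,0.008,0.012],"grip":85},{"linear":[0.489,-0.531,0.519],"rotation":[0,0.008,0.012],"grip":85},{"linear":[0.489,-0.531,0.519],"rotation":[0,0.008,0.012],"grip":85}]'; python3 - <<'E'
from h import *
where();print(quat()[0])
p,d,W=cloud("wrist");save(p,"w32.png")
Q=W[(W[...,2]>126)&(W[...,2]<140)&(np.hypot(W[...,0]-550,W[...,1]+146)<60)];print("knob",len(Q),cv2.minEnclosingCircle(Q[:,:2].astype(np.float32)))
Q=W[(W[...,2]>90)&(W[...,2]<98)&(np.hypot(W[...,0]-550,W[...,1]+146)<105)]
h=cv2.convexHull(Q[:,:2].astype(np.float32));print("lid",len(Q),cv2.minEnclosingCircle(h))
goto_([((551.8,-143.5,108),-60,0)])
E
```

```text
time_s: 52.43
eef_pos: [550.7, -141.7, 155.5]
ee_rot: [0.681, -0.182, 0.685, 0.186]
force: [-0.4, -0.1, 0.2]
grip_width: 0.996
nose bin [  -0.8 -315.4   47.6] world [ 572.5 -180.2   47.6] heading -59.8 pitch -0.4 F [-0.4 -0.1  0.2] g 0.996 t 52.4333
[ 550.71117626 -141.66643604  155.48403205]
knob 1626 ((553.4038696289062, -143.01412963867188), 15.917741775512695)
lid 39771 ((551.98193359375, -144.697021484375), 96.26461029052734)
(551.8, -143.5, 108) -60 0 lin [0.167, -0.004, -0.001] rot [0.005, -0.004, -0.007]
```

View pics/w32.png

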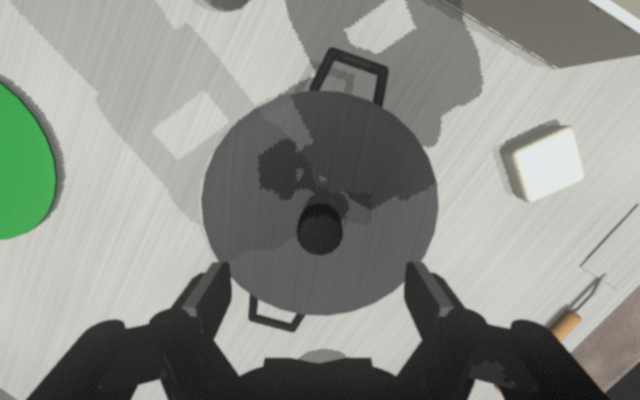

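```bash
python3 - <<'E'
from h import *
goto_([((553,-143.2,106),-60,0)])
E
```

```text
(553, -143.2, 106) -60 0 lin [0.174, -0.005, 0.003] rot [0.005, -0.004, -0.007]
```

```bash
python3 -m jog '[{"linear":[0.04,-0.002,0.003],"rotation":[0,-0.004,-0.007],"grip":85},{"linear":[0.09,-0.005,0.003],"rotation":[0,-0.004,-0.007],"grip":85},{"linear":[0.14,-0.005,0.003],"rotation":[0,-0.004,-0.007],"grip":85},{"linear":[0.165,-0.005,0.003],"rotation":[0,-0.004,-0.007],"grip":85},{"linear":[0.17,-0.005,0.003],"rotation":[0,-0.004,-0.007],"grip":85},{"linear":[0.17,-0.005,0.003],"rotation":[0,-0.004,-0.007],"grip":60},{"linear":[0.17,-0.005,0.003],"rotation":[0,-0.004,-0.007],"grip":40},{"linear":[0.17,-0.005,0.003],"rotation":[0,-0.004,-0.007],"grip":25},{"linear":[0.17,-0.005,0.003],"rotation":[0,-0.004,-0.007],"grip":20},{"linear":[0.17,-0.005,0.003],"rotation":[0,-0.004,-0.007],"grip":20},{"linear":[0.17,-0.005,0.003],"rotation":[0,-0.004,-0.007],"grip":20},{"linear":[0.17,-0.005,0.003],"rotation":[0,-0.004,-0.007],"grip":20}]' 40; python3 - <<'E'
from h import *
where();print(quat()[0],sense()["force"])
p,r=quat()
goto_([(p+[0,0,4],-60,0),((546,-148.3,p[2]+4),-60,0),((546,-148.3,p[2]+1),-60,0)])
E
```

```text
time_s: 53.48
eef_pos: [553.2, -143.4, 108.3]
ee_rot: [0.683, -0.184, 0.683, 0.184]
force: [-2.7, 0.8, 4.5]
grip_width: 0.329
nose bin [   2.4 -317.9    0.7] world [ 575.9 -182.4    0.7] heading -59.8 pitch 0.1 F [-2.7  0.8  4.5] g 0.329 t 53.4833
[ 553.17979645 -143.35476036  108.26961385] [-2.73683837  0.77999556  4.52245759]
[ 553.17979645 -143.35476036  112.26961385] -60 0 lin [-0.013, -0.0, 0.0] rot [0.005, 0.0, 0.002]
(546, -148.3, np.float64(112.269613853986)) -60 0 lin [-0.013, -0.002, -0.029] rot [0.005, 0.0, 0.002]
(546, -148.3, np.float64(109.269613853986)) -60 0 lin [-0.003, -0.002, -0.029] rot [0.005, 0.0, 0.002]
```

```bash
python3 -m jog '[{"linear":[-0.006,0,0],"rotation":[0,0,0],"grip":20},{"linear":[-0.015,0,0],"rotation":[0,0,0],"grip":20},{"linear":[-0.02,-0.001,-0.01],"rotation":[0,0,0],"grip":20},{"linear":[-0.02,-0.002,-0.02],"rotation":[0,0,0],"grip":20},{"linear":[-0.02,-0.002,-0.029],"rotation":[0,0,0],"grip":20},{"linear":[-0.02,-0.002,-0.029],"rotation":[0,0,0],"grip":20},{"linear":[-0.012,-0.002,-0.029],"rotation":[0,0,0],"grip":20},{"linear":[-0.006,-0.002,-0.029],"rotation":[0,0,0],"grip":20},{"linear":[-0.002,-0.002,-0.029],"rotation":[0,0,0],"grip":20},{"linear":[0,-0.002,-0.029],"rotation":[0,0,0],"grip":20},{"linear":[0,-0.002,-0.029],"rotation":[0,0,0],"grip":20}]'; python3 - <<'E'
from h import *
print(quat()[0],sense()["force"])
E
```

```text
time_s: 54.4
eef_pos: [545.9, -148.1, 108.4]
ee_rot: [0.683, -0.184, 0.683, 0.184]
force: [-1.5, 1.3, 0.1]
grip_width: 0.329
[ 545.90477032 -148.11020535  108.36555253] [-1.53603581  1.27612613  0.11504577]
```

```bash
python3 -m jog '[{"linear":[0,0,0],"rotation":[0,0,0],"grip":34},{"linear":[0,0,0],"rotation":[0,0,0],"grip":40},{"linear":[0,0,0],"rotation":[0,0,0],"grip":50},{"linear":[0,0,0],"rotation":[0,0,0],"grip":65},{"linear":[0,0,0],"rotation":[0,0,0],"grip":80},{"linear":[0,0,0],"rotation":[0,0,0],"grip":85},{"linear":[0,0,0],"rotation":[0,0,0],"grip":85},{"linear":[0,0,0],"rotation":[0,0,0],"grip":85}]'; python3 - <<'E'
from h import *
print(quat()[0],sense()["force"],sense()["grip_width"])
p,d,W=cloud("wrist")
for a,b in((126,140),(90,98)):
    Q=W[(W[...,2]>a)&(W[...,2]<b)&(np.hypot(W[...,0]-548,W[...,1]+147)<103)]
    if len(Q):print(a,len(Q),cv2.minEnclosingCircle(cv2.convexHull(Q[:,:2].astype(np.float32))),np.median(Q[:,2]))
E
```

```text
time_s: 55.07
eef_pos: [545.9, -148.1, 108.4]
ee_rot: [0.683, -0.184, 0.683, 0.184]
force: [-0.5, 0.8, 0.2]
grip_width: 1.002
[ 545.93066126 -148.11747131  108.41652453] [-0.47725     0.83253459  0.190271  ] 1.0015916450308704
126 2657 ((546.1629638671875, -147.87722778320312), 16.06074333190918) 132.20884446561644
90 56380 ((546.857421875, -148.88040161132812), 94.57042694091797) 94.83943633971963
```

```bash
python3 -m jog '[{"linear":[-0.03,0,0],"rotation":[0,0,0],"grip":85},{"linear":[-0.08,0,0],"rotation":[0,0,0],"grip":85},{"linear":[-0.16,0,0],"rotation":[0,0,0],"grip":85},{"linear":[-0.26,0,0],"rotation":[0,0,0],"grip":85},{"linear":[-0.38,0,0],"rotation":[0,0,0],"grip":85},{"linear":[-0.5,0,0],"rotation":[0,0,0],"grip":85},{"linear":[-0.6,0,0],"rotation":[0,0,0],"grip":85},{"linear":[-0.66,0,0],"rotation":[0,0,0],"grip":85},{"linear":[-0.66,0,0],"rotation":[0,0,0],"grip":85}]'; python3 -m jog '[{"linear":[0,0.06,0.05],"rotation":[0,0,0],"grip":85},{"linear":[0,0.14,0.05],"rotation":[0,0,0],"grip":85},{"linear":[0,0.24,0.05],"rotation":[0,0,0],"grip":85},{"linear":[0,0.35,0],"rotation":[0,0,0],"grip":85},{"linear":[0,0.46,-0.1],"rotation":[0,0,0],"grip":85},{"linear":[0,0.52,-0.2],"rotation":[0,0,0],"grip":85},{"linear":[0,0.54,-0.3],"rotation":[0,0,0],"grip":85},{"linear":[0,0.54,-0.4],"rotation":[0,0,0],"grip":85},{"linear":[0,0.54,-0.5],"rotation":[0,0,0],"grip":85},{"linear":[0,0.54,-0.5],"rotation":[0,0,0],"grip":85}]'; python3 - <<'E'
from h import *
where()
p,d,W=cloud("top");save(p,"t33.png",(130,60,490,330),2.2)
for a,b in((126,140),(88,103)):
    Q=W[(W[...,2]>a)&(W[...,2]<b)&(np.hypot(W[...,0]-548,W[...,1]+147)<103)]
    print(a,len(Q),cv2.minEnclosingCircle(cv2.convexHull(Q[:,:2].astype(np.float32))),np.median(Q[:,2]))
W0=np.load("W0.npy")
for n,(u,v) in dict(jar=(308,240),roll=(420,132),bowl=(173,154),timer=(293,134),jarb=(461,142)).items(): print(n,W0[v,u].round(),W[v,u].round())
p,d,W=cloud("side");save(p,"s33.png",(180,120,420,300),3)
E
```

```text
time_s: 55.87
eef_pos: [546.6, -148.3, 311.5]
ee_rot: [0.685, -0.186, 0.68, 0.182]
force: [-0.1, -0.8, 0.4]
grip_width: 0.995
time_s: 56.7
eef_pos: [332.7, -84.7, 309.6]
ee_rot: [0.685, -0.186, 0.681, 0.18]
force: [-0.9, -0.5, 0.7]
grip_width: 0.996
nose bin [-211.9 -241.9  202.4] world [ 356.  -124.3  202.4] heading -60.0 pitch 0.5 F [-0.9 -0.5  0.7] g 0.996 t 56.7
126 88 ((546.1079711914062, -148.1077880859375), 15.76347827911377) 132.49175454227407
88 2512 ((546.9192504882812, -148.316650390625), 94.11869812011719) 94.7510400082424
jar [378. -20.  84.] [378. -20.  84.]
roll [ 673. -389.   93.] [ 673. -390.   92.]
bowl [709. 384.   3.] [707. 383.   6.]
timer [729.  -3.  26.] [726.  -4.  35.]
jarb [ 620. -499.  119.] [ 619. -498.  124.]
```

View pics/t33.png

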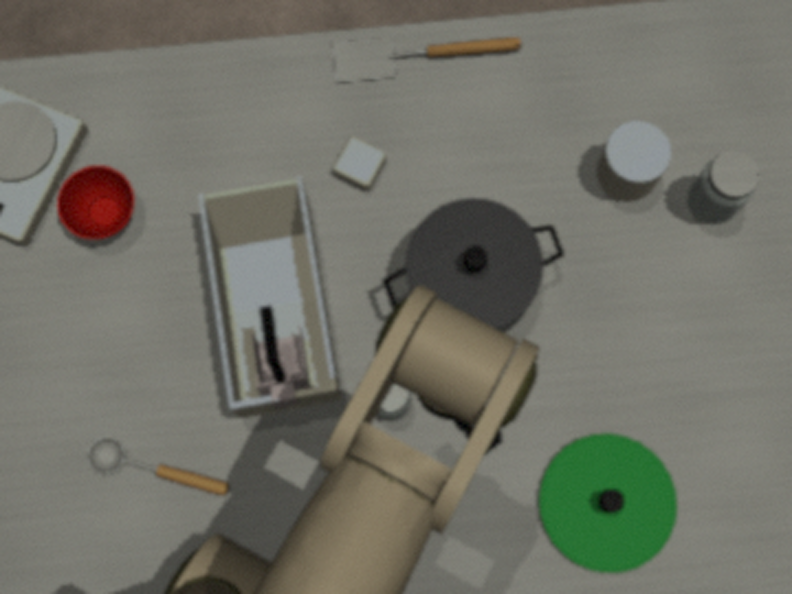

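View pics/s33.png

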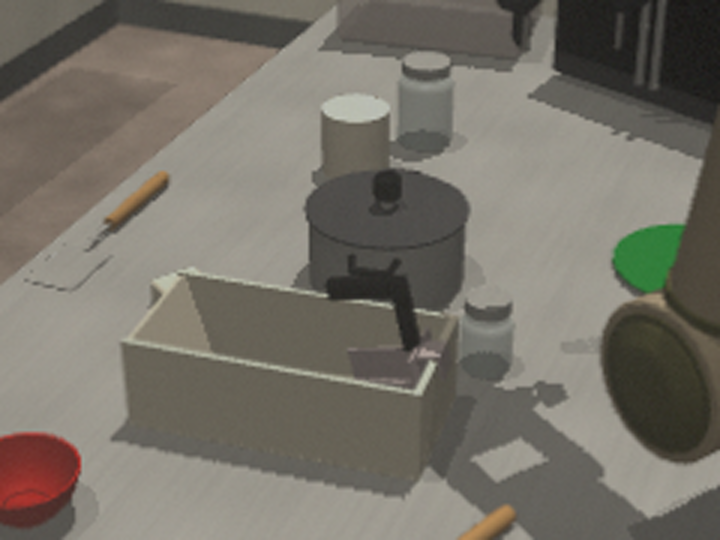

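The lid is centred and level on the pot, the scoop is hung on the bin's end wall, and the bin is empty. The other things haven't moved, so I'm handing in.

```bash
python3 -c "
from rig import finish_job
print(finish_job())"
```

```text
the job is handed in; nothing more can be done
None
```

The job is done and handed in at about 57 s. All six walnuts went from the bin into the pot with the scoop, in three scoops of 3, 2 and 1. Then I hung the scoop by its hook on the bin's upright end wall and put the steel lid (not the green one) on the pot.

**Last checks**
- **Walnuts:** I counted six in the pot before the lid went on, and the bin was empty.
- **Scoop:** it hung in place, leaning nose down as described.
- **Lid:** its top was at 94.7 mm (94.5 mm when fully seated). Its centre was within about 1 mm of the pot's.
- **Other things:** both jars, the paper roll, the timer and the bowl read the same as at the start, to within a few mm. In the pictures the spoon looked unmoved, but I did not measure it.

**What went wrong and was mended**
- **First scoop:** the scoop caught on a nut at the end of the bin, with a wrist force of about 26 N. I backed off, shifted it sideways and went in again cleanly.
- **Second scoop:** one nut slipped aside, so a third scoop was needed.
- **Lid:** after I first let go it was seated but about 8 mm off centre. I regripped it and centred it.

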